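Load the V-block carrier and latch its gate

TASK

Box up the steel V-blocks for calibration: first take the dressing stone off the carrier and lay it flat on the bench, then set every V-block that stands at the front of the bench, left and right of the carrier, upright and all the way down into a pocket of its own in the carrier (the pair at the back left, by the micrometer, stays where it is). When they are all in, push the carrier's sliding gate fully shut over them until the spring catch snaps in behind the gate's pin, and do not shift the eye loupe or the tape roll in front.

Things in the scene. Friction and masses are not known exactly. Their poses are not given: they have to be found in the camera images.
- carrier: Fixed carrier. Origin on the bench under the middle of its row of four pockets (along y, 67 mm apart); z up; its gate closes along +x, away from the robot. Pocket plate x +-56, y +-142 mm, top at z 14 mm. Cheeks (side walls) at y +-142 to 150 mm, x -174 to 60, 54 mm high; far wall x 56 to 62, 44 mm high; bottom sheet x -174 to -56, 8 mm high; no near wall.
- pocket0 (a point): Centre of the floor of pocket 0 of the carrier (40 x 59 mm, 8 mm deep, long side along the carrier's y). Same axes as the carrier.
- pocket1 (a point): Centre of the floor of pocket 1 of the carrier (40 x 59 mm, 8 mm deep, long side along the carrier's y). Same axes as the carrier.
- pocket2 (a point): Centre of the floor of pocket 2 of the carrier (40 x 59 mm, 8 mm deep, long side along the carrier's y). Same axes as the carrier.
- pocket3 (a point): Centre of the floor of pocket 3 of the carrier (40 x 59 mm, 8 mm deep, long side along the carrier's y). Same axes as the carrier.
- gate (a joint): Sliding gate, a steel plate 108 x 276 x 4 mm, 45.5 to 49.5 mm over the bench, 7 mm over seated blocks. Value in m: 0 fully open (parked on the robot's side of the pockets), 0.116 fully shut at its stop (over the pockets); grows along the carrier's +x. Friction about 4 N; over the last 20 mm the catch adds about 4 to 8 N and snaps in just before the stop.
- push_tab (a point): Middle of the upright push tab along the gate's near edge; moves with the gate. The tab is 70 mm wide (carrier y), 4 mm thick (carrier x) and stands from 49.5 to 88 mm over the bench; this point is 68 mm over the bench. Carrier's axes. It is pushed along the carrier's +x by its near face.
- catch (a joint): Spring catch: a 52 mm arm hinged on top of the carrier's right cheek (-y), 58 to 68 mm over the bench. Value in rad: 0 at rest, also when it has snapped in; up to about 0.16 while the pin on the gate pushes it aside. Snapped in, its tip stands behind the pin and the gate cannot slide back.
- block0_mid (a point): V-block 0 (may be absent): ground steel, 55 x 36 x 32 mm (its x, y, z), about 0.42 kg, standing on the bench with its V on top. The point is its centre, 16 mm over its underside. Grasp across the 36 mm (its y). All blocks are alike; either way round fits a pocket, with its x along the carrier's y.
- block1_mid (a point): V-block 1 (may be absent): ground steel, 55 x 36 x 32 mm (its x, y, z), about 0.42 kg, standing on the bench with its V on top. The point is its centre, 16 mm over its underside. Grasp across the 36 mm (its y). All blocks are alike; either way round fits a pocket, with its x along the carrier's y.
- block2_mid (a point): V-block 2 (may be absent): ground steel, 55 x 36 x 32 mm (its x, y, z), about 0.42 kg, standing on the bench with its V on top. The point is its centre, 16 mm over its underside. Grasp across the 36 mm (its y). All blocks are alike; either way round fits a pocket, with its x along the carrier's y.
- block3_mid (a point): V-block 3 (may be absent): ground steel, 55 x 36 x 32 mm (its x, y, z), about 0.42 kg, standing on the bench with its V on top. The point is its centre, 16 mm over its underside. Grasp across the 36 mm (its y). All blocks are alike; either way round fits a pocket, with its x along the carrier's y.
- stone_mid (a point): Green dressing stone, a stick 25 x 100 x 13 mm (its x, y, z), about 70 g. The point is its centre, 6.5 mm over its underside. At the start it lies flat on top of the carrier's pocket plate, across a pocket. Grasp across the 25 mm. The bench round x = 0.36, y = -0.23 is free for it.
- eye_loupe: Bystander: small black eye loupe, 41 mm across, 36 mm high, standing on the bench to the right of the carrier. Origin at the centre of its underside. Leave it alone.
- roll: Bystander: roll of masking tape, 96 mm across, 25 mm high, lying on the bench at the left. Origin at the centre of its underside. Leave it alone.
Things that resemble listed ones, but are neither listed nor needed, are in the scene too. What is shaped like the part that bears block1_mid but blue or yellow is not meant.

How it is judged:
By the outcome, as a careful person would: the job done as asked, in the order asked, and still so for the second after the job is handed in, with the robot touching nothing.
Of block0, block1, block2, block3 only 3 to 4 are there at a start; the rules pass over those that are not, and their reading is None.
At some moment in a run one of block0, block1, block2, block3 may be knocked a few centimetres aside while the robot is not near it.
It also fails if it takes over 210 s, if anything falls off the work surface, if the arm or the gripper's body presses on something with over 40 N, if the wrist force passes 120 N, or if a joint passes its speed limit or range.

ROBOT

A 6-joint arm with a two-finger parallel gripper is mounted at the origin on a cart in front of the work surface, level with it; the furniture and walls round the work are solid. World frame = base frame: x ahead of the robot, y to its left, z up, the work surface at z = 0. Lengths are in m, angles in rad, forces in N, time in s.
With the tool pointing down it reaches from about 0.35 to 0.975 m from the base axis. Payload 4.9 kg.
Tool frame: the origin (TCP) lies on the centre line of the jaws, within the pads' length; the fingertips stand 11 mm ahead of it and the grasp point (between the pads) lies 8 mm behind it; z points along the fingers, y is the direction in which the jaws open and shut (so a half turn about z gives the same grasp; the last joint's range is limited). The gripper opens to 85 mm and grips with 20 to 120 N. Pads are 22 mm wide; open, the fingers measure 114 mm over their backs; the gripper's body (76 mm by 85 mm) begins 54 mm behind the grasp point. The pads swing forward as they close: fully open they stand 13 mm farther back than shut.
Start: joints at [1.142, 0.053, 1.613, -0, 1.476, -0.119], TCP at [0.191, 0.595, 0.242] pointing down, gripper open.
Joint ranges: [-3.01, 3.01], [-1.01, 2.22], [0.06, 2.58], [-1.02, 4.17], [0.09, 2.62], [-3.14, 3.14]. Speed limits (rad/s): [2.57, 2.57, 3.14, 3.14, 3.14, 3.14].

INTERFACE

Orientations are given as a rotation vector (axis times angle).
In Python, from station import ctrl gives the robot as it stands.
- The arm moves only by the tool send_rows, never from a script. Its argument "series" is a list of rows, each an object of numbers: "tx", "ty", "tz": the shift along the tool's x, y, z in cm; "wx", "wy", "wz": the turn, a rotation vector about the tool's x, y, z in rad; "jaw": the closure, from 0 (fully open) to 1 (shut). In form: [{"tx": .., "ty": .., "tz": .., "wx": .., "wy": .., "wz": .., "jaw": ..}, ...]. A call has 1 to 5 rows; each row shifts and turns the pose as measured when the row begins, along the tool's axes as they then stand; what a row does not reach is not made up. A row lasts 1/8 s, in which the tool goes at most 62.5 mm and 10.7 degrees, less where a joint would pass 70% of its speed; a pose out of reach is approached as far as the arm can. A call is refused whole if a number of a shift passes 6.25 or a number of a turn 0.188, either way. A call with a gripper value outside its range is refused whole. The fingers move at their own pace and stop on an object; "squeeze" is the grip in N (left out, the last holds). Time passes only in rows, so rows that do not move let the fingers close. It gives the time, the measured TCP pose, the force and the opening at its end, in the units of the state.
- ctrl.get_obs(): the state, without advancing time (a new reading comes with each control period).
- ctrl.get_image(name): name is "scene" or "top"; returns the picture (384x512x3 uint8, red, green, blue); there is no depth.
- ctrl.camera_info(name): a dict with "mtx" (3x3 intrinsics, pixels), "R" (3x3) and "t" (3): a world point X has camera coordinates R X + t. Camera axes: x right, y down, z forward; pixel columns grow to the right and rows downward; lengths in m; the calibration is good to about 2 mm. A picture is of the moment at which its call begins. camera_info takes no time and is no camera call.
- ctrl.finish_job(): hands the job in, once; it reports no verdict.
The state is a dict: "t": time; "q": joint angles; "dq": joint speeds; "effort": joint torques, N m; "tool_pos": TCP position; "tool_rot": TCP orientation; "contact_force": force on the tool from outside, world axes, zero at the start; "wrist_torque": the same for the moment, N m; "opening": finger opening in m.
Only numpy, scipy, OpenCV 4.12 (cv2) and the standard library are available. Lean on these libraries where they do the work, as an engineer would, in place of code of your own. Each camera call takes 0.05 s, during which the arm holds its last target.

## Working session

There is one attempt and no reset: what is moved stays moved. The work goes in short steps, Python scripts to look and compute and a tool call to move; the robot and the scene stay as the last step left them, time stands still between calls to the robot, and variables do not carry over. Pictures are saved under pics/ and viewed, and the job is handed in when it is done.

Besides the shell and the picture viewer there is one more tool, called after "Call:" as a command line: name --argument value ..., lists and objects as JSON in quotes. send_rows: Moves the arm, as the interface text tells. Its arguments: {"type":"object","properties":{"series":{"type":"array"},"squeeze":{"type":"number"}},"required":["series"]}

```bash
ls; mkdir -p pics; python3 - <<'E'
from station import ctrl
import cv2
o=ctrl.get_obs()
print(o)
for n in("scene","top"):
    im=ctrl.get_image(n); cv2.imwrite(f"pics/{n}0.png",im[:,:,::-1])
    print(n,ctrl.camera_info(n))
E
```

```text
pics
{'t': 0.0, 'q': array([ 1.14200681e+00,  5.33341601e-02,  1.61428741e+00,  8.37395853e-06,
        1.47598446e+00, -1.18959633e-01]), 'dq': array([ 0.00119608, -0.00011605,  0.00045433,  0.00024527,  0.00086801,
        0.00027203]), 'effort': array([-4.71520798e-04, -3.93687379e+01, -3.70174813e+01, -1.75153973e-04,
        6.99718090e-03, -4.64457145e-06]), 'tool_pos': array([0.19028532, 0.59470583, 0.241081  ]), 'tool_rot': array([-4.84651128e-01, -3.10342341e+00,  3.04065708e-03]), 'contact_force': array([ 0.8123537 , -0.57806863, -0.04479517]), 'wrist_torque': array([-0.02474011, -0.01093703,  0.03786151]), 'opening': 0.08528806544680888}
scene {'mtx': array([[427.6229651 ,   0.        , 258.14336599],
       [  0.        , 427.6229651 , 187.66897007],
       [  0.        ,   0.        ,   1.        ]]), 'R': array([[-0.7760455 , -0.63054183,  0.01305286],
       [-0.49080059,  0.59080138, -0.64036592],
       [ 0.39606585, -0.50335944, -0.76795906]]), 't': array([0.44830097, 0.21339333, 1.48073346])}
top {'mtx': array([[346.48832333,   0.        , 253.73587639],
       [  0.        , 346.48832333, 187.67997335],
       [  0.        ,   0.        ,   1.        ]]), 'R': array([[ 8.41757526e-04, -9.99998230e-01,  1.68269246e-03],
       [-9.86538770e-01, -1.10558865e-03, -1.63523797e-01],
       [ 1.63525368e-01, -1.52239396e-03, -9.86537955e-01]]), 't': array([0.0858674 , 0.48424261, 1.05585771])}
```

View pics/scene0.png

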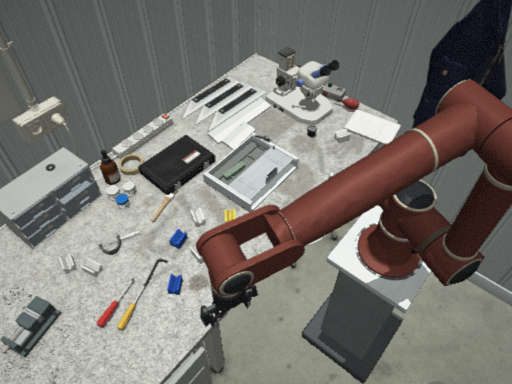

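View pics/top0.png

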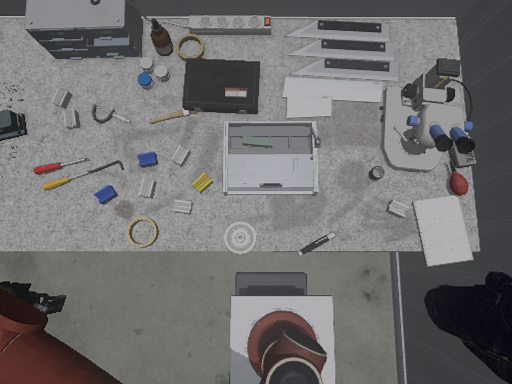

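```bash
cat > h.py <<'E'
import numpy as np, cv2
from station import ctrl
from scipy.spatial.transform import Rotation as Ro
def cam(n):
    c=ctrl.camera_info(n); return np.array(c["mtx"]),np.array(c["R"]),np.array(c["t"])
def proj(n,X):
    K,R,t=cam(n); X=np.atleast_2d(X); p=(K@(R@X.T+t[:,None])).T; return p[:,:2]/p[:,2:]
def ray(n,uv,z):
    K,R,t=cam(n); uv=np.atleast_2d(np.asarray(uv,float)); o=-R.T@t
    d=(R.T@np.linalg.inv(K)@np.c_[uv,np.ones(len(uv))].T).T
    return o+d*((z-o[2])/d[:,2])[:,None]
def grab(n): return np.ascontiguousarray(ctrl.get_image(n)[:,:,::-1])
def crop(im,c,half,s,fn):
    x,y=c;hx,hy=half
    cv2.imwrite(fn,cv2.resize(im[max(0,y-hy):y+hy,max(0,x-hx):x+hx],None,fx=s,fy=s,interpolation=cv2.INTER_CUBIC))
E
python3 - <<'E'
from h import *
t=cv2.imread("pics/top0.png"); s=cv2.imread("pics/scene0.png")
crop(t,(270,157),(60,45),6,"pics/c1.png")
crop(t,(165,180),(55,45),7,"pics/c2.png")
crop(s,(250,170),(60,45),6,"pics/c3.png")
E
```

```text
(no output)
```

View pics/c1.png

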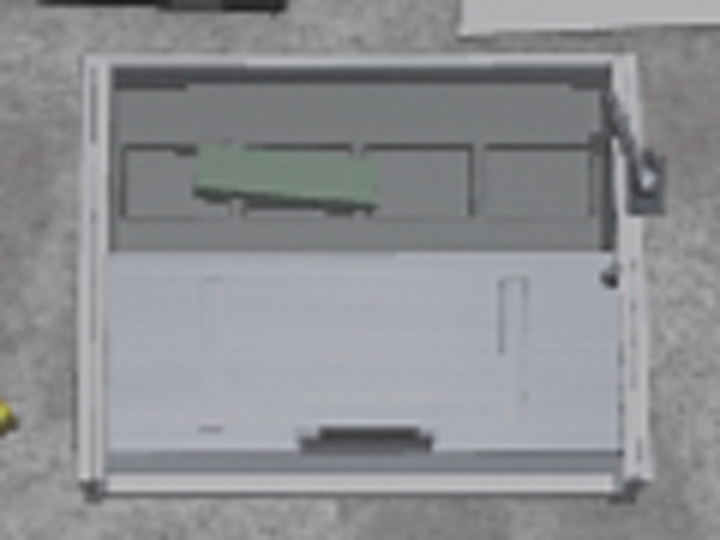

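View pics/c2.png

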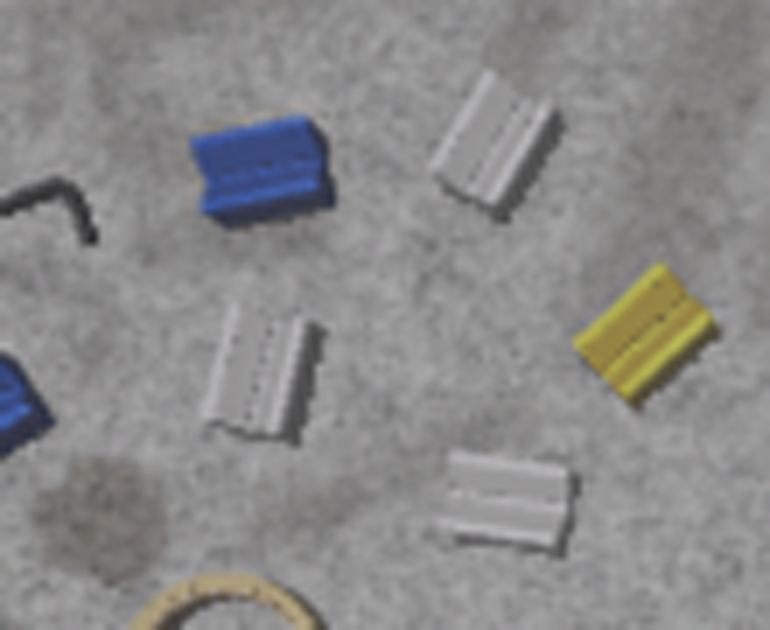

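View pics/c3.png

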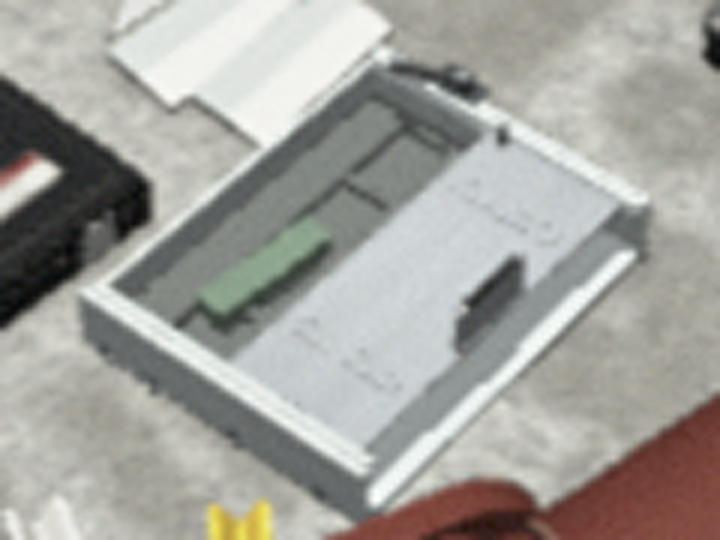

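```bash
cat >> h.py <<'E'
def C(off,s,pts): return (np.array(pts,float)+.5)/s-.5+np.array(off)
E
python3 - <<'E'
from h import *
np.set_printoptions(precision=4,suppress=True)
o=(210,112)
f=lambda p,z: print(z,ray("top",C(o,6,p),z)[:,:2].tolist())
print("pocket corners z14: FL FR NL NR"); f([(122,146),(594,146),(122,216),(594,216),(358,146),(472,180)],.014)
print("cheeks outer z54 FL NL FR NR"); f([(85,57),(80,488),(635,57),(650,480)],.054)
print("gate far edge z49.5 L,R"); f([(107,252),(618,252)],.0495)
print("tab top z88"); f([(300,432),(432,432)],.088)
print("stone z27 corners"); f([(200,144),(380,158),(375,207),(195,188)],.027)
E
```

```text
pocket corners z14: FL FR NL NR
0.014 [[0.6625113704951257, 0.16551429241387325], [0.6628732669228989, -0.09568391998258816], [0.6224896160696656, 0.16503074939671536], [0.6228336466876713, -0.09468094298870672], [0.6626922827803398, 0.034941117682064725], [0.6432770430474983, -0.027849632427035947]]
cheeks outer z54 FL NL FR NR
0.054 [[0.6992478794075365, 0.18318463050916262], [0.46517448423749663, 0.18226872634272548], [0.6996804859749057, -0.11232836184507033], [0.46969883695288694, -0.11361680461934406]]
gate far edge z49.5 L,R
0.0495 [[0.5925434748759715, 0.17028370542318239], [0.5928945142692132, -0.10107567980715843]]
tab top z88
0.088 [[0.48875682805622217, 0.06872605875037542], [0.4888328357289583, 0.002120207009376998]]
stone z27 corners
0.027 [[0.6595075315042145, 0.12196769413931788], [0.6516930598161988, 0.02358875655141225], [0.6240034283493424, 0.026537040822490032], [0.6345802085023258, 0.12454379350575301]]
```

```bash
python3 - <<'E'
from h import *
s=cv2.imread("pics/scene0.png")
c=np.array([.6425,.035])
def P(x,y,z): return [c[0]+x/1e3,c[1]+y/1e3,z/1e3]
im=cv2.resize(s[125:215,190:310],None,fx=6,fy=6,interpolation=cv2.INTER_CUBIC)
def ln(a,b,col):
    p=(proj("scene",[P(*a),P(*b)])-[190,125]+.5)*6-.5
    cv2.line(im,*[tuple(int(round(v)) for v in q) for q in p],col,1)
for sg in(1,-1):
    ln((-174,sg*150,54),(60,sg*150,54),(0,0,255)); ln((-174,sg*142,54),(60,sg*142,54),(0,0,255))
for i in range(4):
    y=-100.5+67*i
    for a,b in[((-20,-29.5),(20,-29.5)),((20,-29.5),(20,29.5)),((20,29.5),(-20,29.5)),((-20,29.5),(-20,-29.5))]:
        ln((a[0],a[1]+y,14),(b[0],b[1]+y,14),(0,255,0))
ln((-62,-138,49.5),(-62,138,49.5),(255,0,255))
cv2.imwrite("pics/c4.png",im)
crop(s,(180,240),(50,40),8,"pics/c5.png")
t=cv2.imread("pics/top0.png")
crop(t,(400,195),(45,40),8,"pics/c6.png")
crop(s,(330,130),(45,40),8,"pics/c7.png")
E
```

```text
(no output)
```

View pics/c4.png

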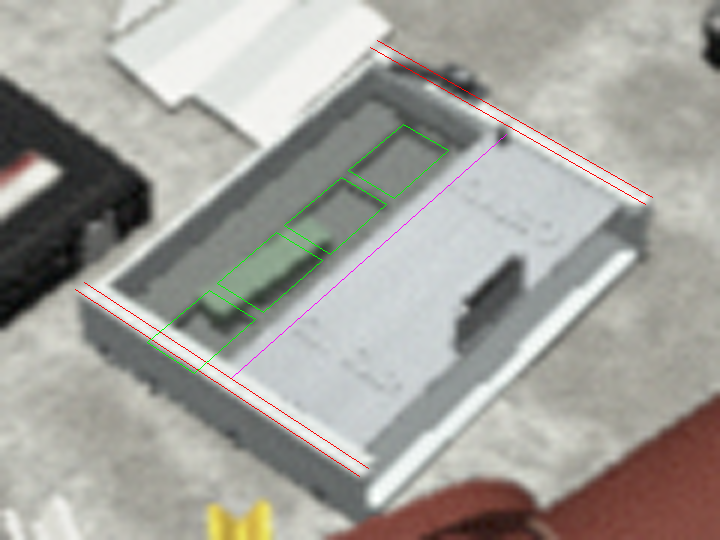

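View pics/c5.png

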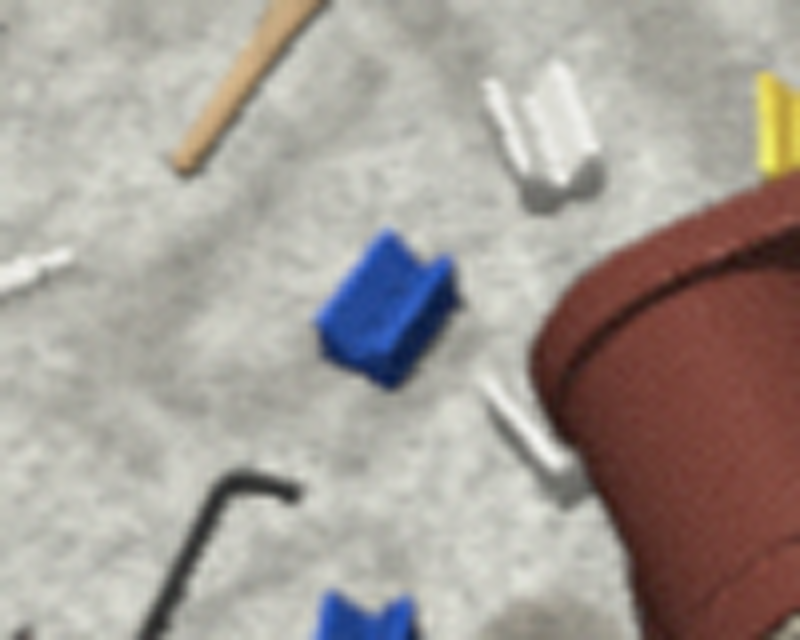

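View pics/c6.png

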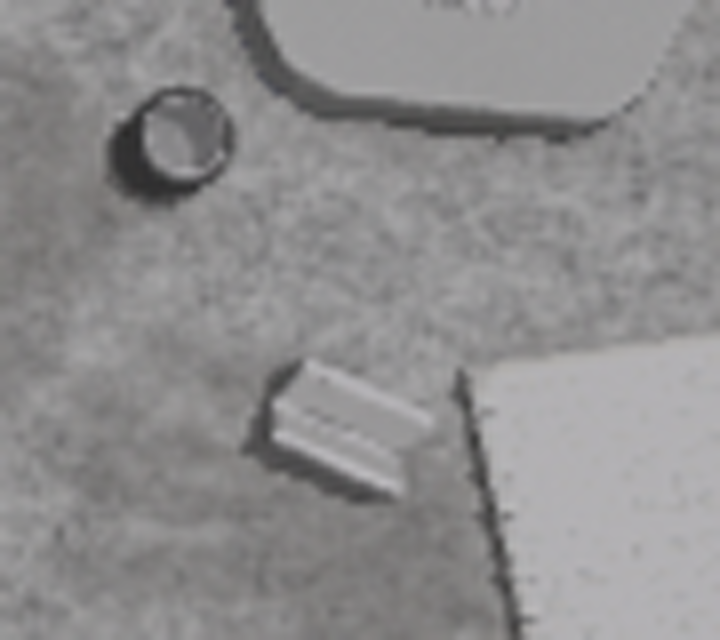

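```bash
python3 - <<'E'
from h import *
np.set_printoptions(precision=1,suppress=True,linewidth=200)
t=cv2.cvtColor(cv2.imread("pics/top0.png"),cv2.COLOR_BGR2GRAY).astype(float)
print("v profile cols 293-304 (pocket R)")
for v in range(118,160): print(v,t[v,294:305].mean(), t[v,273:286].mean())
print("u profile rows 140-145")
r=t[140:146].mean(0)
for u in list(range(222,236))+list(range(286,294))+list(range(302,322)): print(u,r[u])
E
```

```text
v profile cols 293-304 (pocket R)
118 125.9090909090909 136.69230769230768
119 129.72727272727272 137.76923076923077
120 126.0909090909091 134.69230769230768
121 176.63636363636363 163.07692307692307
122 150.63636363636363 165.46153846153845
123 94.27272727272727 101.38461538461539
124 81.63636363636364 78.0
125 80.18181818181819 77.76923076923077
126 118.9090909090909 117.84615384615384
127 122.9090909090909 122.15384615384616
128 121.81818181818181 121.3076923076923
129 121.63636363636364 121.6923076923077
130 122.0 122.23076923076923
131 121.54545454545455 121.84615384615384
132 122.0909090909091 122.3076923076923
133 121.9090909090909 122.07692307692308
134 123.0909090909091 123.3076923076923
135 120.36363636363636 120.46153846153847
136 76.9090909090909 75.6923076923077
137 118.45454545454545 119.23076923076923
138 124.54545454545455 125.23076923076923
139 123.72727272727273 124.0
140 123.9090909090909 124.53846153846153
141 124.0 124.53846153846153
142 123.72727272727273 124.61538461538461
143 123.81818181818181 124.6923076923077
144 124.45454545454545 125.0
145 124.0 125.46153
[... 754 characters left out ...]
3.66666666666667
230 89.66666666666667
231 117.83333333333333
232 125.66666666666667
233 125.0
234 124.83333333333333
235 125.0
286 125.16666666666667
287 126.33333333333333
288 95.16666666666667
289 117.66666666666667
290 115.33333333333333
291 121.83333333333333
292 124.5
293 124.66666666666667
302 123.83333333333333
303 123.5
304 123.66666666666667
305 123.16666666666667
306 124.0
307 125.16666666666667
308 105.16666666666667
309 114.66666666666667
310 91.83333333333333
311 76.66666666666667
312 135.16666666666666
313 179.66666666666666
314 122.83333333333333
315 74.16666666666667
316 83.0
317 120.16666666666667
318 110.83333333333333
319 91.16666666666667
320 103.0
321 132.16666666666666
```

```bash
python3 - <<'E'
from h import *
np.set_printoptions(precision=4,suppress=True)
for v in(135.5,136,147.6,148,148.4): print(v,ray("top",[[300,v],[230,v]],.014)[:,:2].tolist())
print('wall base',ray("top",[[300,136.6]],.006)[:,:2])
print('wall inner far top z44 v=122.9; plate edge v=125.6',ray("top",[[300,122.5]],.044)[:,:2],ray("top",[[300,125.6]],.014)[:,:2])
print('cheeks', ray("top",[[222.7,150],[227.6,150]],.054)[:,1])
print('pocket y edges u=230 (L), 288.2,  308', ray("top",[[229.9,143],[288,143],[308.,143]],.014)[:,1])
for u,v in [(229.5,143),(287.5,143),(307.6,143),(289.5,143)]: print(u,ray("top",[[u,v]],.014)[:,1])
E
```

```text
135.5 [[0.6642721623839283, -0.06720465640218062], [0.6639495756174392, 0.16525502436775352]]
136 [[0.6625461577393172, -0.0671684156066639], [0.6622242598446295, 0.16523424693554734]]
147.6 [[0.622739225575831, -0.06633259231198901], [0.6224331321647607, 0.16475505496917925]]
148 [[0.6213746069775967, -0.06630393951332408], [0.6210690525382849, 0.1647386277896393]]
148.4 [[0.6200105207561637, -0.06627529789293646], [0.619705504891474, 0.16472220701656232]]
wall base [[ 0.663  -0.0682]]
wall inner far top z44 v=122.9; plate edge v=125.6 [[ 0.6985 -0.0639]] [[ 0.6986 -0.0679]]
cheeks [0.1851 0.1695]
pocket y edges u=230 (L), 288.2,  308 [ 0.1653 -0.0269 -0.0931]
229.5 [0.1666]
287.5 [-0.0253]
307.6 [-0.0918]
289.5 [-0.0319]
```

```bash
cat >> h.py <<'E'
def steel(im,roi,th=168,a0=30):
    g=cv2.cvtColor(im,cv2.COLOR_BGR2GRAY); s=im.max(2).astype(int)-im.min(2)
    s4=cv2.resize(g,None,fx=4,fy=4,interpolation=cv2.INTER_LINEAR)
    sat=cv2.resize(s.astype(np.uint8),None,fx=4,fy=4)
    m=((s4>th)&(sat<30)).astype(np.uint8)
    m=cv2.morphologyEx(m,cv2.MORPH_CLOSE,np.ones((13,13),np.uint8)); m=cv2.morphologyEx(m,cv2.MORPH_OPEN,np.ones((9,9),np.uint8))
    out=[]
    for c in cv2.findContours(m,cv2.RETR_EXTERNAL,cv2.CHAIN_APPROX_NONE)[0]:
        a=cv2.contourArea(c)/16
        if a<a0 or a>400: continue
        p=(c[:,0]+.5)/4-.5
        if not(roi[0]<p[:,0].mean()<roi[2] and roi[1]<p[:,1].mean()<roi[3]): continue
        w=ray("top",p,.032)[:,:2]
        r=cv2.minAreaRect((w*1000).astype(np.float32))
        (cx,cy),(A,B),an=r
        if A<B: A,B,an=B,A,an+90
        out.append((round(cx/1000,4),round(cy/1000,4),round(A,1),round(B,1),round((an+90)%180-90,1),p.mean(0).round(1).tolist()))
    return out,m
E
python3 - <<'E'
from h import *
t=cv2.imread("pics/top0.png")
for th in(160,168,176):
    o,m=steel(t,(120,135,440,235),th)
    print(th); [print(x) for x in o]
cv2.imwrite("pics/m.png",m[480:920,400:1200]*255)
E
```

```text
160
(0.4145, -0.3626, 47.0, 15.3, 66.2, [396.0, 210.0])
(0.42, 0.3152, 47.0, 18.7, 82.9, [181.1, 208.1])
(0.4668, 0.0354, 266.4, 16.9, -89.9, [268.2, 192.2])
(0.5889, 0.318, 39.8, 13.2, -28.8, [182.3, 156.0])
168
(0.4716, 0.0354, 263.2, 7.2, -89.9, [269.8, 192.1])
176
```

View pics/m.png

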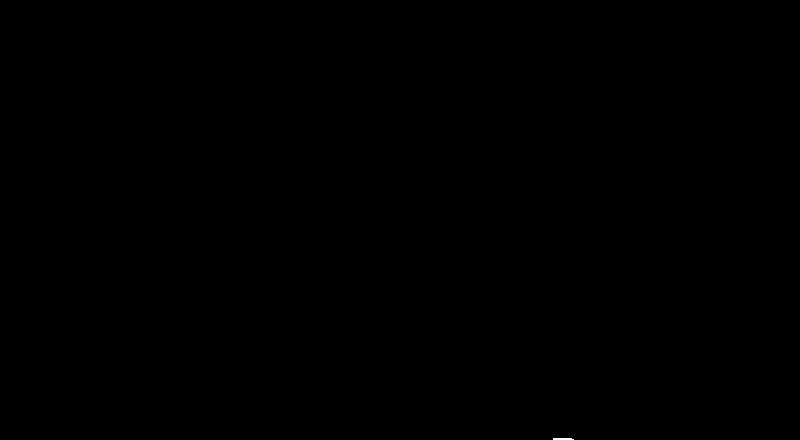

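```bash
python3 - <<'E'
from h import *
t=cv2.imread("pics/top0.png"); 
b=cv2.resize(t,None,fx=4,fy=4,interpolation=cv2.INTER_LINEAR).astype(int)
m=((b[:,:,1]-b[:,:,2]>15)&(b[:,:,1]-b[:,:,0]>6)).astype(np.uint8)
m[:480]=0;m[640:]=0;m[:,:880]=0;m[:,1240:]=0
c=max(cv2.findContours(m,cv2.RETR_EXTERNAL,cv2.CHAIN_APPROX_NONE)[0],key=cv2.contourArea)
p=(c[:,0]+.5)/4-.5
w=ray("top",p,.027)[:,:2]*1000
print(cv2.minAreaRect(w.astype(np.float32)),cv2.boxPoints(cv2.minAreaRect(w.astype(np.float32))), w.mean(0))
o=ctrl.get_obs(); print(Ro.from_rotvec(o["tool_rot"]).as_matrix().round(3))
E
```

```text
((632.7086181640625, 47.99034118652344), (2.452181100845337, 2.5531914234161377), 89.7403564453125) [[631.42645   46.77005 ]
 [633.9797    46.758476]
 [633.9908    49.210632]
 [631.43756   49.222206]] [632.70850379  47.9905648 ]
[[-0.952  0.305 -0.001]
 [ 0.305  0.952 -0.002]
 [ 0.    -0.002 -1.   ]]
```

```bash
cat >>h.py <<'E'
def stone(t,z,roi):
    b=cv2.resize(t,None,fx=4,fy=4,interpolation=cv2.INTER_LINEAR).astype(int)
    m=((b[:,:,1]-b[:,:,2]>10)&(b[:,:,1]-b[:,:,0]>3)).astype(np.uint8)
    k=np.zeros_like(m);k[roi[1]*4:roi[3]*4,roi[0]*4:roi[2]*4]=1;m*=k
    c=max(cv2.findContours(m,cv2.RETR_EXTERNAL,cv2.CHAIN_APPROX_NONE)[0],key=cv2.contourArea)
    p=(c[:,0]+.5)/4-.5
    return cv2.minAreaRect((ray("top",p,z)[:,:2]*1000).astype(np.float32))
E
python3 - <<'E'
from h import *
t=cv2.imread("pics/top0.png"); print(t[140,255],t[139,260],t[130,260])
print(stone(t,.027,(225,120,310,160)))
E
```

```text
[122 131 117] [121 131 117] [124 122 120]
((642.3379516601562, 74.29981994628906), (98.27647399902344, 25.044675827026367), 84.81903839111328)
```

```bash
cat >>h.py <<'E'
def plan(P,yaw,step=5.5,rstep=.18,n=None,show=5):
    """rows toward world pos P, tool down, tool-y yaw (world rad, mod pi)"""
    o=ctrl.get_obs(); p=o["tool_pos"]; R=Ro.from_rotvec(o["tool_rot"])
    M=R.as_matrix(); y0=np.arctan2(M[1,1],M[0,1])
    d=(yaw-y0+np.pi/2)%np.pi-np.pi/2
    Rt=Ro.from_matrix(np.c_[[np.sin(y0+d)*-1*-1*-1*-1,-np.cos(y0+d),0],[np.cos(y0+d),np.sin(y0+d),0],[0,0,-1]])
    # x = y cross z ; z=(0,0,-1)
    yv=np.array([np.cos(y0+d),np.sin(y0+d),0]); zv=np.array([0,0,-1.]); xv=np.cross(yv,zv)
    Rt=Ro.from_matrix(np.c_[xv,yv,zv])
    rv=(R.inv()*Rt).as_rotvec(); dp=np.array(P)-p
    k=n or max(1,int(np.ceil(max(np.linalg.norm(dp)*100/step,np.linalg.norm(rv)/rstep))))
    print("t%.2f from"%o["t"],p.round(4),"yaw %.3f"%y0,"q6 %.2f"%o["q"][5],"open %.4f"%o["opening"],"F",o["contact_force"].round(1),"| dp",dp.round(4),"rv",rv.round(3),"rows",k)
    for i in range(min(k,show)):
        Ri=R*Ro.from_rotvec(rv*i/k); s=Ri.inv().apply(dp/k)*100
        print([round(x,2) for x in s],[round(x,3) for x in rv/k])
E
python3 -c "
from h import *
plan([.642,.0743,.16],-.09)"
```

```text
Traceback (most recent call last):
  File "h.py", line 47, in plan
    Rt=Ro.from_matrix(np.c_[[np.sin(y0+d)*-1*-1*-1*-1,-np.cos(y0+d),0],[np.cos(y0+d),np.sin(y0+d),0],[0,0,-1]])
  File "scipy/spatial/transform/_rotation.pyx", line 1143, in scipy.spatial.transform._rotation.Rotation.from_matrix
ValueError: Non-positive determinant (left-handed or null coordinate frame) in rotation matrix 0: [[-0.08987855  0.99595273  0.        ]
 [-0.99595273 -0.08987855  0.        ]
 [ 0.          0.         -1.        ]].
```

```bash
sed -i '/\*-1\*-1\*-1/d' h.py; python3 -c "
from h import *
plan([.642,.0743,.16],-.09)"
```

```text
t0.10 from [0.1903 0.5948 0.2412] yaw 1.261 q6 -0.12 open 0.0854 F [ 0.1 -0.   0. ] | dp [ 0.4517 -0.5205 -0.0812] rv [-2.000e-03  1.000e-03  1.351e+00] rows 13
[np.float64(-4.53), np.float64(-2.75), np.float64(0.63)] [np.float64(-0.0), np.float64(0.0), np.float64(0.104)]
[np.float64(-4.79), np.float64(-2.27), np.float64(0.63)] [np.float64(-0.0), np.float64(0.0), np.float64(0.104)]
[np.float64(-5.0), np.float64(-1.76), np.float64(0.63)] [np.float64(-0.0), np.float64(0.0), np.float64(0.104)]
[np.float64(-5.16), np.float64(-1.23), np.float64(0.63)] [np.float64(-0.0), np.float64(0.0), np.float64(0.104)]
[np.float64(-5.26), np.float64(-0.69), np.float64(0.63)] [np.float64(-0.0), np.float64(0.0), np.float64(0.104)]
```

Call:
send_rows --series '[{"tx": -4.5,"ty": -2.8,"tz": 0.4,"wz": 0.11,"jaw": 0.45},{"tx": -4.8,"ty": -2.3,"tz": 0.4,"wz": 0.11,"jaw": 0.45},{"tx": -5.0,"ty": -1.8,"tz": 0.4,"wz": 0.11,"jaw": 0.45},{"tx": -5.2,"ty": -1.2,"tz": 0.4,"wz": 0.11,"jaw": 0.45},{"tx": -5.3,"ty": -0.7,"tz": 0.4,"wz": 0.11,"jaw": 0.45}]'

```text
invalid input at $.series[0]: expected keys tx, ty, tz, wx, wy, wz, jaw
```

```bash
python3 -c "
from h import *
plan([.642,.0743,.16],-.09)"
```

```text
t0.10 from [0.1903 0.5948 0.2412] yaw 1.261 q6 -0.12 open 0.0854 F [ 0.1 -0.   0. ] | dp [ 0.4517 -0.5205 -0.0812] rv [-2.000e-03  1.000e-03  1.351e+00] rows 13
[np.float64(-4.53), np.float64(-2.75), np.float64(0.63)] [np.float64(-0.0), np.float64(0.0), np.float64(0.104)]
[np.float64(-4.79), np.float64(-2.27), np.float64(0.63)] [np.float64(-0.0), np.float64(0.0), np.float64(0.104)]
[np.float64(-5.0), np.float64(-1.76), np.float64(0.63)] [np.float64(-0.0), np.float64(0.0), np.float64(0.104)]
[np.float64(-5.16), np.float64(-1.23), np.float64(0.63)] [np.float64(-0.0), np.float64(0.0), np.float64(0.104)]
[np.float64(-5.26), np.float64(-0.69), np.float64(0.63)] [np.float64(-0.0), np.float64(0.0), np.float64(0.104)]
```

All keys are needed.

Call:
send_rows --series '[{"tx": -4.5,"ty": -2.8,"tz": 0.4,"wx": 0,"wy": 0,"wz": 0.11,"jaw": 0.45},{"tx": -4.8,"ty": -2.3,"tz": 0.4,"wx": 0,"wy": 0,"wz": 0.11,"jaw": 0.45},{"tx": -5.0,"ty": -1.8,"tz": 0.4,"wx": 0,"wy": 0,"wz": 0.11,"jaw": 0.45},{"tx": -5.2,"ty": -1.2,"tz": 0.4,"wx": 0,"wy": 0,"wz": 0.11,"jaw": 0.45},{"tx": -5.3,"ty": -0.7,"tz": 0.4,"wx": 0,"wy": 0,"wz": 0.11,"jaw": 0.45}]'

```text
t: 0.72
tool_pos: [0.3622, 0.3859, 0.2183]
tool_rot: [-1.324, -2.848, 0.007]
contact_force: [-0.1, 0.8, 1.4]
opening: 0.0471
```

```bash
python3 -c "
from h import *
plan([.642,.0743,.16],-.09)" | sed 's/np.float64//g'; sed -i 's/round(x,2)/float(round(x,2))/;s/round(x,3)/float(round(x,3))/' h.py
```

```text
t0.72 from [0.3622 0.3859 0.2183] yaw 0.701 q6 -0.02 open 0.0471 F [-0.1  0.8  1.4] | dp [ 0.2798 -0.3116 -0.0583] rv [-0.004  0.003  0.791] rows 8
[(-5.23), (0.17), (0.73)] [(-0.0), (0.0), (0.099)]
[(-5.19), (0.68), (0.73)] [(-0.0), (0.0), (0.099)]
[(-5.1), (1.19), (0.73)] [(-0.0), (0.0), (0.099)]
[(-4.96), (1.69), (0.73)] [(-0.0), (0.0), (0.099)]
[(-4.77), (2.17), (0.73)] [(-0.0), (0.0), (0.099)]
```

Call:
send_rows --series '[{"tx": -5.4,"ty": 0.2,"tz": 0.7,"wx": 0,"wy": 0,"wz": 0.11,"jaw": 0.45},{"tx": -5.4,"ty": 0.8,"tz": 0.7,"wx": 0,"wy": 0,"wz": 0.11,"jaw": 0.45},{"tx": -5.3,"ty": 1.4,"tz": 0.7,"wx": 0,"wy": 0,"wz": 0.11,"jaw": 0.45},{"tx": -5.1,"ty": 1.9,"tz": 0.7,"wx": 0,"wy": 0,"wz": 0.11,"jaw": 0.45},{"tx": -5.0,"ty": 2.4,"tz": 0.7,"wx": 0,"wy": 0,"wz": 0.11,"jaw": 0.45}]'

```text
t: 1.35
tool_pos: [0.5464, 0.1729, 0.1808]
tool_rot: [-2.07, -2.363, 0.008]
contact_force: [0.7, -0.8, 0.1]
opening: 0.0468
```

```bash
python3 -c "
from h import *
plan([.642,.0743,.16],-.09)"
```

```text
t1.35 from [0.5464 0.1729 0.1808] yaw 0.132 q6 0.05 open 0.0468 F [ 0.7 -0.8  0.1] | dp [ 0.0956 -0.0986 -0.0208] rv [-0.004  0.003  0.222] rows 3
[-3.68, 2.73, 0.69] [-0.001, 0.001, 0.074]
[-3.46, 2.99, 0.69] [-0.001, 0.001, 0.074]
[-3.23, 3.24, 0.69] [-0.001, 0.001, 0.074]
```

Call:
send_rows --series '[{"tx": -3.7,"ty": 2.7,"tz": 1.5,"wx": 0,"wy": 0,"wz": 0.08,"jaw": 0.45},{"tx": -3.5,"ty": 3.0,"tz": 1.5,"wx": 0,"wy": 0,"wz": 0.08,"jaw": 0.45},{"tx": -3.2,"ty": 3.2,"tz": 1.5,"wx": 0,"wy": 0,"wz": 0.08,"jaw": 0.45},{"tx": 0,"ty": 0,"tz": 1.5,"wx": 0,"wy": 0,"wz": 0,"jaw": 0.45}]'

```text
t: 1.85
tool_pos: [0.6444, 0.0657, 0.118]
tool_rot: [2.353, 2.082, -0.008]
contact_force: [-0.2, 0.2, 0.2]
opening: 0.0467
```

```bash
python3 -c "
from h import *
plan([.642,.0743,.06],-.09)"
```

```text
t1.85 from [0.6444 0.0657 0.118 ] yaw -0.122 q6 0.11 open 0.0467 F [-0.2  0.2  0.2] | dp [-0.0024  0.0086 -0.058 ] rv [-0.003  0.004 -0.032] rows 2
[0.42, -0.16, 2.9] [-0.002, 0.002, -0.016]
[0.42, -0.16, 2.9] [-0.002, 0.002, -0.016]
```

Call:
send_rows --series '[{"tx": -0.85,"ty": -0.33,"tz": 2.5,"wx": 0,"wy": 0.004,"wz": -0.032,"jaw": 0.45},{"tx": 0,"ty": 0,"tz": 2.5,"wx": 0,"wy": 0,"wz": 0,"jaw": 0.45}]'

```text
t: 2.1
tool_pos: [0.6391, 0.0581, 0.0662]
tool_rot: [-2.314, -2.119, 0.003]
contact_force: [0.2, -0.0, -0.7]
opening: 0.0468
```

```bash
python3 -c "
from h import *
plan([.642,.0743,.028],-.09)"
```

```text
t2.10 from [0.6391 0.0581 0.0662] yaw -0.088 q6 0.06 open 0.0468 F [ 0.2 -0.  -0.7] | dp [ 0.0029  0.0162 -0.0382] rv [-0.004 -0.001  0.002] rows 1
[1.64, 0.16, 3.82] [-0.004, -0.001, 0.002]
```

Call:
send_rows --series '[{"tx": 1.6,"ty": 0.2,"tz": 1.0,"wx": 0,"wy": 0,"wz": 0,"jaw": 0.45},{"tx": 0,"ty": 0,"tz": 0.8,"wx": 0,"wy": 0,"wz": 0,"jaw": 0.45}]'

```text
t: 2.35
tool_pos: [0.6403, 0.0763, 0.0454]
tool_rot: [-2.31, -2.119, 0.007]
contact_force: [-0.1, 0.1, 0.9]
opening: 0.0468
```

```bash
python3 -c "
from h import *
plan([.642,.0743,.028],-.09)"
```

```text
t2.35 from [0.6403 0.0763 0.0454] yaw -0.086 q6 0.09 open 0.0468 F [-0.1  0.1  0.9] | dp [ 0.0017 -0.002  -0.0174] rv [-0.008 -0.001  0.004] rows 1
[-0.19, 0.2, 1.74] [-0.008, -0.001, 0.004]
```

Call:
send_rows --series '[{"tx": -0.2,"ty": 0.2,"tz": 1.0,"wx": -0.008,"wy": 0,"wz": 0,"jaw": 0.45},{"tx": 0,"ty": 0,"tz": 0.6,"wx": 0,"wy": 0,"wz": 0,"jaw": 0.45},{"tx": 0,"ty": 0,"tz": 0,"wx": 0,"wy": 0,"wz": 0,"jaw": 0.45}]'

```text
t: 2.72
tool_pos: [0.6424, 0.0751, 0.0291]
tool_rot: [-2.313, -2.126, -0.003]
contact_force: [-0.4, -0.8, 0.2]
opening: 0.047
```

```bash
python3 -c "
from h import *
plan([.642,.0743,.028],-.09)
t=grab('top'); crop(t,(270,140),(60,45),6,'pics/d1.png')"
```

```text
t2.73 from [0.6424 0.0751 0.0291] yaw -0.084 q6 0.08 open 0.0470 F [-0.4 -0.8  0.2] | dp [-0.0004 -0.0008 -0.0011] rv [ 0.001 -0.001  0.006] rows 1
[-0.09, -0.03, 0.11] [0.001, -0.001, 0.006]
```

View pics/d1.png

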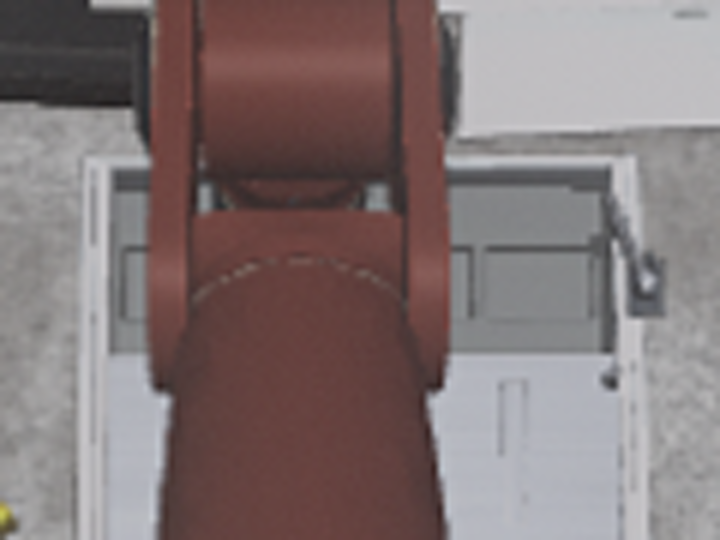

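The arm hides the stone from above; no contact so far. Close on it and lift.

Call:
send_rows --series '[{"tx": 0,"ty": 0,"tz": 0.1,"wx": 0,"wy": 0,"wz": 0,"jaw": 0.95},{"tx": 0,"ty": 0,"tz": 0,"wx": 0,"wy": 0,"wz": 0,"jaw": 0.95},{"tx": 0,"ty": 0,"tz": 0,"wx": 0,"wy": 0,"wz": 0,"jaw": 0.95},{"tx": 0,"ty": 0,"tz": 0,"wx": 0,"wy": 0,"wz": 0,"jaw": 0.95}]' --squeeze 30

```text
t: 3.28
tool_pos: [0.6436, 0.0748, 0.0298]
tool_rot: [2.312, 2.124, 0.006]
contact_force: [0.2, 0.4, -1.2]
opening: 0.0241
```

Call:
send_rows --series '[{"tx": 0,"ty": 0,"tz": -2,"wx": 0,"wy": 0,"wz": 0,"jaw": 0.95},{"tx": 0,"ty": 0,"tz": -5,"wx": 0,"wy": 0,"wz": 0,"jaw": 0.95},{"tx": 0,"ty": 0,"tz": -5,"wx": 0,"wy": 0,"wz": 0,"jaw": 0.95},{"tx": 0,"ty": 0,"tz": -2,"wx": 0,"wy": 0,"wz": 0,"jaw": 0.95}]'

```text
t: 3.78
tool_pos: [0.6418, 0.0746, 0.1747]
tool_rot: [-2.314, -2.125, -0.003]
contact_force: [0.1, 0.1, -0.5]
opening: 0.024
```

```bash
python3 -c "
from h import *
print(ray('top',[[301,250],[335,234],[377,173],[235,238],[350,250]],0))
plan([.36,-.23,.12],-.09)"
```

```text
[[ 0.28976569 -0.06439427  0.        ]
 [ 0.34038947 -0.17460063  0.        ]
 [ 0.54037041 -0.32091206  0.        ]
 [ 0.32740448  0.14612031  0.        ]
 [ 0.28989349 -0.22049938  0.        ]]
t3.77 from [0.6418 0.0746 0.1747] yaw -0.085 q6 0.08 open 0.0240 F [ 0.1  0.1 -0.5] | dp [-0.2818 -0.3046 -0.0547] rv [ 0.001 -0.001  0.005] rows 8
[-4.09, -3.19, 0.68] [0.0, -0.0, 0.001]
[-4.1, -3.19, 0.68] [0.0, -0.0, 0.001]
[-4.1, -3.18, 0.68] [0.0, -0.0, 0.001]
[-4.1, -3.18, 0.68] [0.0, -0.0, 0.001]
[-4.1, -3.18, 0.68] [0.0, -0.0, 0.001]
```

Call:
send_rows --series '[{"tx": -4.1,"ty": -3.2,"tz": 0,"wx": 0,"wy": 0,"wz": 0,"jaw": 0.95},{"tx": -4.1,"ty": -3.2,"tz": 0,"wx": 0,"wy": 0,"wz": 0,"jaw": 0.95},{"tx": -4.1,"ty": -3.2,"tz": 0,"wx": 0,"wy": 0,"wz": 0,"jaw": 0.95},{"tx": -4.1,"ty": -3.2,"tz": 0,"wx": 0,"wy": 0,"wz": 0,"jaw": 0.95},{"tx": -4.1,"ty": -3.2,"tz": 0,"wx": 0,"wy": 0,"wz": 0,"jaw": 0.95}]'

```text
t: 4.4
tool_pos: [0.4627, -0.1191, 0.1764]
tool_rot: [2.304, 2.13, 0.008]
contact_force: [0.5, -1.2, 0.7]
opening: 0.024
```

```bash
python3 -c "
from h import *
plan([.37,-.24,.08],-.09)"
```

```text
t4.40 from [ 0.4627 -0.1191  0.1764] yaw -0.079 q6 -0.33 open 0.0240 F [ 0.5 -1.2  0.7] | dp [-0.0927 -0.1209 -0.0964] rv [ 0.007 -0.001  0.011] rows 4
[-3.2, -2.09, 2.39] [0.002, -0.0, 0.003]
[-3.2, -2.08, 2.4] [0.002, -0.0, 0.003]
[-3.21, -2.06, 2.4] [0.002, -0.0, 0.003]
[-3.21, -2.05, 2.41] [0.002, -0.0, 0.003]
```

Call:
send_rows --series '[{"tx": -3.2,"ty": -2.1,"tz": 2.4,"wx": 0.002,"wy": 0,"wz": 0.003,"jaw": 0.95},{"tx": -3.2,"ty": -2.1,"tz": 2.4,"wx": 0.002,"wy": 0,"wz": 0.003,"jaw": 0.95},{"tx": -3.1,"ty": -2.0,"tz": 2.4,"wx": 0.002,"wy": 0,"wz": 0.003,"jaw": 0.95},{"tx": -1.5,"ty": -1.2,"tz": 1.5,"wx": 0,"wy": 0,"wz": 0,"jaw": 0.95},{"tx": 0,"ty": 0,"tz": 0,"wx": 0,"wy": 0,"wz": 0,"jaw": 0.95}]'

```text
t: 5.03
tool_pos: [0.374, -0.2261, 0.0857]
tool_rot: [-2.322, -2.115, -0.002]
contact_force: [0.4, -0.3, -0.3]
opening: 0.0239
```

```bash
python3 -c "
from h import *
plan([.37,-.24,.020],-.09)"
```

```text
t5.03 from [ 0.374  -0.2261  0.0857] yaw -0.093 q6 -0.62 open 0.0239 F [ 0.4 -0.3 -0.3] | dp [-0.004  -0.0139 -0.0657] rv [ 0.    -0.002 -0.003] rows 2
[-0.71, -0.14, 3.28] [0.0, -0.001, -0.002]
[-0.71, -0.14, 3.28] [0.0, -0.001, -0.002]
```

Call:
send_rows --series '[{"tx": -1.4,"ty": -0.3,"tz": 3.0,"wx": 0,"wy": 0,"wz": 0,"jaw": 0.95},{"tx": 0,"ty": 0,"tz": 2.0,"wx": 0,"wy": 0,"wz": 0,"jaw": 0.95},{"tx": 0,"ty": 0,"tz": 0.8,"wx": 0,"wy": 0,"wz": 0,"jaw": 0.95},{"tx": 0,"ty": 0,"tz": 0.3,"wx": 0,"wy": 0,"wz": 0,"jaw": 0.95},{"tx": 0,"ty": 0,"tz": 0,"wx": 0,"wy": 0,"wz": 0,"jaw": 0.95}]'

```text
t: 5.65
tool_pos: [0.3737, -0.24, 0.027]
tool_rot: [2.316, 2.115, 0.005]
contact_force: [-0.2, 0.9, -0.6]
opening: 0.0242
```

Call:
send_rows --series '[{"tx": 0,"ty": 0,"tz": 0.7,"wx": 0,"wy": 0,"wz": 0,"jaw": 0.95},{"tx": 0,"ty": 0,"tz": 0.2,"wx": 0,"wy": 0,"wz": 0,"jaw": 0.95},{"tx": 0,"ty": 0,"tz": 0,"wx": 0,"wy": 0,"wz": 0,"jaw": 0.95}]'

```text
t: 6.02
tool_pos: [0.3749, -0.2406, 0.019]
tool_rot: [2.313, 2.114, 0.006]
contact_force: [-0.4, 0.8, -0.4]
opening: 0.0241
```

Call:
send_rows --series '[{"tx": 0,"ty": 0,"tz": 0.2,"wx": 0,"wy": 0,"wz": 0,"jaw": 0.95},{"tx": 0,"ty": 0,"tz": 0.1,"wx": 0,"wy": 0,"wz": 0,"jaw": 0.95},{"tx": 0,"ty": 0,"tz": 0,"wx": 0,"wy": 0,"wz": 0,"jaw": 0.95}]'

```text
t: 6.4
tool_pos: [0.375, -0.2407, 0.016]
tool_rot: [2.313, 2.113, 0.006]
contact_force: [0.1, 0.2, -1.1]
opening: 0.0242
```

Call:
send_rows --series '[{"tx": 0,"ty": 0,"tz": 0,"wx": 0,"wy": 0,"wz": 0,"jaw": 0.5},{"tx": 0,"ty": 0,"tz": 0,"wx": 0,"wy": 0,"wz": 0,"jaw": 0.5},{"tx": 0,"ty": 0,"tz": -4,"wx": 0,"wy": 0,"wz": 0,"jaw": 0.4},{"tx": 0,"ty": 0,"tz": -6,"wx": 0,"wy": 0,"wz": 0,"jaw": 0.4},{"tx": 0,"ty": 0,"tz": -4,"wx": 0,"wy": 0,"wz": 0,"jaw": 0.4}]'

```text
t: 7.02
tool_pos: [0.3717, -0.2384, 0.1559]
tool_rot: [-2.319, -2.118, -0.005]
contact_force: [0.4, 0.4, 0.4]
opening: 0.0513
```

```bash
python3 - <<'E'
from h import *
t=grab('top'); s=grab('scene'); cv2.imwrite('pics/t2.png',t); cv2.imwrite('pics/s2.png',s)
crop(t,(165,180),(50,40),8,"pics/e1.png")
crop(t,(370,200),(64,48),6,"pics/e2.png")
crop(s,(200,245),(60,45),6,"pics/e3.png")
plan([.4145,-.3626,.15],0)
E
```

```text
t7.12 from [ 0.3737 -0.2403  0.1591] yaw -0.090 q6 -0.65 open 0.0511 F [ 0.8 -0.  -0. ] | dp [ 0.0408 -0.1223 -0.0091] rv [ 0.008  0.003 -0.09 ] rows 3
[-3.94, 1.72, 0.33] [0.003, 0.001, -0.03]
[-3.99, 1.6, 0.32] [0.003, 0.001, -0.03]
[-4.03, 1.48, 0.31] [0.003, 0.001, -0.03]
```

View pics/e1.png

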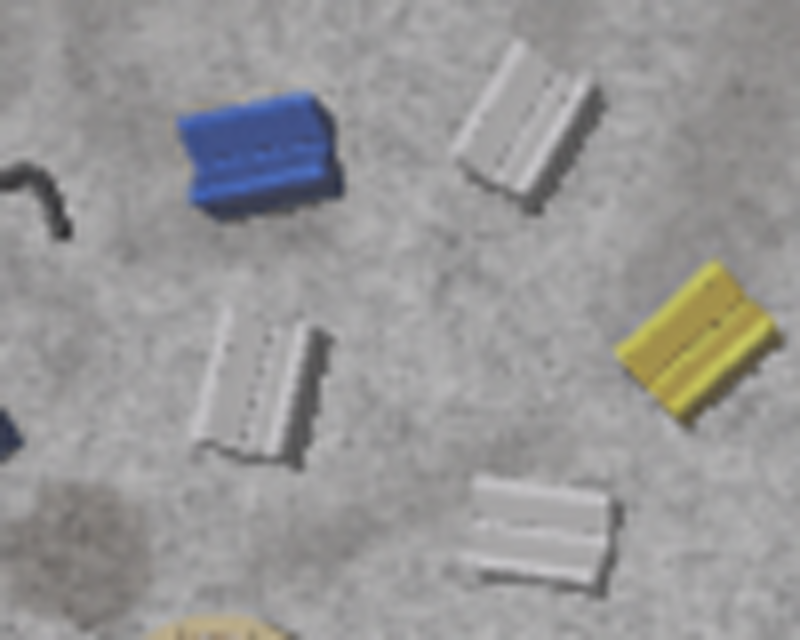

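View pics/e2.png

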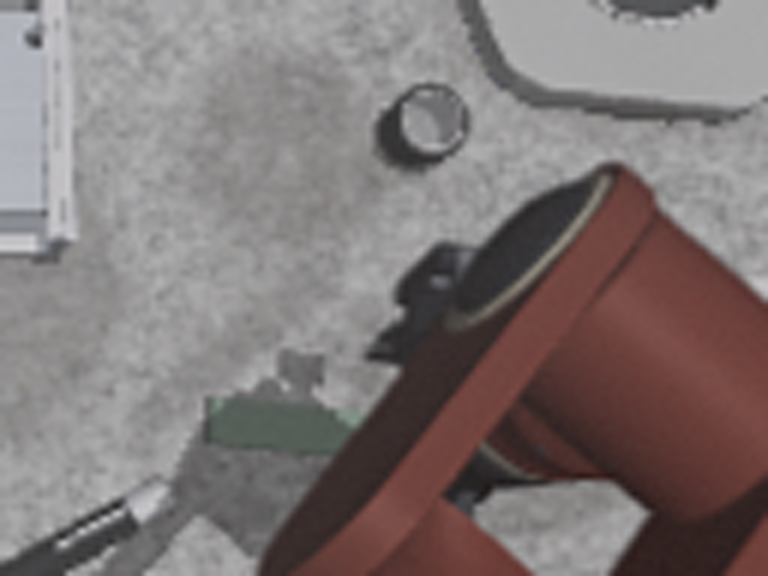

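View pics/e3.png

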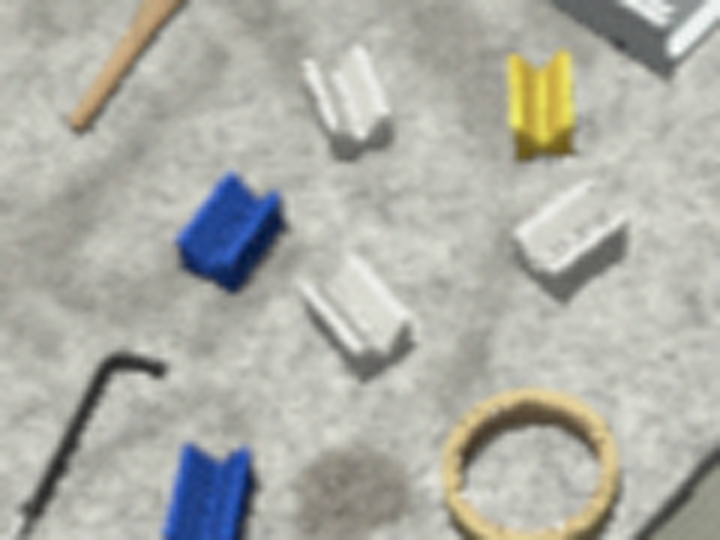

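```bash
cat >>h.py <<'E'
def quad(off,s,pts,z=.032,n="top"):
    w=ray(n,C(off,s,pts),z)[:,:2]*1000
    # pts order: end1 a,b ; end2 b',a'  (a-b short sides)
    c=w.mean(0); L=((w[2]+w[3])-(w[0]+w[1]))/2; S=((w[1]+w[2])-(w[0]+w[3]))/2
    print("c",(c/1000).round(4),"len %.1f wid %.1f"%(np.linalg.norm(L),np.linalg.norm(S)),"long ang %.3f"%np.arctan2(L[1],L[0]),"short ang %.3f"%np.arctan2(S[1],S[0]))
E
python3 - <<'E'
from h import *
print("R");quad((355,155),8,[(306,360),(272,433),(400,497),(435,420)])
o=(115,140)
print("A upper");quad(o,8,[(455,155),(525,193),(597,80),(520,42)])
print("B left");quad(o,8,[(193,440),(272,458),(310,325),(228,307)])
print("C low");quad(o,8,[(475,478),(465,565),(600,583),(612,493)])
E
```

```text
R
c [ 0.421  -0.3713] len 54.9 wid 33.6 long ang -2.034 short ang 2.657
A upper
c [0.5949 0.3247] len 53.8 wid 34.2 long ang -0.505 short ang -2.051
B left
c [0.4862 0.4296] len 54.9 wid 33.2 long ang -0.215 short ang -1.790
C low
c [0.4273 0.3133] len 54.3 wid 35.2 long ang -1.691 short ang 3.053
```

```bash
python3 - <<'E'
from h import *
plan([.421,-.3713,.10],-.47)
E
```

```text
t7.12 from [ 0.3737 -0.2403  0.1591] yaw -0.090 q6 -0.65 open 0.0511 F [ 0.8 -0.  -0. ] | dp [ 0.0473 -0.131  -0.0591] rv [0.009 0.001 0.38 ] rows 3
[-4.2, 1.95, 2.0] [0.003, 0.0, 0.127]
[-3.92, 2.47, 1.99] [0.003, 0.0, 0.127]
[-3.58, 2.95, 1.98] [0.003, 0.0, 0.127]
```

Call:
send_rows --series '[{"tx": -4.2,"ty": 2.0,"tz": 1.8,"wx": 0.003,"wy": 0,"wz": 0.127,"jaw": 0.38},{"tx": -3.9,"ty": 2.5,"tz": 1.8,"wx": 0.003,"wy": 0,"wz": 0.127,"jaw": 0.38},{"tx": -3.5,"ty": 2.9,"tz": 1.8,"wx": 0.003,"wy": 0,"wz": 0.127,"jaw": 0.38},{"tx": 0,"ty": 0,"tz": 0,"wx": 0,"wy": 0,"wz": 0,"jaw": 0.38},{"tx": 0,"ty": 0,"tz": 0,"wx": 0,"wy": 0,"wz": 0,"jaw": 0.38}]'

```text
t: 7.75
tool_pos: [0.4223, -0.373, 0.1018]
tool_rot: [-2.687, -1.626, 0.0]
contact_force: [0.6, 0.3, 0.2]
opening: 0.0529
```

```bash
python3 - <<'E'
from h import *
s=grab("scene"); crop(s,(345,130),(50,40),8,"pics/f1.png")
p=(proj("scene",[[.421,-.3713,.032]])-[295,90]+.5)*8-.5; print(p)
plan([.421,-.3713,.045],-.47)
E
```

```text
[[381.81160334 344.25218315]]
t7.80 from [ 0.4221 -0.3727  0.1018] yaw -0.482 q6 -0.37 open 0.0531 F [ 0.1 -0.5  0.1] | dp [-0.0011  0.0014 -0.0568] rv [-0.001 -0.    -0.012] rows 2
[0.04, -0.08, 2.84] [-0.001, -0.0, -0.006]
[0.04, -0.08, 2.84] [-0.001, -0.0, -0.006]
```

View pics/f1.png

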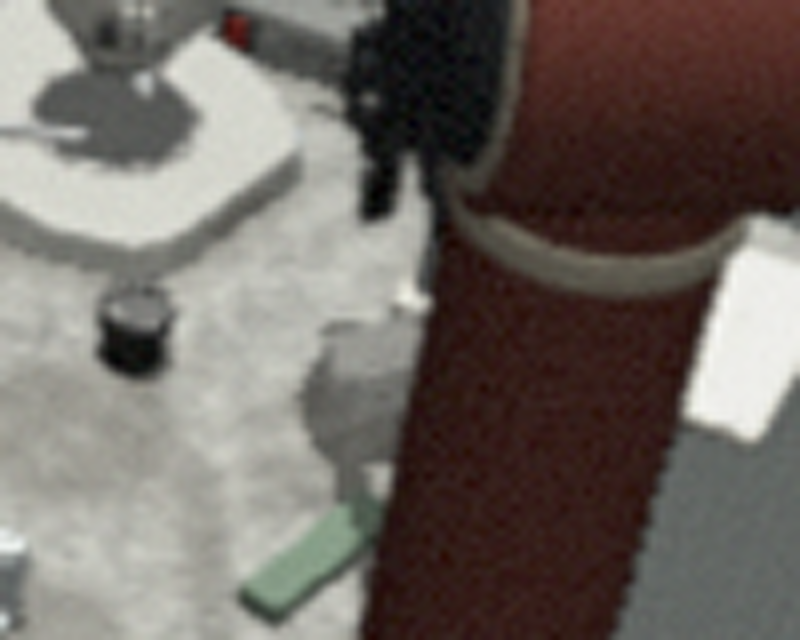

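Call:
send_rows --series '[{"tx": 0.1,"ty": -0.15,"tz": 3.0,"wx": 0,"wy": 0,"wz": -0.012,"jaw": 0.38},{"tx": 0,"ty": 0,"tz": 2.5,"wx": 0,"wy": 0,"wz": 0,"jaw": 0.38},{"tx": 0,"ty": 0,"tz": 0.8,"wx": 0,"wy": 0,"wz": 0,"jaw": 0.38},{"tx": 0,"ty": 0,"tz": 0.3,"wx": 0,"wy": 0,"wz": 0,"jaw": 0.38},{"tx": 0,"ty": 0,"tz": 0,"wx": 0,"wy": 0,"wz": 0,"jaw": 0.38}]'

```text
t: 8.43
tool_pos: [0.4226, -0.3695, 0.0392]
tool_rot: [2.668, 1.646, 0.002]
contact_force: [-0.1, 0.2, 1.2]
opening: 0.0527
```

```bash
python3 - <<'E'
from h import *
plan([.421,-.3713,.021],-.47)
E
```

```text
t8.43 from [ 0.4226 -0.3695  0.0392] yaw -0.465 q6 -0.39 open 0.0527 F [-0.1  0.2  1.2] | dp [-0.0016 -0.0018 -0.0182] rv [0.007 0.003 0.005] rows 1
[-0.23, -0.07, 1.82] [0.007, 0.003, 0.005]
```

Call:
send_rows --series '[{"tx": -0.2,"ty": 0,"tz": 1.4,"wx": 0.006,"wy": 0.003,"wz": 0,"jaw": 0.38},{"tx": 0,"ty": 0,"tz": 0.4,"wx": 0,"wy": 0,"wz": 0,"jaw": 0.38},{"tx": 0,"ty": 0,"tz": 0,"wx": 0,"wy": 0,"wz": 0,"jaw": 0.38}]'

```text
t: 8.8
tool_pos: [0.4225, -0.3724, 0.0217]
tool_rot: [2.671, 1.648, 0.002]
contact_force: [-0.2, -0.6, -0.6]
opening: 0.0526
```

```bash
python3 - <<'E'
from h import *
plan([.421,-.3713,.021],-.47)
E
```

```text
t8.80 from [ 0.4225 -0.3724  0.0217] yaw -0.465 q6 -0.39 open 0.0526 F [-0.2 -0.6 -0.6] | dp [-0.0015  0.0011 -0.0007] rv [0.003 0.001 0.005] rows 1
[0.03, -0.18, 0.07] [0.003, 0.001, 0.005]
```

Call:
send_rows --series '[{"tx": 0,"ty": -0.15,"tz": 0,"wx": 0,"wy": 0,"wz": 0,"jaw": 0.38},{"tx": 0,"ty": 0,"tz": 0,"wx": 0,"wy": 0,"wz": 0,"jaw": 0.7},{"tx": 0,"ty": 0,"tz": 0,"wx": 0,"wy": 0,"wz": 0,"jaw": 0.7},{"tx": 0,"ty": 0,"tz": 0,"wx": 0,"wy": 0,"wz": 0,"jaw": 0.7},{"tx": 0,"ty": 0,"tz": 0,"wx": 0,"wy": 0,"wz": 0,"jaw": 0.7}]' --squeeze 60

```text
t: 9.43
tool_pos: [0.4215, -0.3722, 0.0222]
tool_rot: [2.67, 1.647, 0.002]
contact_force: [0.1, -0.6, -0.5]
opening: 0.0351
```

```bash
python3 - <<'E'
from h import *
plan([.421,-.3713,.14],-.47)
E
```

```text
t9.43 from [ 0.4215 -0.3722  0.0222] yaw -0.465 q6 -0.39 open 0.0351 F [ 0.1 -0.6 -0.5] | dp [-0.0005  0.0009  0.1178] rv [0.005 0.001 0.005] rows 3
[0.02, -0.01, -3.93] [0.002, 0.0, 0.002]
[0.02, -0.02, -3.93] [0.002, 0.0, 0.002]
[0.02, -0.02, -3.93] [0.002, 0.0, 0.002]
```

Call:
send_rows --series '[{"tx": 0,"ty": 0,"tz": -1.5,"wx": 0,"wy": 0,"wz": 0,"jaw": 0.7},{"tx": 0,"ty": 0,"tz": -3,"wx": 0,"wy": 0,"wz": 0,"jaw": 0.7},{"tx": 0,"ty": 0,"tz": -4,"wx": 0,"wy": 0,"wz": 0,"jaw": 0.7},{"tx": 0,"ty": 0,"tz": -3,"wx": 0,"wy": 0,"wz": 0,"jaw": 0.7},{"tx": 2.5,"ty": 0,"tz": 0,"wx": 0,"wy": 0,"wz": 0,"jaw": 0.7}]'

```text
t: 10.05
tool_pos: [0.4298, -0.3476, 0.1397]
tool_rot: [-2.673, -1.645, -0.0]
contact_force: [-0.1, 0.4, -3.9]
opening: 0.0347
```

```bash
python3 - <<'E'
from h import *
plan([.48,-.2,.14],-.25)
E
```

```text
t10.05 from [ 0.4298 -0.3476  0.1397] yaw -0.467 q6 -0.35 open 0.0347 F [-0.1  0.4 -3.9] | dp [0.0502 0.1476 0.0003] rv [-0.002 -0.002 -0.217] rows 3
[5.15, -0.72, 0.0] [-0.001, -0.001, -0.072]
[5.18, -0.35, -0.0] [-0.001, -0.001, -0.072]
[5.2, 0.03, -0.01] [-0.001, -0.001, -0.072]
```

Call:
send_rows --series '[{"tx": 5.0,"ty": -0.7,"tz": 0,"wx": 0,"wy": 0,"wz": -0.075,"jaw": 0.7},{"tx": 5.0,"ty": -0.3,"tz": 0,"wx": 0,"wy": 0,"wz": -0.075,"jaw": 0.7},{"tx": 5.0,"ty": 0.6,"tz": 0,"wx": 0,"wy": 0,"wz": -0.075,"jaw": 0.7},{"tx": 3.0,"ty": 3.0,"tz": 0,"wx": 0,"wy": 0,"wz": -0.075,"jaw": 0.7},{"tx": 2.5,"ty": 4.0,"tz": 0,"wx": 0,"wy": 0,"wz": -0.075,"jaw": 0.7}]'

```text
t: 10.68
tool_pos: [0.5628, -0.1598, 0.1418]
tool_rot: [-2.309, -2.124, 0.0]
contact_force: [-0.6, -0.4, -3.7]
opening: 0.0344
```

```bash
python3 - <<'E'
from h import *
plan([.6427,-.0648,.12],0)
E
```

```text
t10.68 from [ 0.5628 -0.1598  0.1418] yaw -0.083 q6 -0.32 open 0.0344 F [-0.6 -0.4 -3.7] | dp [ 0.0799  0.095  -0.0218] rv [-0.003 -0.003 -0.083] rows 3
[3.38, 2.39, 0.73] [-0.001, -0.001, -0.028]
[3.31, 2.49, 0.73] [-0.001, -0.001, -0.028]
[3.24, 2.58, 0.73] [-0.001, -0.001, -0.028]
```

Call:
send_rows --series '[{"tx": 3.2,"ty": 2.2,"tz": 0,"wx": 0,"wy": 0,"wz": -0.03,"jaw": 0.7},{"tx": 3.2,"ty": 2.2,"tz": 0,"wx": 0,"wy": 0,"wz": -0.03,"jaw": 0.7},{"tx": 2.3,"ty": 1.9,"tz": 0.5,"wx": 0,"wy": 0,"wz": -0.02,"jaw": 0.7},{"tx": 0,"ty": 0,"tz": 1,"wx": 0,"wy": 0,"wz": 0,"jaw": 0.7},{"tx": 0,"ty": 0,"tz": 0,"wx": 0,"wy": 0,"wz": 0,"jaw": 0.7}]'

```text
t: 11.3
tool_pos: [0.6319, -0.0709, 0.126]
tool_rot: [-2.212, -2.22, 0.004]
contact_force: [-0.5, -0.8, -3.7]
opening: 0.0348
```

```bash
python3 - <<'E'
from h import *
plan([.6427,-.0648,.06],0)
s=grab("scene"); crop(s,(265,140),(50,40),8,"pics/g1.png")
t=grab("top"); crop(t,(290,150),(50,40),8,"pics/g2.png")
E
```

```text
t11.30 from [ 0.6319 -0.0709  0.126 ] yaw 0.004 q6 -0.23 open 0.0348 F [-0.5 -0.8 -3.7] | dp [ 0.0108  0.0061 -0.066 ] rv [-0.007 -0.003  0.004] rows 2
[0.29, 0.57, 3.3] [-0.004, -0.002, 0.002]
[0.3, 0.55, 3.3] [-0.004, -0.002, 0.002]
```

View pics/g1.png

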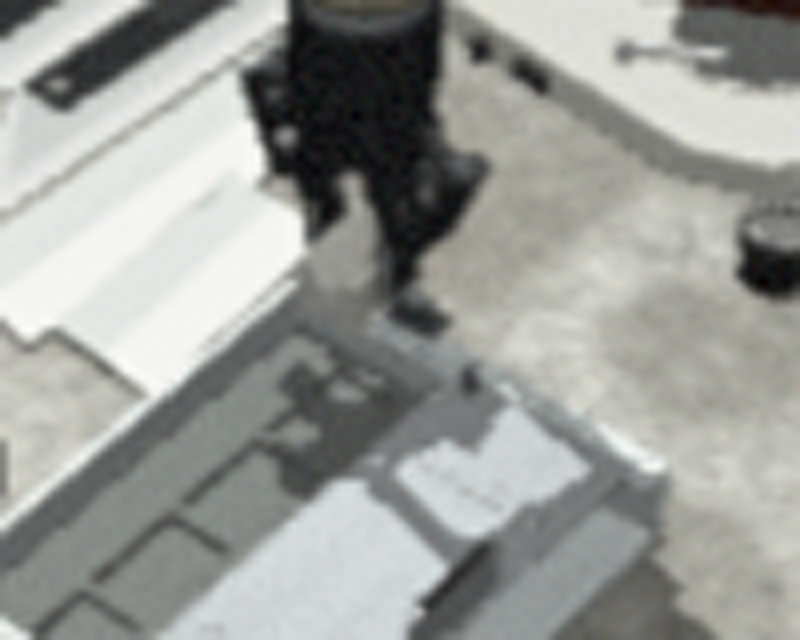

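View pics/g2.png

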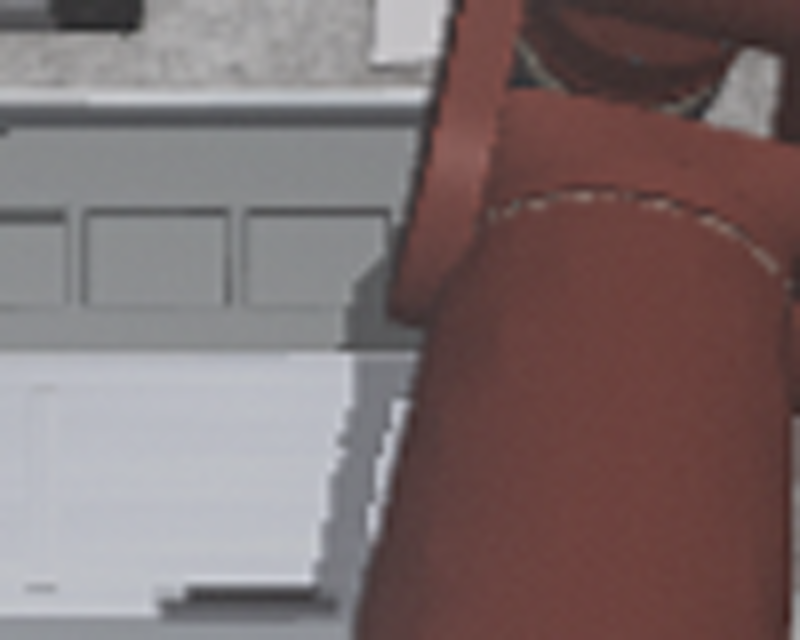

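```bash
python3 - <<'E'
from h import *
w=ray("top",C((240,110),8,[(83,255),(228,255),(245,255),(390,255),(160,208),(160,306),(320,208),(320,306)]),.014); print(w[:,:2].round(4))
E
```

```text
[[ 0.6436  0.099 ]
 [ 0.6437  0.039 ]
 [ 0.6437  0.032 ]
 [ 0.6438 -0.0281]
 [ 0.6639  0.0671]
 [ 0.6218  0.0672]
 [ 0.664   0.0007]
 [ 0.6219  0.0012]]
```

Call:
send_rows --series '[{"tx": 0.6,"ty": 1.1,"tz": 2.0,"wx": -0.007,"wy": -0.003,"wz": 0.004,"jaw": 0.7},{"tx": 0,"ty": 0,"tz": 0,"wx": 0,"wy": 0,"wz": 0,"jaw": 0.7},{"tx": 0,"ty": 0,"tz": 0,"wx": 0,"wy": 0,"wz": 0,"jaw": 0.7}]'

```text
t: 11.78
tool_pos: [0.6435, -0.0681, 0.1096]
tool_rot: [2.223, 2.213, 0.004]
contact_force: [-0.3, 0.4, -3.9]
opening: 0.0347
```

```bash
python3 - <<'E'
from h import *
plan([.6428,-.0652,.05],0)
E
```

```text
t11.78 from [ 0.6435 -0.0681  0.1096] yaw -0.005 q6 -0.22 open 0.0347 F [-0.3  0.4 -3.9] | dp [-0.0007  0.0029 -0.0596] rv [ 0.005  0.001 -0.005] rows 2
[0.15, -0.05, 2.98] [0.002, 0.001, -0.002]
[0.15, -0.04, 2.98] [0.002, 0.001, -0.002]
```

Call:
send_rows --series '[{"tx": 0.3,"ty": -0.07,"tz": 2.5,"wx": 0.004,"wy": 0.001,"wz": -0.005,"jaw": 0.7},{"tx": 0,"ty": 0,"tz": 2,"wx": 0,"wy": 0,"wz": 0,"jaw": 0.7},{"tx": 0,"ty": 0,"tz": 1,"wx": 0,"wy": 0,"wz": 0,"jaw": 0.7},{"tx": 0,"ty": 0,"tz": 0,"wx": 0,"wy": 0,"wz": 0,"jaw": 0.7}]'

```text
t: 12.28
tool_pos: [0.6419, -0.0657, 0.0507]
tool_rot: [-2.222, -2.221, 0.001]
contact_force: [1.5, -0.1, -2.5]
opening: 0.0351
```

```bash
python3 - <<'E'
from h import *
plan([.6428,-.0652,.037],0)
E
```

```text
t12.28 from [ 0.6419 -0.0657  0.0507] yaw -0.000 q6 -0.22 open 0.0351 F [ 1.5 -0.1 -2.5] | dp [ 0.0009  0.0005 -0.0137] rv [-0.001  0.    -0.   ] rows 1
[0.05, 0.09, 1.37] [-0.001, 0.0, -0.0]
```

Call:
send_rows --series '[{"tx": 0.05,"ty": 0.09,"tz": 0.8,"wx": 0,"wy": 0,"wz": 0,"jaw": 0.7},{"tx": 0,"ty": 0,"tz": 0.3,"wx": 0,"wy": 0,"wz": 0,"jaw": 0.7},{"tx": 0,"ty": 0,"tz": 0,"wx": 0,"wy": 0,"wz": 0,"jaw": 0.7}]'

```text
t: 12.65
tool_pos: [0.6438, -0.0653, 0.0399]
tool_rot: [2.221, 2.22, 0.001]
contact_force: [-0.0, 0.3, -3.1]
opening: 0.0346
```

```bash
python3 - <<'E'
from h import *
plan([.6428,-.0652,.028],0)
E
```

```text
t12.65 from [ 0.6438 -0.0653  0.0399] yaw -0.000 q6 -0.22 open 0.0346 F [-0.   0.3 -3.1] | dp [-0.001   0.0001 -0.0119] rv [ 0.001  0.001 -0.   ] rows 1
[0.01, -0.1, 1.19] [0.001, 0.001, -0.0]
```

Call:
send_rows --series '[{"tx": 0,"ty": -0.08,"tz": 0.4,"wx": 0,"wy": 0,"wz": 0,"jaw": 0.7},{"tx": 0,"ty": 0,"tz": 0.3,"wx": 0,"wy": 0,"wz": 0,"jaw": 0.7},{"tx": 0,"ty": 0,"tz": 0.2,"wx": 0,"wy": 0,"wz": 0,"jaw": 0.7},{"tx": 0,"ty": 0,"tz": 0.1,"wx": 0,"wy": 0,"wz": 0,"jaw": 0.7}]'

```text
t: 13.15
tool_pos: [0.6437, -0.0655, 0.0304]
tool_rot: [2.219, 2.219, 0.002]
contact_force: [-0.0, 0.7, -4.2]
opening: 0.035
```

Call:
send_rows --series '[{"tx": 0,"ty": 0,"tz": 0.2,"wx": 0,"wy": 0,"wz": 0,"jaw": 0.7},{"tx": 0,"ty": 0,"tz": 0.1,"wx": 0,"wy": 0,"wz": 0,"jaw": 0.7},{"tx": 0,"ty": 0,"tz": 0,"wx": 0,"wy": 0,"wz": 0,"jaw": 0.7}]'

```text
t: 13.52
tool_pos: [0.6441, -0.0655, 0.0283]
tool_rot: [2.219, 2.219, 0.003]
contact_force: [-0.8, 0.3, -4.3]
opening: 0.0348
```

Call:
send_rows --series '[{"tx": 0,"ty": 0,"tz": 0.05,"wx": 0,"wy": 0,"wz": 0,"jaw": 0.7},{"tx": 0,"ty": 0,"tz": 0,"wx": 0,"wy": 0,"wz": 0,"jaw": 0.45},{"tx": 0,"ty": 0,"tz": 0,"wx": 0,"wy": 0,"wz": 0,"jaw": 0.45},{"tx": 0,"ty": 0,"tz": -1,"wx": 0,"wy": 0,"wz": 0,"jaw": 0.45},{"tx": 0,"ty": 0,"tz": -4,"wx": 0,"wy": 0,"wz": 0,"jaw": 0.45}]'

```text
t: 14.15
tool_pos: [0.643, -0.0653, 0.0775]
tool_rot: [2.221, 2.221, 0.0]
contact_force: [-0.0, 0.1, 0.1]
opening: 0.0474
```

Call:
send_rows --series '[{"tx": 0,"ty": 0,"tz": -5,"wx": 0,"wy": 0,"wz": 0,"jaw": 0.4},{"tx": 0,"ty": 0,"tz": -5,"wx": 0,"wy": 0,"wz": 0,"jaw": 0.4},{"tx": 5,"ty": -3,"tz": 0,"wx": 0,"wy": 0,"wz": 0,"jaw": 0.4},{"tx": 5,"ty": -3,"tz": 0,"wx": 0,"wy": 0,"wz": 0,"jaw": 0.4},{"tx": 5,"ty": -3,"tz": 0,"wx": 0,"wy": 0,"wz": 0,"jaw": 0.4}]'

```text
t: 14.78
tool_pos: [0.5573, 0.0848, 0.1916]
tool_rot: [2.218, 2.202, 0.02]
contact_force: [0.8, 0.7, 0.4]
opening: 0.0515
```

```bash
python3 - <<'E'
from h import *
plan([.4273,.3133,.14],-.12)
s=grab("scene"); cv2.imwrite("pics/s3.png",s); crop(s,(265,140),(50,40),8,"pics/g3.png")
t=grab("top"); cv2.imwrite("pics/t3.png",t); crop(t,(290,150),(50,40),8,"pics/g4.png")
E
```

```text
t14.78 from [0.5573 0.0848 0.1916] yaw -0.007 q6 0.03 open 0.0515 F [0.8 0.7 0.4] | dp [-0.13    0.2285 -0.0516] rv [0.02  0.001 0.113] rows 5
[4.55, -2.65, 0.97] [0.004, 0.0, 0.023]
[4.49, -2.75, 0.98] [0.004, 0.0, 0.023]
[4.43, -2.85, 0.99] [0.004, 0.0, 0.023]
[4.36, -2.94, 1.01] [0.004, 0.0, 0.023]
[4.29, -3.04, 1.02] [0.004, 0.0, 0.023]
```

View pics/g3.png

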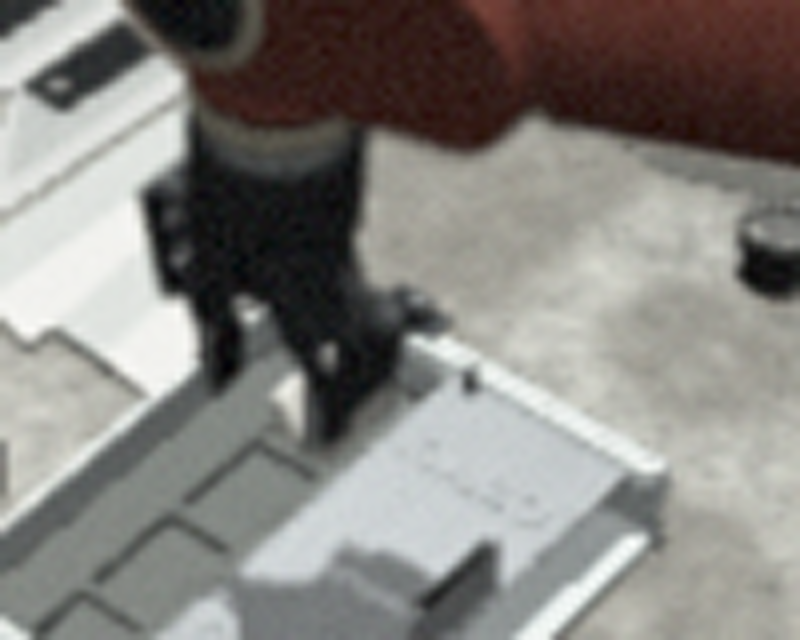

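View pics/t3.png

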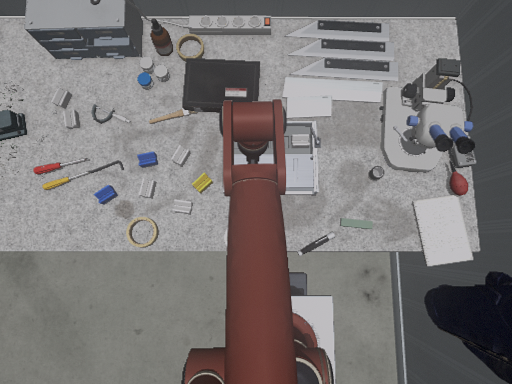

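```bash
python3 - <<'E'
from h import *
a=cv2.imread("pics/t2.png").astype(int);b=cv2.imread("pics/t3.png").astype(int)
print(abs(a-b)[140:250,120:200].max())
crop(b.astype(np.uint8),(300,141),(30,24),14,"pics/g5.png")
E
```

```text
9
```

View pics/g5.png

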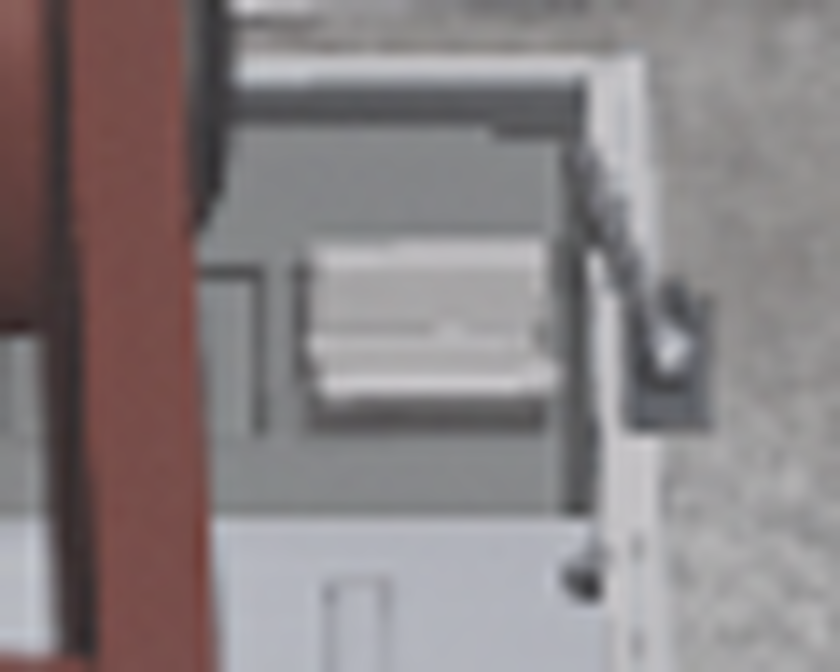

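Call:
send_rows --series '[{"tx": 4.6,"ty": -2.6,"tz": 0.7,"wx": 0.004,"wy": 0,"wz": 0.023,"jaw": 0.4},{"tx": 4.5,"ty": -2.8,"tz": 0.7,"wx": 0.004,"wy": 0,"wz": 0.023,"jaw": 0.4},{"tx": 4.4,"ty": -2.9,"tz": 0.7,"wx": 0.004,"wy": 0,"wz": 0.023,"jaw": 0.4},{"tx": 4.4,"ty": -2.9,"tz": 0.7,"wx": 0.004,"wy": 0,"wz": 0.023,"jaw": 0.4},{"tx": 2.0,"ty": -1.5,"tz": 0.7,"wx": 0.004,"wy": 0,"wz": 0.015,"jaw": 0.4}]'

```text
t: 15.5
tool_pos: [0.4387, 0.2965, 0.1598]
tool_rot: [2.342, 2.086, 0.015]
contact_force: [0.5, -0.3, 0.5]
opening: 0.0511
```

```bash
python3 - <<'E'
from h import *
plan([.4273,.3133,.08],-.11)
E
```

```text
t15.50 from [0.4387 0.2965 0.1598] yaw -0.116 q6 0.57 open 0.0511 F [ 0.5 -0.3  0.5] | dp [-0.0114  0.0168 -0.0798] rv [ 0.01  -0.004 -0.006] rows 2
[0.75, -0.7, 3.99] [0.005, -0.002, -0.003]
[0.76, -0.68, 3.99] [0.005, -0.002, -0.003]
```

Call:
send_rows --series '[{"tx": 1.4,"ty": -1.2,"tz": 3.0,"wx": 0.01,"wy": -0.004,"wz": -0.004,"jaw": 0.38},{"tx": 0,"ty": 0,"tz": 2.5,"wx": 0,"wy": 0,"wz": 0,"jaw": 0.38},{"tx": 0,"ty": 0,"tz": 1,"wx": 0,"wy": 0,"wz": 0,"jaw": 0.38},{"tx": 0,"ty": 0,"tz": 0,"wx": 0,"wy": 0,"wz": 0,"jaw": 0.38}]'

```text
t: 16.0
tool_pos: [0.4304, 0.3144, 0.0969]
tool_rot: [2.337, 2.096, 0.009]
contact_force: [-0.2, 0.2, -0.2]
opening: 0.0527
```

```bash
python3 - <<'E'
from h import *
plan([.4273,.3133,.021],-.11)
E
```

```text
t16.00 from [0.4304 0.3144 0.0969] yaw -0.109 q6 0.60 open 0.0527 F [-0.2  0.2 -0.2] | dp [-0.0031 -0.0011 -0.0759] rv [ 0.006 -0.003  0.001] rows 2
[-0.08, -0.17, 3.8] [0.003, -0.002, 0.001]
[-0.08, -0.16, 3.8] [0.003, -0.002, 0.001]
```

Call:
send_rows --series '[{"tx": -0.15,"ty": -0.3,"tz": 3.0,"wx": 0.006,"wy": -0.003,"wz": 0,"jaw": 0.38},{"tx": 0,"ty": 0,"tz": 2.5,"wx": 0,"wy": 0,"wz": 0,"jaw": 0.38},{"tx": 0,"ty": 0,"tz": 0.8,"wx": 0,"wy": 0,"wz": 0,"jaw": 0.38},{"tx": 0,"ty": 0,"tz": 0,"wx": 0,"wy": 0,"wz": 0,"jaw": 0.38}]'

```text
t: 16.5
tool_pos: [0.4331, 0.3145, 0.0391]
tool_rot: [2.34, 2.093, 0.016]
contact_force: [0.5, -0.4, 1.2]
opening: 0.0529
```

```bash
python3 - <<'E'
from h import *
plan([.4273,.3133,.021],-.11)
E
```

```text
t16.50 from [0.4331 0.3145 0.0391] yaw -0.111 q6 0.60 open 0.0529 F [ 0.5 -0.4  1.2] | dp [-0.0058 -0.0012 -0.0181] rv [ 0.009 -0.006 -0.001] rows 1
[-0.19, -0.58, 1.8] [0.009, -0.006, -0.001]
```

Call:
send_rows --series '[{"tx": -0.2,"ty": -0.55,"tz": 1.0,"wx": 0.009,"wy": -0.006,"wz": 0,"jaw": 0.38},{"tx": 0,"ty": 0,"tz": 0.5,"wx": 0,"wy": 0,"wz": 0,"jaw": 0.38},{"tx": 0,"ty": 0,"tz": 0.1,"wx": 0,"wy": 0,"wz": 0,"jaw": 0.38},{"tx": 0,"ty": 0,"tz": 0,"wx": 0,"wy": 0,"wz": 0,"jaw": 0.38}]'

```text
t: 17.0
tool_pos: [0.429, 0.314, 0.025]
tool_rot: [2.341, 2.094, 0.006]
contact_force: [0.4, 0.3, 0.1]
opening: 0.0529
```

```bash
python3 - <<'E'
from h import *
plan([.4273,.3133,.022],-.11)
E
```

```text
t17.00 from [0.429 0.314 0.025] yaw -0.112 q6 0.60 open 0.0529 F [0.4 0.3 0.1] | dp [-0.0017 -0.0007 -0.003 ] rv [ 0.003 -0.002 -0.002] rows 1
[-0.09, -0.17, 0.3] [0.003, -0.002, -0.002]
```

Call:
send_rows --series '[{"tx": -0.1,"ty": -0.15,"tz": 0.3,"wx": 0.003,"wy": -0.002,"wz": 0,"jaw": 0.38},{"tx": 0,"ty": 0,"tz": 0,"wx": 0,"wy": 0,"wz": 0,"jaw": 0.38},{"tx": 0,"ty": 0,"tz": 0,"wx": 0,"wy": 0,"wz": 0,"jaw": 0.7},{"tx": 0,"ty": 0,"tz": 0,"wx": 0,"wy": 0,"wz": 0,"jaw": 0.7},{"tx": 0,"ty": 0,"tz": 0,"wx": 0,"wy": 0,"wz": 0,"jaw": 0.7}]'

```text
t: 17.62
tool_pos: [0.428, 0.3135, 0.0225]
tool_rot: [2.341, 2.094, 0.003]
contact_force: [-0.1, -0.1, -0.6]
opening: 0.0348
```

```bash
python3 - <<'E'
from h import *
plan([.4273,.3133,.022],-.11)
E
```

```text
t17.62 from [0.428  0.3135 0.0225] yaw -0.111 q6 0.60 open 0.0348 F [-0.1 -0.1 -0.6] | dp [-0.0007 -0.0002 -0.0005] rv [ 0.001 -0.001 -0.001] rows 1
[-0.02, -0.06, 0.05] [0.001, -0.001, -0.001]
```

Call:
send_rows --series '[{"tx": 0,"ty": 0,"tz": -1.5,"wx": 0,"wy": 0,"wz": 0,"jaw": 0.7},{"tx": 0,"ty": 0,"tz": -3.5,"wx": 0,"wy": 0,"wz": 0,"jaw": 0.7},{"tx": 0,"ty": 0,"tz": -4.5,"wx": 0,"wy": 0,"wz": 0,"jaw": 0.7},{"tx": 0,"ty": 0,"tz": -3,"wx": 0,"wy": 0,"wz": 0,"jaw": 0.7},{"tx": -2,"ty": 2,"tz": 0,"wx": 0,"wy": 0,"wz": -0.02,"jaw": 0.7}]'

```text
t: 18.25
tool_pos: [0.4415, 0.29, 0.1494]
tool_rot: [-2.316, -2.12, 0.011]
contact_force: [0.4, -0.6, -4.6]
opening: 0.0352
```

```bash
python3 - <<'E'
from h import *
plan([.6428,.002,.14],0)
E
```

```text
t18.25 from [0.4415 0.29   0.1494] yaw -0.088 q6 0.53 open 0.0352 F [ 0.4 -0.6 -4.6] | dp [ 0.2013 -0.288  -0.0094] rv [-0.006  0.003 -0.088] rows 7
[-3.85, 3.23, 0.13] [-0.001, 0.0, -0.013]
[-3.89, 3.18, 0.13] [-0.001, 0.0, -0.013]
[-3.93, 3.13, 0.13] [-0.001, 0.0, -0.013]
[-3.96, 3.08, 0.13] [-0.001, 0.0, -0.013]
[-4.0, 3.03, 0.13] [-0.001, 0.0, -0.013]
```

Call:
send_rows --series '[{"tx": -4.4,"ty": 3.7,"tz": 0,"wx": 0,"wy": 0,"wz": -0.017,"jaw": 0.7},{"tx": -4.4,"ty": 3.6,"tz": 0,"wx": 0,"wy": 0,"wz": -0.017,"jaw": 0.7},{"tx": -4.4,"ty": 3.5,"tz": 0,"wx": 0,"wy": 0,"wz": -0.017,"jaw": 0.7},{"tx": -4.5,"ty": 3.4,"tz": 0,"wx": 0,"wy": 0,"wz": -0.017,"jaw": 0.7},{"tx": -4.5,"ty": 3.3,"tz": 0,"wx": 0,"wy": 0,"wz": -0.017,"jaw": 0.7}]'

```text
t: 18.88
tool_pos: [0.6059, 0.0544, 0.1503]
tool_rot: [-2.212, -2.224, 0.01]
contact_force: [-0.2, -0.6, -3.7]
opening: 0.0349
```

```bash
python3 - <<'E'
from h import *
plan([.6428,.002,.11],0)
E
```

```text
t18.88 from [0.6059 0.0544 0.1503] yaw 0.006 q6 -0.04 open 0.0349 F [-0.2 -0.6 -3.7] | dp [ 0.0369 -0.0524 -0.0403] rv [-0.008  0.002  0.006] rows 2
[-2.63, 1.85, 2.0] [-0.004, 0.001, 0.003]
[-2.62, 1.85, 2.01] [-0.004, 0.001, 0.003]
```

Call:
send_rows --series '[{"tx": -2.0,"ty": 1.5,"tz": 1.5,"wx": -0.006,"wy": 0.002,"wz": 0.006,"jaw": 0.7},{"tx": -1.5,"ty": 1.2,"tz": 1.5,"wx": 0,"wy": 0,"wz": 0,"jaw": 0.7},{"tx": 0,"ty": 0,"tz": 0,"wx": 0,"wy": 0,"wz": 0,"jaw": 0.7},{"tx": 0,"ty": 0,"tz": 0,"wx": 0,"wy": 0,"wz": 0,"jaw": 0.7}]'

```text
t: 19.38
tool_pos: [0.6334, 0.0144, 0.1195]
tool_rot: [-2.226, -2.212, 0.004]
contact_force: [-0.1, 0.7, -4.4]
opening: 0.035
```

```bash
python3 - <<'E'
from h import *
plan([.6428,.002,.05],0)
E
```

```text
t19.38 from [0.6334 0.0144 0.1195] yaw -0.007 q6 -0.09 open 0.0350 F [-0.1  0.7 -4.4] | dp [ 0.0094 -0.0124 -0.0695] rv [-0.005 -0.001 -0.007] rows 2
[-0.62, 0.49, 3.47] [-0.002, -0.0, -0.003]
[-0.62, 0.48, 3.47] [-0.002, -0.0, -0.003]
```

Call:
send_rows --series '[{"tx": -1.2,"ty": 0.95,"tz": 1.0,"wx": -0.004,"wy": -0.001,"wz": -0.007,"jaw": 0.7},{"tx": 0,"ty": 0,"tz": 0,"wx": 0,"wy": 0,"wz": 0,"jaw": 0.7},{"tx": 0,"ty": 0,"tz": 1,"wx": 0,"wy": 0,"wz": 0,"jaw": 0.7},{"tx": 0,"ty": 0,"tz": 1,"wx": 0,"wy": 0,"wz": 0,"jaw": 0.7},{"tx": 0,"ty": 0,"tz": 1,"wx": 0,"wy": 0,"wz": 0,"jaw": 0.7}]'

```text
t: 20.0
tool_pos: [0.6436, 0.0034, 0.079]
tool_rot: [2.216, 2.224, 0.002]
contact_force: [0.1, -1.0, -5.4]
opening: 0.0347
```

```bash
python3 - <<'E'
from h import *
plan([.6428,.002,.04],0)
E
```

```text
t20.00 from [0.6436 0.0034 0.079 ] yaw 0.004 q6 -0.11 open 0.0347 F [ 0.1 -1.  -5.4] | dp [-0.0008 -0.0014 -0.039 ] rv [0.003 0.    0.004] rows 1
[-0.14, -0.09, 3.9] [0.003, 0.0, 0.004]
```

Call:
send_rows --series '[{"tx": -0.14,"ty": -0.08,"tz": 1.5,"wx": 0.002,"wy": 0,"wz": 0.004,"jaw": 0.7},{"tx": 0,"ty": 0,"tz": 1.0,"wx": 0,"wy": 0,"wz": 0,"jaw": 0.7},{"tx": 0,"ty": 0,"tz": 0.5,"wx": 0,"wy": 0,"wz": 0,"jaw": 0.7},{"tx": 0,"ty": 0,"tz": 0,"wx": 0,"wy": 0,"wz": 0,"jaw": 0.7}]'

```text
t: 20.5
tool_pos: [0.6412, 0.0022, 0.0444]
tool_rot: [-2.22, -2.219, 0.004]
contact_force: [-0.5, -1.0, -4.4]
opening: 0.0349
```

```bash
python3 - <<'E'
from h import *
plan([.6428,.002,.03],0)
E
```

```text
t20.50 from [0.6412 0.0022 0.0444] yaw -0.000 q6 -0.11 open 0.0349 F [-0.5 -1.  -4.4] | dp [ 0.0016 -0.0002 -0.0144] rv [-0.004 -0.    -0.   ] rows 1
[-0.02, 0.16, 1.44] [-0.004, -0.0, -0.0]
```

Call:
send_rows --series '[{"tx": 0,"ty": 0.14,"tz": 0.5,"wx": -0.003,"wy": 0,"wz": 0,"jaw": 0.7},{"tx": 0,"ty": 0,"tz": 0.3,"wx": 0,"wy": 0,"wz": 0,"jaw": 0.7},{"tx": 0,"ty": 0,"tz": 0.2,"wx": 0,"wy": 0,"wz": 0,"jaw": 0.7},{"tx": 0,"ty": 0,"tz": 0.1,"wx": 0,"wy": 0,"wz": 0,"jaw": 0.7}]'

```text
t: 21.0
tool_pos: [0.6443, 0.0019, 0.0361]
tool_rot: [2.22, 2.22, 0.002]
contact_force: [-2.9, 0.1, 2.4]
opening: 0.0349
```

```bash
python3 - <<'E'
from h import *
plan([.6428,.002,.028],0)
E
```

```text
t21.00 from [0.6443 0.0019 0.0361] yaw -0.000 q6 -0.11 open 0.0349 F [-2.9  0.1  2.4] | dp [-0.0015  0.0001 -0.0081] rv [ 0.002  0.    -0.   ] rows 1
[0.01, -0.15, 0.81] [0.002, 0.0, -0.0]
```

Call:
send_rows --series '[{"tx": 0,"ty": -0.15,"tz": 0,"wx": 0,"wy": 0,"wz": 0,"jaw": 0.7},{"tx": 0,"ty": 0,"tz": 0.2,"wx": 0,"wy": 0,"wz": 0,"jaw": 0.7},{"tx": 0,"ty": 0,"tz": 0.2,"wx": 0,"wy": 0,"wz": 0,"jaw": 0.7}]'

```text
t: 21.38
tool_pos: [0.6442, 0.0016, 0.0355]
tool_rot: [2.218, 2.219, 0.004]
contact_force: [-5.0, -0.4, 10.5]
opening: 0.0349
```

```bash
python3 - <<'E'
from h import *
plan([.6428,.002,.028],0)
E
```

```text
t21.38 from [0.6442 0.0016 0.0355] yaw 0.000 q6 -0.11 open 0.0349 F [-5.  -0.4 10.5] | dp [-0.0014  0.0004 -0.0075] rv [0.005 0.001 0.   ] rows 1
[0.04, -0.15, 0.75] [0.005, 0.001, 0.0]
```

Call:
send_rows --series '[{"tx": 0,"ty": -0.1,"tz": -0.4,"wx": 0.004,"wy": 0,"wz": 0,"jaw": 0.7},{"tx": 0,"ty": 0,"tz": 0,"wx": 0,"wy": 0,"wz": 0,"jaw": 0.7},{"tx": 0,"ty": 0,"tz": 0,"wx": 0,"wy": 0,"wz": 0,"jaw": 0.7}]'

```text
t: 21.75
tool_pos: [0.6425, 0.0017, 0.0381]
tool_rot: [2.221, 2.221, -0.001]
contact_force: [-0.4, 0.5, -3.8]
opening: 0.0347
```

```bash
python3 - <<'E'
from h import *
plan([.6425,.002,.028],0); print(ctrl.get_obs()["wrist_torque"])
s=grab("scene"); crop(s,(255,145),(40,30),10,"pics/i1.png")
t=grab("top"); crop(t,(285,145),(40,30),10,"pics/i2.png")
E
```

```text
t21.75 from [0.6425 0.0017 0.0381] yaw 0.000 q6 -0.11 open 0.0347 F [-0.4  0.5 -3.8] | dp [-0.      0.0003 -0.0101] rv [-0.     0.001  0.   ] rows 1
[0.03, -0.0, 1.01] [-0.0, 0.001, 0.0]
[-0.00381942 -0.02426299  0.00591944]
```

View pics/i1.png

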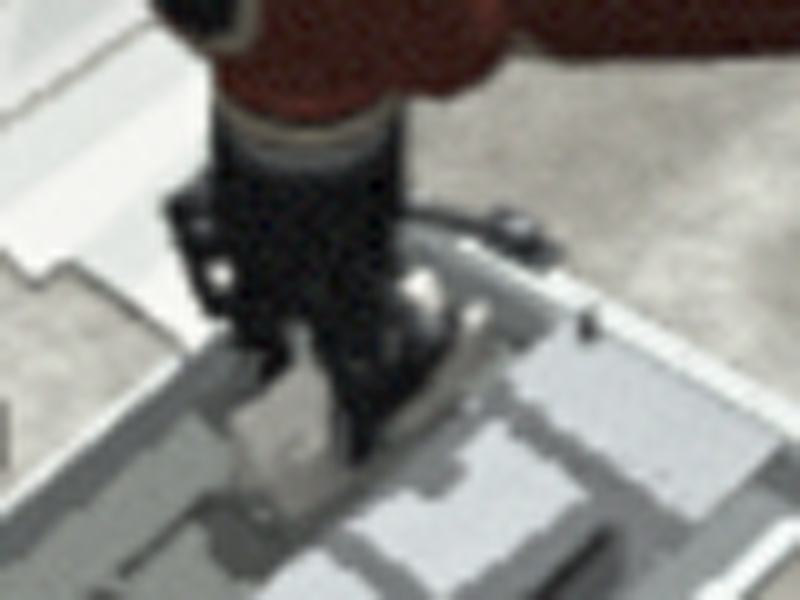

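View pics/i2.png

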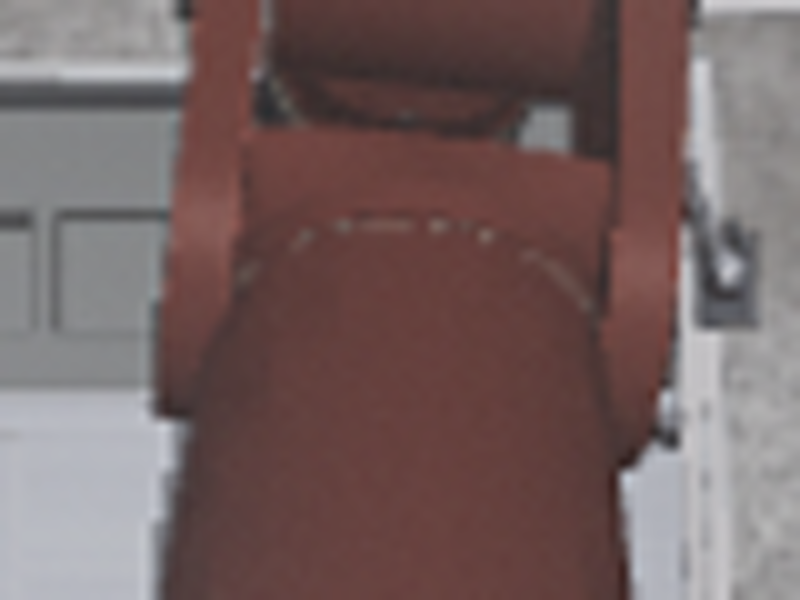

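Call:
send_rows --series '[{"tx": 0,"ty": 0,"tz": 0.3,"wx": 0,"wy": 0,"wz": 0,"jaw": 0.7},{"tx": 0,"ty": 0,"tz": 0.3,"wx": 0,"wy": 0,"wz": 0,"jaw": 0.7},{"tx": 0,"ty": 0,"tz": 0.1,"wx": 0,"wy": 0,"wz": 0,"jaw": 0.7}]'

```text
t: 22.22
tool_pos: [0.6438, 0.0014, 0.0357]
tool_rot: [2.22, 2.222, -0.001]
contact_force: [-3.7, 0.3, 1.3]
opening: 0.0345
```

```bash
python3 - <<'E'
from h import *
plan([.6425,.002,.028],0); print(ctrl.get_obs()["wrist_torque"])
E
```

```text
t22.23 from [0.6438 0.0014 0.0357] yaw 0.001 q6 -0.11 open 0.0345 F [-3.7  0.3  1.3] | dp [-0.0013  0.0006 -0.0077] rv [-0.     0.001  0.001] rows 1
[0.06, -0.13, 0.77] [-0.0, 0.001, 0.001]
[0.28994921 0.52371598 0.07337096]
```

Call:
send_rows --series '[{"tx": -0.1,"ty": -0.2,"tz": -0.3,"wx": 0,"wy": 0,"wz": 0,"jaw": 0.7},{"tx": 0,"ty": 0,"tz": 0,"wx": 0,"wy": 0,"wz": 0,"jaw": 0.7},{"tx": 0,"ty": 0,"tz": 0.2,"wx": 0,"wy": 0,"wz": 0,"jaw": 0.7},{"tx": 0,"ty": 0,"tz": 0.3,"wx": 0,"wy": 0,"wz": 0,"jaw": 0.7}]'

```text
t: 22.72
tool_pos: [0.6416, 0.0003, 0.0323]
tool_rot: [2.22, 2.221, -0.0]
contact_force: [1.3, -0.0, -3.8]
opening: 0.0346
```

```bash
python3 - <<'E'
from h import *
plan([.6425,.002,.028],0); print(ctrl.get_obs()["wrist_torque"])
E
```

```text
t22.73 from [6.416e-01 3.000e-04 3.230e-02] yaw 0.001 q6 -0.12 open 0.0346 F [ 1.3 -0.  -3.8] | dp [ 0.0009  0.0017 -0.0043] rv [0.001 0.001 0.001] rows 1
[0.17, 0.09, 0.43] [0.001, 0.001, 0.001]
[-0.01282499 -0.11529     0.03405843]
```

Call:
send_rows --series '[{"tx": 0,"ty": 0,"tz": 0.2,"wx": 0,"wy": 0,"wz": 0,"jaw": 0.7},{"tx": 0,"ty": 0,"tz": 0.15,"wx": 0,"wy": 0,"wz": 0,"jaw": 0.7},{"tx": 0,"ty": 0,"tz": 0.05,"wx": 0,"wy": 0,"wz": 0,"jaw": 0.7}]'

```text
t: 23.1
tool_pos: [0.6417, 0.0004, 0.0287]
tool_rot: [2.22, 2.222, -0.001]
contact_force: [-2.4, -0.7, 1.8]
opening: 0.0347
```

Seated (upward force at the floor). Release, rise, move left.

Call:
send_rows --series '[{"tx": 0,"ty": 0,"tz": 0,"wx": 0,"wy": 0,"wz": 0,"jaw": 0.45},{"tx": 0,"ty": 0,"tz": 0,"wx": 0,"wy": 0,"wz": 0,"jaw": 0.45},{"tx": 0,"ty": 0,"tz": -1.5,"wx": 0,"wy": 0,"wz": 0,"jaw": 0.45},{"tx": 0,"ty": 0,"tz": -4,"wx": 0,"wy": 0,"wz": 0,"jaw": 0.45},{"tx": 0,"ty": 0,"tz": -5,"wx": 0,"wy": 0,"wz": 0,"jaw": 0.4}]'

```text
t: 23.72
tool_pos: [0.6399, 0.0005, 0.1342]
tool_rot: [-2.218, -2.219, 0.007]
contact_force: [0.0, -0.1, 0.2]
opening: 0.051
```

Call:
send_rows --series '[{"tx": 2,"ty": -2,"tz": -2,"wx": 0,"wy": 0,"wz": 0,"jaw": 0.4},{"tx": 5,"ty": -2.5,"tz": 0,"wx": 0,"wy": 0,"wz": 0.05,"jaw": 0.4},{"tx": 5,"ty": -2.5,"tz": 0,"wx": 0,"wy": 0,"wz": 0.05,"jaw": 0.4},{"tx": 5,"ty": -2.5,"tz": 0,"wx": 0,"wy": 0,"wz": 0.05,"jaw": 0.4},{"tx": 3,"ty": -1,"tz": 0,"wx": 0,"wy": 0,"wz": 0.05,"jaw": 0.4}]'

```text
t: 24.35
tool_pos: [0.5524, 0.2085, 0.1704]
tool_rot: [2.434, 1.967, 0.024]
contact_force: [1.4, -0.1, 1.1]
opening: 0.0512
```

```bash
python3 - <<'E'
from h import *
plan([.5949,.3247,.15],-.5+np.pi/2)
s=grab("scene"); cv2.imwrite("pics/s4.png",s)
t=grab("top"); cv2.imwrite("pics/t4.png",t); crop(t,(285,145),(40,30),10,"pics/i3.png");crop(t,(165,180),(50,40),8,"pics/i4.png")
E
```

```text
t24.35 from [0.5524 0.2085 0.1704] yaw -0.212 q6 0.45 open 0.0512 F [ 1.4 -0.1  1.1] | dp [ 0.0425  0.1162 -0.0204] rv [ 0.019  0.008 -1.282] rows 8
[1.53, 0.21, 0.27] [0.002, 0.001, -0.16]
[1.48, 0.45, 0.27] [0.002, 0.001, -0.16]
[1.39, 0.68, 0.27] [0.002, 0.001, -0.16]
[1.26, 0.9, 0.27] [0.002, 0.001, -0.16]
[1.1, 1.09, 0.27] [0.002, 0.001, -0.16]
```

View pics/i3.png

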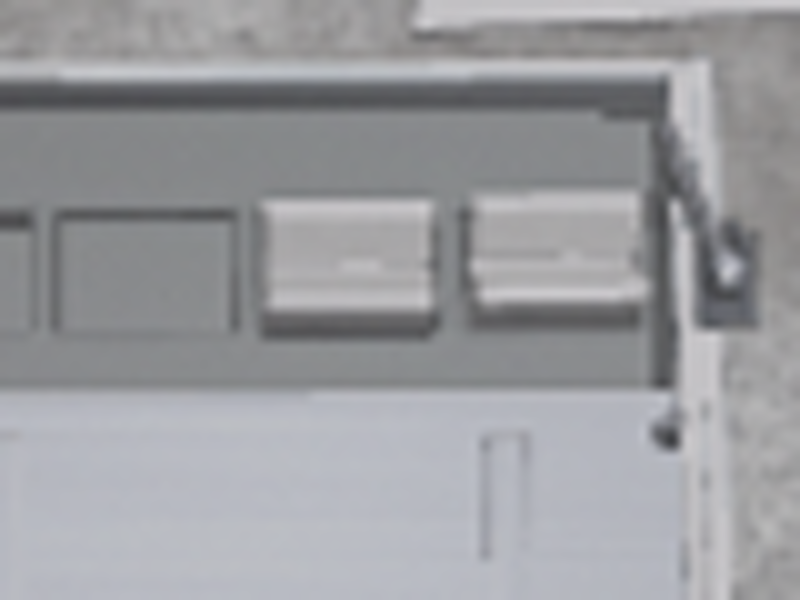

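View pics/i4.png

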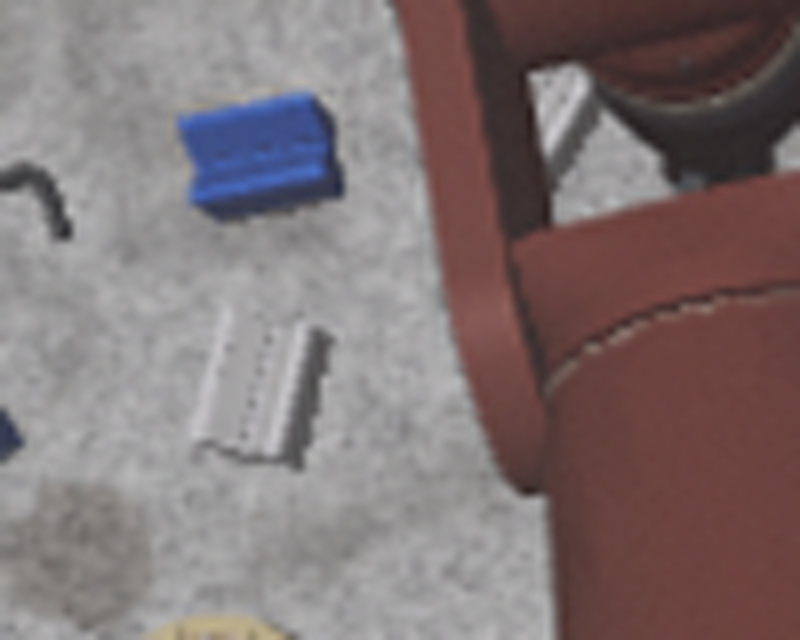

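```bash
python3 - <<'E'
from h import *
s=cv2.imread("pics/s4.png"); crop(s,(262,145),(40,30),10,"pics/i5.png"); crop(s,(200,240),(50,40),8,"pics/i6.png")
E
```

```text
(no output)
```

View pics/i5.png

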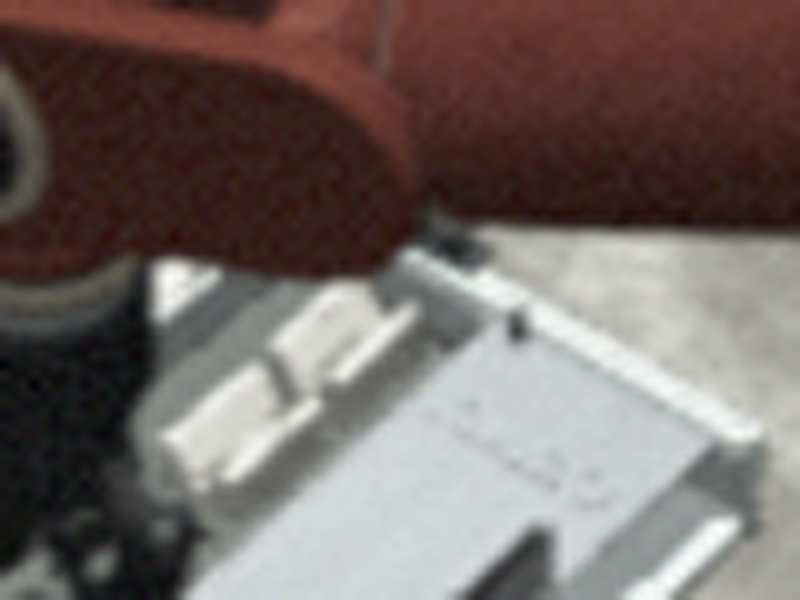

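View pics/i6.png

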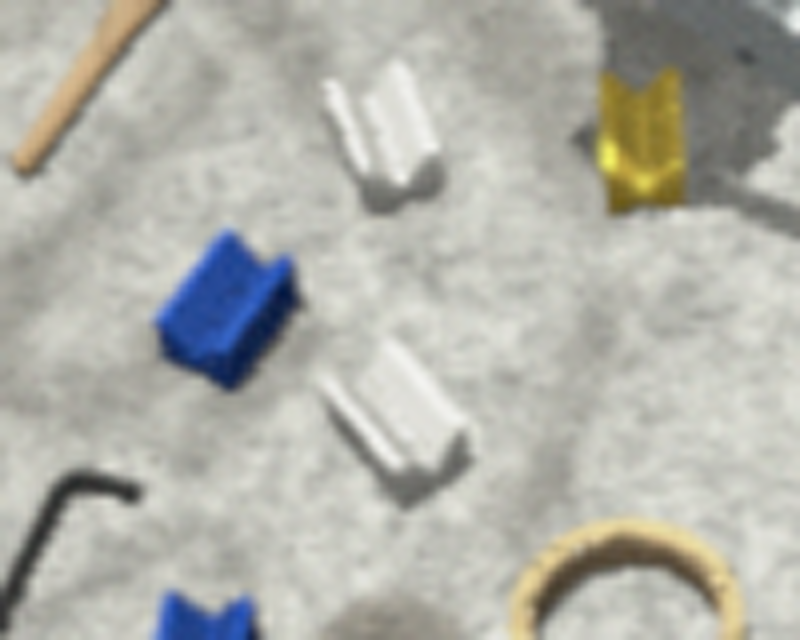

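```bash
python3 - <<'E'
from h import *
o=(150,200)
print("A");quad(o,8,[(366,182),(440,155),(396,60),(326,82)],n="scene")
print("B");quad(o,8,[(402,476),(468,430),(392,342),(324,380)],n="scene")
for p in([.5949,.3247,.032],[.4862,.4296,.032]): print((proj("scene",[p])-o+.5)*8-.5)
E
```

```text
A
c [0.5921 0.3272] len 58.5 wid 33.8 long ang -0.474 short ang -2.039
B
c [0.4833 0.4302] len 57.2 wid 33.3 long ang -0.205 short ang -1.794
[[381.38138224 112.47741296]]
[[392.26967062 401.78432076]]
```

```bash
python3 - <<'E'
from h import *
plan([.594,.3252,.13],1.075)
E
```

```text
t24.45 from [0.5529 0.2092 0.1706] yaw -0.208 q6 0.45 open 0.0512 F [-0.1 -0.6 -0.3] | dp [ 0.0411  0.116  -0.0406] rv [ 0.02   0.008 -1.283] rows 8
[1.52, 0.19, 0.52] [0.002, 0.001, -0.16]
[1.47, 0.44, 0.52] [0.002, 0.001, -0.16]
[1.38, 0.67, 0.52] [0.002, 0.001, -0.16]
[1.26, 0.88, 0.52] [0.002, 0.001, -0.16]
[1.1, 1.07, 0.52] [0.002, 0.001, -0.16]
```

Call:
send_rows --series '[{"tx": 1.5,"ty": 0.2,"tz": 0.2,"wx": 0.002,"wy": 0.001,"wz": -0.16,"jaw": 0.38},{"tx": 1.5,"ty": 0.4,"tz": 0.2,"wx": 0.002,"wy": 0.001,"wz": -0.16,"jaw": 0.38},{"tx": 1.4,"ty": 0.7,"tz": 0.2,"wx": 0.002,"wy": 0.001,"wz": -0.16,"jaw": 0.38},{"tx": 1.3,"ty": 0.9,"tz": 0.2,"wx": 0.002,"wy": 0.001,"wz": -0.16,"jaw": 0.38},{"tx": 1.1,"ty": 1.1,"tz": 0.2,"wx": 0.002,"wy": 0.001,"wz": -0.16,"jaw": 0.38}]'

```text
t: 25.08
tool_pos: [0.5816, 0.281, 0.1667]
tool_rot: [1.435, 2.78, 0.017]
contact_force: [0.7, -0.0, -0.7]
opening: 0.0529
```

```bash
python3 - <<'E'
from h import *
plan([.594,.3252,.13],1.075)
E
```

```text
t25.07 from [0.5816 0.281  0.1667] yaw 0.618 q6 -0.28 open 0.0529 F [ 0.7 -0.  -0.7] | dp [ 0.0124  0.0442 -0.0367] rv [ 0.013  0.01  -0.457] rows 3
[0.97, 1.17, 1.24] [0.004, 0.003, -0.152]
[0.78, 1.31, 1.23] [0.004, 0.003, -0.152]
[0.56, 1.42, 1.23] [0.004, 0.003, -0.152]
```

Call:
send_rows --series '[{"tx": 1.0,"ty": 1.1,"tz": 1.2,"wx": 0.004,"wy": 0.003,"wz": -0.14,"jaw": 0.38},{"tx": 0.7,"ty": 1.2,"tz": 1.2,"wx": 0.004,"wy": 0.003,"wz": -0.14,"jaw": 0.38},{"tx": 0.4,"ty": 1.2,"tz": 1.2,"wx": 0.004,"wy": 0.003,"wz": -0.12,"jaw": 0.38},{"tx": 0,"ty": 0,"tz": 0,"wx": 0,"wy": 0,"wz": 0,"jaw": 0.38},{"tx": 0,"ty": 0,"tz": 0,"wx": 0,"wy": 0,"wz": 0,"jaw": 0.38}]'

```text
t: 25.7
tool_pos: [0.5978, 0.3184, 0.1352]
tool_rot: [0.841, 3.02, 0.005]
contact_force: [0.3, -0.4, -0.5]
opening: 0.0528
```

```bash
python3 - <<'E'
from h import *
plan([.594,.3252,.06],1.075)
E
```

```text
t25.70 from [0.5978 0.3184 0.1352] yaw 1.027 q6 -0.65 open 0.0528 F [ 0.3 -0.4 -0.5] | dp [-0.0038  0.0068 -0.0752] rv [ 0.005  0.006 -0.048] rows 2
[0.36, 0.17, 3.76] [0.002, 0.003, -0.024]
[0.34, 0.19, 3.76] [0.002, 0.003, -0.024]
```

Call:
send_rows --series '[{"tx": 0.7,"ty": 0.36,"tz": 2.5,"wx": 0.005,"wy": 0.006,"wz": -0.048,"jaw": 0.38},{"tx": 0,"ty": 0,"tz": 2.5,"wx": 0,"wy": 0,"wz": 0,"jaw": 0.38},{"tx": 0,"ty": 0,"tz": 1.5,"wx": 0,"wy": 0,"wz": 0,"jaw": 0.38},{"tx": 0,"ty": 0,"tz": 0,"wx": 0,"wy": 0,"wz": 0,"jaw": 0.38}]'

```text
t: 26.2
tool_pos: [0.5929, 0.3244, 0.0666]
tool_rot: [-0.766, -3.046, 0.001]
contact_force: [-0.8, 0.1, -0.9]
opening: 0.053
```

```bash
python3 - <<'E'
from h import *
plan([.594,.3252,.03],1.075)
E
```

```text
t26.20 from [0.5929 0.3244 0.0666] yaw 1.078 q6 -0.69 open 0.0530 F [-0.8  0.1 -0.9] | dp [ 0.0011  0.0008 -0.0366] rv [-0.001 -0.001  0.003] rows 1
[-0.06, 0.13, 3.66] [-0.001, -0.001, 0.003]
```

Call:
send_rows --series '[{"tx": -0.05,"ty": 0.13,"tz": 2.0,"wx": 0,"wy": 0,"wz": 0,"jaw": 0.38},{"tx": 0,"ty": 0,"tz": 1.4,"wx": 0,"wy": 0,"wz": 0,"jaw": 0.38},{"tx": 0,"ty": 0,"tz": 0.4,"wx": 0,"wy": 0,"wz": 0,"jaw": 0.38},{"tx": 0,"ty": 0,"tz": 0,"wx": 0,"wy": 0,"wz": 0,"jaw": 0.38}]'

```text
t: 26.7
tool_pos: [0.5945, 0.3256, 0.0267]
tool_rot: [-0.766, -3.047, 0.0]
contact_force: [0.1, -0.1, 0.2]
opening: 0.0528
```

```bash
python3 - <<'E'
from h import *
plan([.594,.3252,.022],1.075)
E
```

```text
t26.70 from [0.5945 0.3256 0.0267] yaw 1.078 q6 -0.69 open 0.0528 F [ 0.1 -0.1  0.2] | dp [-0.0005 -0.0004 -0.0047] rv [-0.    -0.     0.003] rows 1
[0.03, -0.07, 0.47] [-0.0, -0.0, 0.003]
```

Call:
send_rows --series '[{"tx": 0,"ty": 0,"tz": 0.45,"wx": 0,"wy": 0,"wz": 0,"jaw": 0.38},{"tx": 0,"ty": 0,"tz": 0,"wx": 0,"wy": 0,"wz": 0,"jaw": 0.38},{"tx": 0,"ty": 0,"tz": 0,"wx": 0,"wy": 0,"wz": 0,"jaw": 0.7},{"tx": 0,"ty": 0,"tz": 0,"wx": 0,"wy": 0,"wz": 0,"jaw": 0.7},{"tx": 0,"ty": 0,"tz": 0,"wx": 0,"wy": 0,"wz": 0,"jaw": 0.7}]'

```text
t: 27.32
tool_pos: [0.5958, 0.3263, 0.0238]
tool_rot: [0.765, 3.044, 0.004]
contact_force: [0.3, -0.5, -1.5]
opening: 0.0345
```

```bash
python3 - <<'E'
from h import *
plan([.594,.3252,.022],1.075)
E
```

```text
t27.32 from [0.5958 0.3263 0.0238] yaw 1.078 q6 -0.69 open 0.0345 F [ 0.3 -0.5 -1.5] | dp [-0.0018 -0.0011 -0.0018] rv [0.003 0.002 0.003] rows 1
[0.11, -0.18, 0.18] [0.003, 0.002, 0.003]
```

Call:
send_rows --series '[{"tx": 0,"ty": 0,"tz": -1.5,"wx": 0,"wy": 0,"wz": 0,"jaw": 0.7},{"tx": 0,"ty": 0,"tz": -3.5,"wx": 0,"wy": 0,"wz": 0,"jaw": 0.7},{"tx": 0,"ty": 0,"tz": -4.5,"wx": 0,"wy": 0,"wz": 0,"jaw": 0.7},{"tx": 0,"ty": 0,"tz": -3,"wx": 0,"wy": 0,"wz": 0,"jaw": 0.7},{"tx": 0,"ty": 0,"tz": 0,"wx": 0,"wy": 0,"wz": 0.1,"jaw": 0.7}]'

```text
t: 27.95
tool_pos: [0.5924, 0.3248, 0.1508]
tool_rot: [-0.92, -3.0, 0.004]
contact_force: [0.1, 0.3, -4.1]
opening: 0.0347
```

```bash
python3 - <<'E'
from h import *
plan([.6428,.069,.14],0)
E
```

```text
t27.95 from [0.5924 0.3248 0.1508] yaw 0.975 q6 -0.58 open 0.0347 F [ 0.1  0.3 -4.1] | dp [ 0.0504 -0.2558 -0.0108] rv [-0.005 -0.001  0.975] rows 6
[-3.09, -3.06, 0.18] [-0.001, -0.0, 0.163]
[-3.54, -2.52, 0.18] [-0.001, -0.0, 0.163]
[-3.9, -1.91, 0.18] [-0.001, -0.0, 0.163]
[-4.16, -1.26, 0.18] [-0.001, -0.0, 0.163]
[-4.31, -0.57, 0.18] [-0.001, -0.0, 0.163]
```

Call:
send_rows --series '[{"tx": -3.1,"ty": -3.0,"tz": 0,"wx": 0,"wy": 0,"wz": 0.163,"jaw": 0.7},{"tx": -3.5,"ty": -2.5,"tz": 0,"wx": 0,"wy": 0,"wz": 0.163,"jaw": 0.7},{"tx": -3.9,"ty": -1.9,"tz": 0,"wx": 0,"wy": 0,"wz": 0.163,"jaw": 0.7},{"tx": -4.2,"ty": -1.2,"tz": 0,"wx": 0,"wy": 0,"wz": 0.163,"jaw": 0.7},{"tx": -3.3,"ty": -0.3,"tz": 0,"wx": 0,"wy": 0,"wz": 0.14,"jaw": 0.7}]'

```text
t: 28.58
tool_pos: [0.6314, 0.1193, 0.1528]
tool_rot: [-2.032, -2.392, 0.007]
contact_force: [-0.2, -0.1, -3.6]
opening: 0.0345
```

```bash
python3 - <<'E'
from h import *
plan([.6428,.068,.14],0)
E
```

```text
t28.57 from [0.6314 0.1193 0.1528] yaw 0.162 q6 -0.09 open 0.0345 F [-0.2 -0.1 -3.6] | dp [ 0.0114 -0.0513 -0.0128] rv [-0.006  0.001  0.162] rows 1
[-5.24, 0.31, 1.28] [-0.006, 0.001, 0.162]
```

Call:
send_rows --series '[{"tx": -2.2,"ty": 0.4,"tz": 1,"wx": -0.004,"wy": 0.001,"wz": 0.08,"jaw": 0.7},{"tx": -1.8,"ty": 0.5,"tz": 1,"wx": 0,"wy": 0,"wz": 0.06,"jaw": 0.7},{"tx": 0,"ty": 0,"tz": 1,"wx": 0,"wy": 0,"wz": 0,"jaw": 0.7},{"tx": 0,"ty": 0,"tz": 0,"wx": 0,"wy": 0,"wz": 0,"jaw": 0.7}]'

```text
t: 29.08
tool_pos: [0.6444, 0.0774, 0.1214]
tool_rot: [-2.203, -2.235, 0.004]
contact_force: [-1.1, -0.2, -3.8]
opening: 0.0345
```

```bash
python3 - <<'E'
from h import *
plan([.6428,.068,.05],0)
E
```

```text
t29.07 from [0.6444 0.0774 0.1214] yaw 0.014 q6 -0.01 open 0.0345 F [-1.1 -0.2 -3.8] | dp [-0.0016 -0.0094 -0.0714] rv [-0.004 -0.001  0.014] rows 2
[-0.47, -0.07, 3.57] [-0.002, -0.0, 0.007]
[-0.47, -0.08, 3.57] [-0.002, -0.0, 0.007]
```

Call:
send_rows --series '[{"tx": -0.9,"ty": -0.15,"tz": 2,"wx": -0.003,"wy": 0,"wz": 0.014,"jaw": 0.7},{"tx": 0,"ty": 0,"tz": 2,"wx": 0,"wy": 0,"wz": 0,"jaw": 0.7},{"tx": 0,"ty": 0,"tz": 1.5,"wx": 0,"wy": 0,"wz": 0,"jaw": 0.7},{"tx": 0,"ty": 0,"tz": 0,"wx": 0,"wy": 0,"wz": 0,"jaw": 0.7}]'

```text
t: 29.58
tool_pos: [0.6414, 0.0699, 0.0614]
tool_rot: [-2.216, -2.222, 0.002]
contact_force: [-0.7, 0.4, -3.6]
opening: 0.0347
```

```bash
python3 - <<'E'
from h import *
plan([.6428,.068,.042],0)
E
```

```text
t29.57 from [0.6414 0.0699 0.0614] yaw 0.003 q6 -0.01 open 0.0347 F [-0.7  0.4 -3.6] | dp [ 0.0014 -0.0019 -0.0194] rv [-0.003 -0.001  0.003] rows 1
[-0.19, 0.14, 1.94] [-0.003, -0.001, 0.003]
```

Call:
send_rows --series '[{"tx": -0.2,"ty": 0.1,"tz": 1.0,"wx": -0.003,"wy": 0,"wz": 0.003,"jaw": 0.7},{"tx": 0,"ty": 0,"tz": 0.7,"wx": 0,"wy": 0,"wz": 0,"jaw": 0.7},{"tx": 0,"ty": 0,"tz": 0,"wx": 0,"wy": 0,"wz": 0,"jaw": 0.7},{"tx": 0,"ty": 0,"tz": 0,"wx": 0,"wy": 0,"wz": 0,"jaw": 0.7}]'

```text
t: 30.08
tool_pos: [0.6437, 0.068, 0.0446]
tool_rot: [2.221, 2.221, 0.004]
contact_force: [0.4, -0.2, -3.9]
opening: 0.0346
```

```bash
python3 - <<'E'
from h import *
plan([.6425,.068,.032],0)
E
```

```text
t30.07 from [0.6437 0.068  0.0446] yaw -0.000 q6 -0.01 open 0.0346 F [ 0.4 -0.2 -3.9] | dp [-0.0012 -0.     -0.0126] rv [ 0.002 -0.001 -0.   ] rows 1
[-0.01, -0.13, 1.26] [0.002, -0.001, -0.0]
```

Call:
send_rows --series '[{"tx": 0,"ty": -0.13,"tz": 0.4,"wx": 0.002,"wy": 0,"wz": 0,"jaw": 0.7},{"tx": 0,"ty": 0,"tz": 0.4,"wx": 0,"wy": 0,"wz": 0,"jaw": 0.7},{"tx": 0,"ty": 0,"tz": 0.2,"wx": 0,"wy": 0,"wz": 0,"jaw": 0.7},{"tx": 0,"ty": 0,"tz": 0.1,"wx": 0,"wy": 0,"wz": 0,"jaw": 0.7}]'

```text
t: 30.58
tool_pos: [0.6431, 0.0681, 0.0339]
tool_rot: [2.221, 2.221, 0.004]
contact_force: [-0.1, -0.1, -4.3]
opening: 0.0347
```

```bash
python3 - <<'E'
from h import *
plan([.6425,.068,.0298],0); print(ctrl.get_obs()["wrist_torque"])
E
```

```text
t30.57 from [0.6431 0.0681 0.0339] yaw -0.000 q6 -0.01 open 0.0347 F [-0.1 -0.1 -4.3] | dp [-0.0006 -0.0001 -0.0041] rv [ 0.002 -0.001 -0.   ] rows 1
[-0.01, -0.06, 0.41] [0.002, -0.001, -0.0]
[-0.03654611 -0.03859274 -0.01559989]
```

Underside at about 10 mm, in the pocket with no contact. Continue.

Call:
send_rows --series '[{"tx": 0,"ty": 0,"tz": 0.2,"wx": 0,"wy": 0,"wz": 0,"jaw": 0.7},{"tx": 0,"ty": 0,"tz": 0.2,"wx": 0,"wy": 0,"wz": 0,"jaw": 0.7},{"tx": 0,"ty": 0,"tz": 0,"wx": 0,"wy": 0,"wz": 0,"jaw": 0.7}]'

```text
t: 30.95
tool_pos: [0.6433, 0.0681, 0.0299]
tool_rot: [2.221, 2.221, 0.004]
contact_force: [0.0, 0.2, -2.7]
opening: 0.0347
```

Call:
send_rows --series '[{"tx": 0,"ty": 0,"tz": 0,"wx": 0,"wy": 0,"wz": 0,"jaw": 0.45},{"tx": 0,"ty": 0,"tz": 0,"wx": 0,"wy": 0,"wz": 0,"jaw": 0.45},{"tx": 0,"ty": 0,"tz": -1.5,"wx": 0,"wy": 0,"wz": 0,"jaw": 0.45},{"tx": 0,"ty": 0,"tz": -4,"wx": 0,"wy": 0,"wz": 0,"jaw": 0.45},{"tx": 0,"ty": 0,"tz": -5,"wx": 0,"wy": 0,"wz": 0,"jaw": 0.4}]'

```text
t: 31.58
tool_pos: [0.6422, 0.0679, 0.1374]
tool_rot: [-2.221, -2.22, -0.001]
contact_force: [0.1, 0.3, -0.2]
opening: 0.0512
```

Call:
send_rows --series '[{"tx": 2,"ty": -1,"tz": -2,"wx": 0,"wy": 0,"wz": -0.05,"jaw": 0.4},{"tx": 5,"ty": -2,"tz": 0,"wx": 0,"wy": 0,"wz": -0.14,"jaw": 0.4},{"tx": 5,"ty": -1.5,"tz": 0,"wx": 0,"wy": 0,"wz": -0.14,"jaw": 0.4},{"tx": 5,"ty": 0,"tz": 0,"wx": 0,"wy": 0,"wz": -0.14,"jaw": 0.4},{"tx": 4,"ty": 2,"tz": 0,"wx": 0,"wy": 0,"wz": -0.14,"jaw": 0.4}]'

```text
t: 32.2
tool_pos: [0.5735, 0.2781, 0.176]
tool_rot: [1.424, 2.777, 0.025]
contact_force: [1.0, 0.3, -0.0]
opening: 0.0511
```

```bash
python3 - <<'E'
from h import *
s=grab("scene"); cv2.imwrite("pics/s5.png",s)
t=grab("top"); cv2.imwrite("pics/t5.png",t); crop(t,(275,145),(45,30),9,"pics/j3.png");crop(t,(165,180),(50,40),8,"pics/j4.png")
plan([.4855,.4298,.13],1.355)
E
```

```text
t32.30 from [0.5738 0.2804 0.1763] yaw 0.624 q6 -0.28 open 0.0514 F [ 0.1 -1.1  0.1] | dp [-0.0883  0.1494 -0.0463] rv [ 0.02   0.019 -0.731] rows 5
[3.47, 0.29, 0.9] [0.004, 0.004, -0.146]
[3.38, 0.79, 0.91] [0.004, 0.004, -0.146]
[3.23, 1.28, 0.92] [0.004, 0.004, -0.146]
[3.0, 1.74, 0.92] [0.004, 0.004, -0.146]
[2.71, 2.16, 0.92] [0.004, 0.004, -0.146]
```

View pics/j3.png

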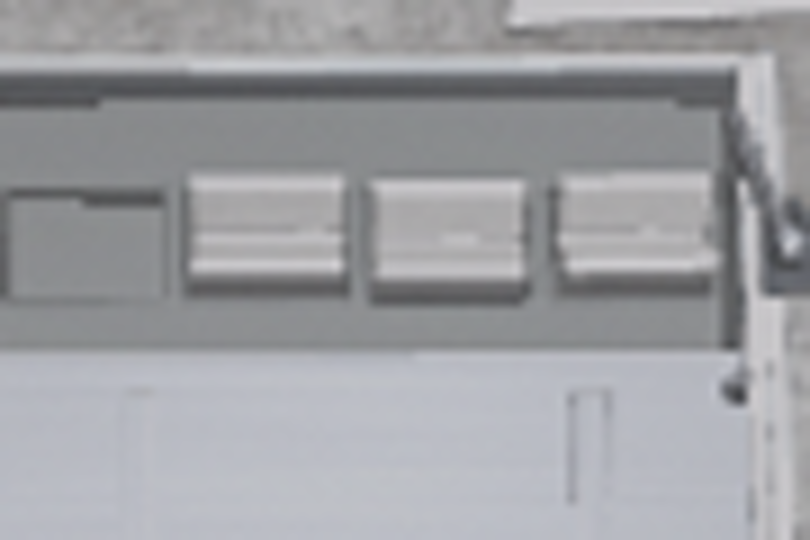

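View pics/j4.png

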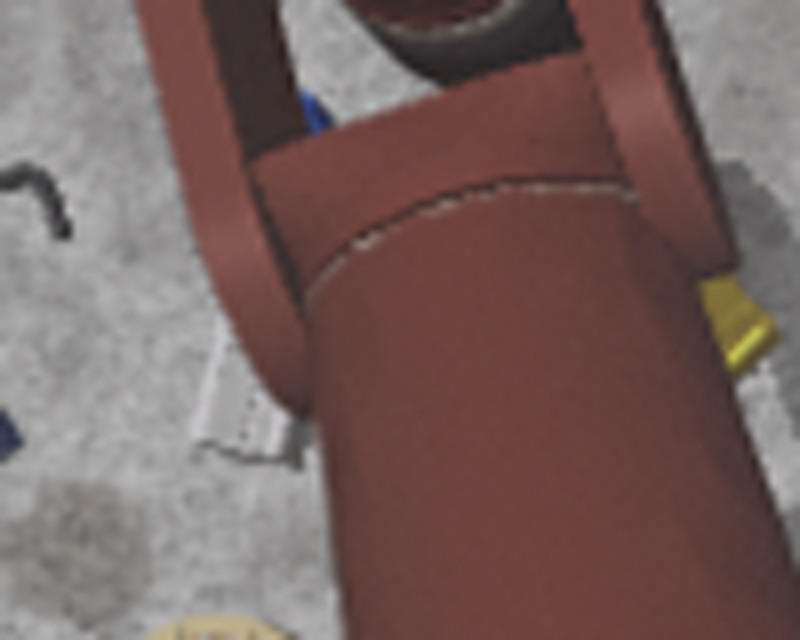

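Call:
send_rows --series '[{"tx": 3.5,"ty": 0.3,"tz": 0.6,"wx": 0.004,"wy": 0.004,"wz": -0.146,"jaw": 0.38},{"tx": 3.4,"ty": 0.8,"tz": 0.6,"wx": 0.004,"wy": 0.004,"wz": -0.146,"jaw": 0.38},{"tx": 3.2,"ty": 1.3,"tz": 0.6,"wx": 0.004,"wy": 0.004,"wz": -0.146,"jaw": 0.38},{"tx": 2.6,"ty": 1.5,"tz": 0.6,"wx": 0.004,"wy": 0.004,"wz": -0.13,"jaw": 0.38},{"tx": 1.5,"ty": 1.2,"tz": 0.6,"wx": 0,"wy": 0,"wz": -0.1,"jaw": 0.38}]'

```text
t: 32.92
tool_pos: [0.4974, 0.4142, 0.153]
tool_rot: [0.414, 3.101, 0.012]
contact_force: [-0.5, -0.1, -0.9]
opening: 0.053
```

```bash
python3 - <<'E'
from h import *
plan([.4853,.4298,.10],1.36)
E
```

```text
t32.92 from [0.4974 0.4142 0.153 ] yaw 1.306 q6 -0.72 open 0.0530 F [-0.5 -0.1 -0.9] | dp [-0.0121  0.0156 -0.053 ] rv [ 0.009  0.012 -0.054] rows 2
[0.82, 0.57, 2.65] [0.005, 0.006, -0.027]
[0.79, 0.6, 2.65] [0.005, 0.006, -0.027]
```

Call:
send_rows --series '[{"tx": 1.2,"ty": 0.8,"tz": 2.2,"wx": 0.009,"wy": 0.012,"wz": -0.045,"jaw": 0.38},{"tx": 0,"ty": 0,"tz": 2.2,"wx": 0,"wy": 0,"wz": 0,"jaw": 0.38},{"tx": 0,"ty": 0,"tz": 1,"wx": 0,"wy": 0,"wz": 0,"jaw": 0.38},{"tx": 0,"ty": 0,"tz": 0,"wx": 0,"wy": 0,"wz": 0,"jaw": 0.38}]'

```text
t: 33.42
tool_pos: [0.4883, 0.4238, 0.0954]
tool_rot: [-0.349, -3.121, 0.003]
contact_force: [-0.2, -1.0, -0.1]
opening: 0.0529
```

```bash
python3 - <<'E'
from h import *
plan([.4853,.4298,.06],1.36)
s=grab("scene"); crop(s,(200,240),(50,40),8,"pics/k1.png")
E
```

```text
t33.42 from [0.4883 0.4238 0.0954] yaw 1.348 q6 -0.75 open 0.0529 F [-0.2 -1.  -0.1] | dp [-0.003   0.006  -0.0354] rv [-0.002 -0.001 -0.012] rows 1
[0.42, 0.52, 3.54] [-0.002, -0.001, -0.012]
```

View pics/k1.png

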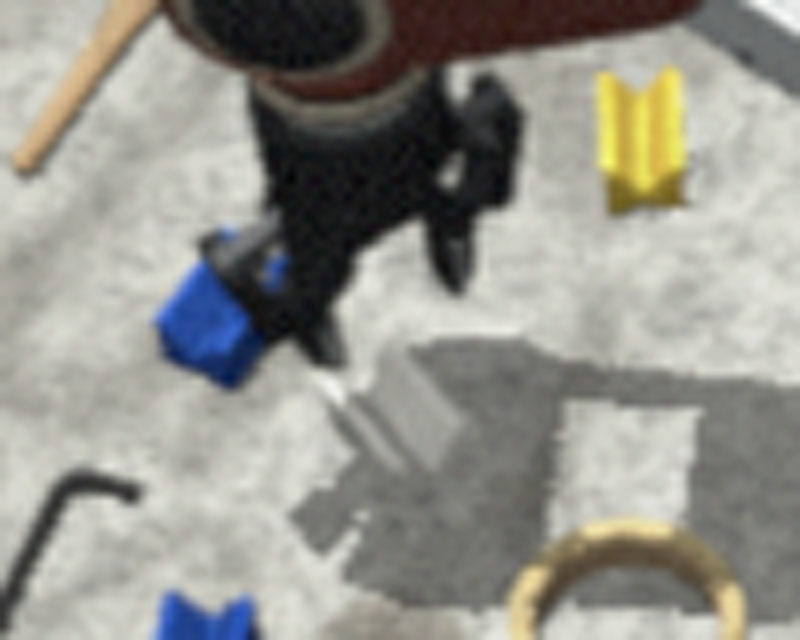

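Call:
send_rows --series '[{"tx": 0.4,"ty": 0.5,"tz": 2.0,"wx": 0,"wy": 0,"wz": -0.01,"jaw": 0.38},{"tx": 0,"ty": 0,"tz": 1.0,"wx": 0,"wy": 0,"wz": 0,"jaw": 0.38},{"tx": 0,"ty": 0,"tz": 0.5,"wx": 0,"wy": 0,"wz": 0,"jaw": 0.38},{"tx": 0,"ty": 0,"tz": 0,"wx": 0,"wy": 0,"wz": 0,"jaw": 0.38}]'

```text
t: 33.98
tool_pos: [0.4865, 0.4299, 0.0594]
tool_rot: [0.335, 3.123, -0.001]
contact_force: [-0.2, -0.1, -0.4]
opening: 0.053
```

```bash
python3 - <<'E'
from h import *
plan([.4853,.4298,.0225],1.36)
E
```

```text
t33.98 from [0.4865 0.4299 0.0594] yaw 1.357 q6 -0.75 open 0.0530 F [-0.2 -0.1 -0.4] | dp [-0.0012 -0.0001 -0.0369] rv [-0.     0.001 -0.003] rows 1
[0.12, -0.03, 3.69] [-0.0, 0.001, -0.003]
```

Call:
send_rows --series '[{"tx": 0.1,"ty": 0,"tz": 1.8,"wx": 0,"wy": 0,"wz": 0,"jaw": 0.38},{"tx": 0,"ty": 0,"tz": 1.2,"wx": 0,"wy": 0,"wz": 0,"jaw": 0.38},{"tx": 0,"ty": 0,"tz": 0.4,"wx": 0,"wy": 0,"wz": 0,"jaw": 0.38},{"tx": 0,"ty": 0,"tz": 0.2,"wx": 0,"wy": 0,"wz": 0,"jaw": 0.38},{"tx": 0,"ty": 0,"tz": 0,"wx": 0,"wy": 0,"wz": 0,"jaw": 0.38}]'

```text
t: 34.6
tool_pos: [0.4857, 0.4302, 0.0212]
tool_rot: [0.335, 3.122, -0.0]
contact_force: [0.1, 0.3, 0.2]
opening: 0.0529
```

```bash
python3 - <<'E'
from h import *
plan([.4853,.4298,.0225],1.36)
E
```

```text
t34.60 from [0.4857 0.4302 0.0212] yaw 1.357 q6 -0.75 open 0.0529 F [0.1 0.3 0.2] | dp [-0.0004 -0.0004  0.0013] rv [ 0.     0.001 -0.003] rows 1
[0.03, -0.05, -0.13] [0.0, 0.001, -0.003]
```

Call:
send_rows --series '[{"tx": 0,"ty": 0,"tz": -0.13,"wx": 0,"wy": 0,"wz": 0,"jaw": 0.38},{"tx": 0,"ty": 0,"tz": 0,"wx": 0,"wy": 0,"wz": 0,"jaw": 0.7},{"tx": 0,"ty": 0,"tz": 0,"wx": 0,"wy": 0,"wz": 0,"jaw": 0.7},{"tx": 0,"ty": 0,"tz": 0,"wx": 0,"wy": 0,"wz": 0,"jaw": 0.7}]'

```text
t: 35.1
tool_pos: [0.4864, 0.4307, 0.0238]
tool_rot: [0.334, 3.121, 0.002]
contact_force: [-0.3, 1.0, -1.5]
opening: 0.035
```

Call:
send_rows --series '[{"tx": 0,"ty": 0,"tz": -1.5,"wx": 0,"wy": 0,"wz": 0,"jaw": 0.7},{"tx": 0,"ty": 0,"tz": -3.5,"wx": 0,"wy": 0,"wz": 0,"jaw": 0.7},{"tx": 0,"ty": 0,"tz": -4.5,"wx": 0,"wy": 0,"wz": 0,"jaw": 0.7},{"tx": 0,"ty": 0,"tz": -3,"wx": 0,"wy": 0,"wz": 0,"jaw": 0.7},{"tx": 0,"ty": 0,"tz": 0,"wx": 0,"wy": 0,"wz": 0.1,"jaw": 0.7}]'

```text
t: 35.72
tool_pos: [0.4831, 0.4286, 0.1504]
tool_rot: [-0.494, -3.099, 0.008]
contact_force: [0.3, 0.5, -4.2]
opening: 0.0346
```

```bash
python3 - <<'E'
from h import *
plan([.6428,.135,.15],0,rstep=.17)
E
```

```text
t35.73 from [0.4831 0.4286 0.1504] yaw 1.254 q6 -0.64 open 0.0346 F [ 0.3  0.5 -4.2] | dp [ 0.1597 -0.2936 -0.0004] rv [-7.000e-03  1.000e-03  1.254e+00] rows 8
[-3.04, -2.87, 0.01] [-0.001, 0.0, 0.157]
[-3.45, -2.36, 0.01] [-0.001, 0.0, 0.157]
[-3.77, -1.79, 0.01] [-0.001, 0.0, 0.157]
[-4.01, -1.18, 0.01] [-0.001, 0.0, 0.157]
[-4.14, -0.54, 0.0] [-0.001, 0.0, 0.157]
```

Call:
send_rows --series '[{"tx": -3.0,"ty": -2.9,"tz": 0,"wx": 0,"wy": 0,"wz": 0.157,"jaw": 0.7},{"tx": -3.4,"ty": -2.4,"tz": 0,"wx": 0,"wy": 0,"wz": 0.157,"jaw": 0.7},{"tx": -3.8,"ty": -1.8,"tz": 0,"wx": 0,"wy": 0,"wz": 0.157,"jaw": 0.7},{"tx": -4.0,"ty": -1.2,"tz": 0,"wx": 0,"wy": 0,"wz": 0.157,"jaw": 0.7},{"tx": -4.1,"ty": -0.5,"tz": 0,"wx": 0,"wy": 0,"wz": 0.157,"jaw": 0.7}]'

```text
t: 36.35
tool_pos: [0.5791, 0.2411, 0.152]
tool_rot: [-1.669, -2.658, 0.011]
contact_force: [-0.1, 0.6, -4.4]
opening: 0.0345
```

```bash
python3 - <<'E'
from h import *
plan([.6428,.135,.14],0,rstep=.17)
E
```

```text
t36.35 from [0.5791 0.2411 0.152 ] yaw 0.449 q6 -0.17 open 0.0345 F [-0.1  0.6 -4.4] | dp [ 0.0637 -0.1061 -0.012 ] rv [-0.008  0.003  0.449] rows 3
[-4.11, 0.38, 0.4] [-0.003, 0.001, 0.15]
[-4.01, 0.99, 0.4] [-0.003, 0.001, 0.15]
[-3.81, 1.57, 0.4] [-0.003, 0.001, 0.15]
```

Call:
send_rows --series '[{"tx": -3.7,"ty": 0.4,"tz": 0.4,"wx": -0.003,"wy": 0.001,"wz": 0.14,"jaw": 0.7},{"tx": -3.6,"ty": 1.0,"tz": 0.4,"wx": -0.003,"wy": 0.001,"wz": 0.14,"jaw": 0.7},{"tx": -2.8,"ty": 1.3,"tz": 0.4,"wx": -0.003,"wy": 0.001,"wz": 0.13,"jaw": 0.7},{"tx": 0,"ty": 0,"tz": 1,"wx": 0,"wy": 0,"wz": 0,"jaw": 0.7},{"tx": 0,"ty": 0,"tz": 0,"wx": 0,"wy": 0,"wz": 0,"jaw": 0.7}]'

```text
t: 36.98
tool_pos: [0.6361, 0.1464, 0.1288]
tool_rot: [-2.196, -2.243, 0.003]
contact_force: [-0.6, -0.1, -4.9]
opening: 0.0346
```

```bash
python3 - <<'E'
from h import *
plan([.6428,.135,.06],0,rstep=.17)
E
```

```text
t36.98 from [0.6361 0.1464 0.1288] yaw 0.021 q6 0.09 open 0.0346 F [-0.6 -0.1 -4.9] | dp [ 0.0067 -0.0114 -0.0688] rv [-0.003 -0.001  0.021] rows 2
[-0.58, 0.34, 3.44] [-0.002, -0.0, 0.011]
[-0.57, 0.34, 3.44] [-0.002, -0.0, 0.011]
```

Call:
send_rows --series '[{"tx": -1.1,"ty": 0.65,"tz": 1.5,"wx": -0.003,"wy": 0,"wz": 0.02,"jaw": 0.7},{"tx": 0,"ty": 0,"tz": 1.5,"wx": 0,"wy": 0,"wz": 0,"jaw": 0.7},{"tx": 0,"ty": 0,"tz": 1.5,"wx": 0,"wy": 0,"wz": 0,"jaw": 0.7},{"tx": 0,"ty": 0,"tz": 0,"wx": 0,"wy": 0,"wz": 0,"jaw": 0.7}]'

```text
t: 37.48
tool_pos: [0.6413, 0.1368, 0.0797]
tool_rot: [-2.216, -2.224, 0.002]
contact_force: [-0.1, -0.4, -5.5]
opening: 0.0348
```

```bash
python3 - <<'E'
from h import *
plan([.6428,.135,.045],0,rstep=.17)
E
```

```text
t37.48 from [0.6413 0.1368 0.0797] yaw 0.004 q6 0.09 open 0.0348 F [-0.1 -0.4 -5.5] | dp [ 0.0015 -0.0018 -0.0347] rv [-0.003 -0.001  0.004] rows 1
[-0.18, 0.16, 3.47] [-0.003, -0.001, 0.004]
```

Call:
send_rows --series '[{"tx": -0.2,"ty": 0.1,"tz": 1.8,"wx": -0.002,"wy": 0,"wz": 0.004,"jaw": 0.7},{"tx": 0,"ty": 0,"tz": 1.0,"wx": 0,"wy": 0,"wz": 0,"jaw": 0.7},{"tx": 0,"ty": 0,"tz": 0.4,"wx": 0,"wy": 0,"wz": 0,"jaw": 0.7},{"tx": 0,"ty": 0,"tz": 0,"wx": 0,"wy": 0,"wz": 0,"jaw": 0.7},{"tx": 0,"ty": 0,"tz": 0,"wx": 0,"wy": 0,"wz": 0,"jaw": 0.7}]'

```text
t: 38.1
tool_pos: [0.6429, 0.1352, 0.0461]
tool_rot: [-2.221, -2.221, -0.002]
contact_force: [0.1, -0.8, -5.4]
opening: 0.035
```

```bash
python3 - <<'E'
from h import *
plan([.6428,.135,.034],0,rstep=.17)
E
```

```text
t38.10 from [0.6429 0.1352 0.0461] yaw 0.000 q6 0.09 open 0.0350 F [ 0.1 -0.8 -5.4] | dp [-0.0001 -0.0002 -0.0121] rv [ 0.001 -0.001  0.   ] rows 1
[-0.02, -0.01, 1.21] [0.001, -0.001, 0.0]
```

Call:
send_rows --series '[{"tx": 0,"ty": 0,"tz": 0.5,"wx": 0,"wy": 0,"wz": 0,"jaw": 0.7},{"tx": 0,"ty": 0,"tz": 0.4,"wx": 0,"wy": 0,"wz": 0,"jaw": 0.7},{"tx": 0,"ty": 0,"tz": 0.2,"wx": 0,"wy": 0,"wz": 0,"jaw": 0.7},{"tx": 0,"ty": 0,"tz": 0.1,"wx": 0,"wy": 0,"wz": 0,"jaw": 0.7}]'

```text
t: 38.6
tool_pos: [0.6437, 0.1353, 0.0345]
tool_rot: [2.22, 2.221, 0.005]
contact_force: [-0.4, 0.1, -5.1]
opening: 0.0345
```

```bash
python3 - <<'E'
from h import *
plan([.6428,.135,.0298],0,rstep=.17); print(ctrl.get_obs()["wrist_torque"])
E
```

```text
t38.60 from [0.6437 0.1353 0.0345] yaw 0.000 q6 0.09 open 0.0345 F [-0.4  0.1 -5.1] | dp [-0.0009 -0.0003 -0.0047] rv [ 0.003 -0.001  0.   ] rows 1
[-0.03, -0.09, 0.47] [0.003, -0.001, 0.0]
[ 0.05369321  0.0201505  -0.03374865]
```

Call:
send_rows --series '[{"tx": 0,"ty": -0.05,"tz": 0.3,"wx": 0,"wy": 0,"wz": 0,"jaw": 0.7},{"tx": 0,"ty": 0,"tz": 0.15,"wx": 0,"wy": 0,"wz": 0,"jaw": 0.7},{"tx": 0,"ty": 0,"tz": 0,"wx": 0,"wy": 0,"wz": 0,"jaw": 0.7}]'

```text
t: 38.98
tool_pos: [0.6433, 0.1353, 0.0299]
tool_rot: [2.22, 2.221, 0.005]
contact_force: [-1.5, -0.4, -3.0]
opening: 0.0346
```

Call:
send_rows --series '[{"tx": 0,"ty": 0,"tz": 0,"wx": 0,"wy": 0,"wz": 0,"jaw": 0.45},{"tx": 0,"ty": 0,"tz": 0,"wx": 0,"wy": 0,"wz": 0,"jaw": 0.45},{"tx": 0,"ty": 0,"tz": -1.5,"wx": 0,"wy": 0,"wz": 0,"jaw": 0.45},{"tx": 0,"ty": 0,"tz": -4,"wx": 0,"wy": 0,"wz": 0,"jaw": 0.45},{"tx": 0,"ty": 0,"tz": -5,"wx": 0,"wy": 0,"wz": 0,"jaw": 0.45}]'

```text
t: 39.6
tool_pos: [0.6425, 0.1351, 0.138]
tool_rot: [2.221, 2.221, 0.003]
contact_force: [0.7, -0.5, 0.6]
opening: 0.047
```

Call:
send_rows --series '[{"tx": 0,"ty": -2,"tz": -3,"wx": 0,"wy": 0,"wz": 0,"jaw": 0.6},{"tx": 0,"ty": -5,"tz": 0,"wx": 0,"wy": 0,"wz": 0,"jaw": 0.8},{"tx": 0,"ty": -5,"tz": 0,"wx": 0,"wy": 0,"wz": 0,"jaw": 1.0},{"tx": 0,"ty": -5,"tz": 0,"wx": 0,"wy": 0,"wz": 0,"jaw": 1.0},{"tx": 0,"ty": -3,"tz": 0,"wx": 0,"wy": 0,"wz": 0,"jaw": 1.0}]'

```text
t: 40.22
tool_pos: [0.4457, 0.1356, 0.1831]
tool_rot: [2.21, 2.208, 0.037]
contact_force: [0.8, -0.2, -0.3]
opening: -0.0001
```

```bash
python3 - <<'E'
from h import *
s=grab("scene"); cv2.imwrite("pics/s6.png",s); crop(s,(250,160),(50,38),8,"pics/l1.png")
t=grab("top"); cv2.imwrite("pics/t6.png",t); crop(t,(270,150),(50,35),8,"pics/l2.png")
plan([.43,.035,.15],0)
E
```

```text
t40.33 from [0.4454 0.1358 0.1831] yaw -0.000 q6 0.14 open -0.0001 F [ 1.  -1.1  0.4] | dp [-0.0154 -0.1008 -0.0331] rv [ 0.029 -0.004 -0.   ] rows 2
[-5.05, -0.82, 1.61] [0.014, -0.002, -0.0]
[-5.04, -0.79, 1.63] [0.014, -0.002, -0.0]
```

View pics/l1.png

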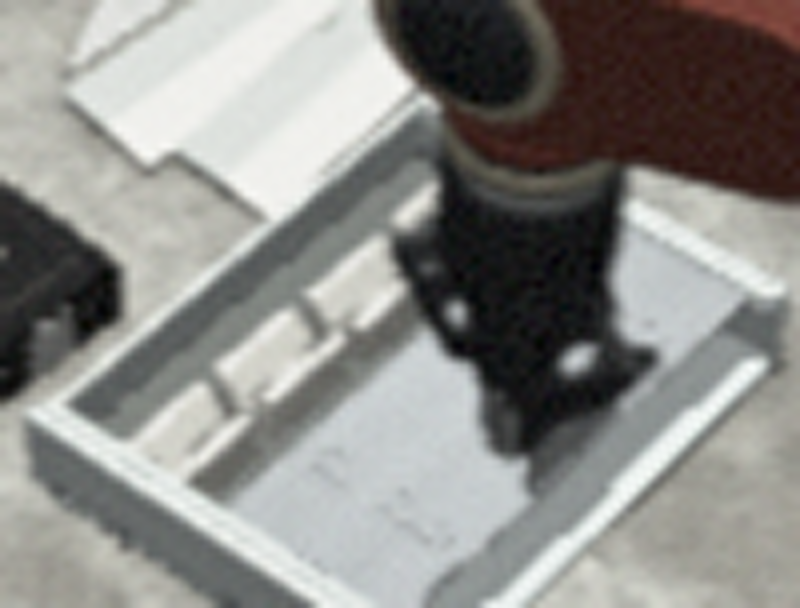

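View pics/l2.png

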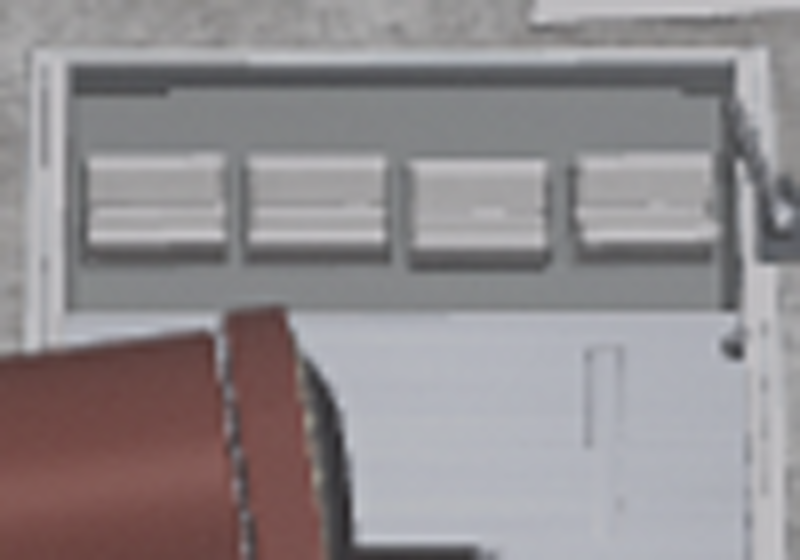

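Call:
send_rows --series '[{"tx": -4.5,"ty": -0.9,"tz": 1.0,"wx": 0.014,"wy": -0.002,"wz": 0,"jaw": 1.0},{"tx": -4.5,"ty": -0.5,"tz": 1.0,"wx": 0.013,"wy": -0.002,"wz": 0,"jaw": 1.0},{"tx": 0,"ty": 0,"tz": 0,"wx": 0,"wy": 0,"wz": 0,"jaw": 1.0},{"tx": 0,"ty": 0,"tz": 0,"wx": 0,"wy": 0,"wz": 0,"jaw": 1.0}]'

```text
t: 40.83
tool_pos: [0.4359, 0.0439, 0.1684]
tool_rot: [2.213, 2.216, 0.015]
contact_force: [-0.4, -0.6, -0.3]
opening: 0.0001
```

```bash
python3 - <<'E'
from h import *
plan([.435,.0355,.075],0)
E
```

```text
t40.83 from [0.4359 0.0439 0.1684] yaw 0.001 q6 -0.07 open 0.0001 F [-0.4 -0.6 -0.3] | dp [-0.0009 -0.0084 -0.0934] rv [ 0.014 -0.     0.001] rows 2
[-0.42, -0.11, 4.67] [0.007, -0.0, 0.001]
[-0.42, -0.08, 4.67] [0.007, -0.0, 0.001]
```

Call:
send_rows --series '[{"tx": -0.8,"ty": -0.2,"tz": 3.0,"wx": 0.012,"wy": 0,"wz": 0,"jaw": 1.0},{"tx": 0,"ty": 0,"tz": 3.0,"wx": 0,"wy": 0,"wz": 0,"jaw": 1.0},{"tx": 0,"ty": 0,"tz": 1.8,"wx": 0,"wy": 0,"wz": 0,"jaw": 1.0},{"tx": 0,"ty": 0,"tz": 0,"wx": 0,"wy": 0,"wz": 0,"jaw": 1.0}]'

```text
t: 41.32
tool_pos: [0.4388, 0.0388, 0.0927]
tool_rot: [2.209, 2.224, 0.011]
contact_force: [-0.6, 0.0, -0.2]
opening: -0.0
```

```bash
python3 - <<'E'
from h import *
plan([.455,.0355,.072],0)
s=grab("scene"); crop(s,(265,165),(50,38),8,"pics/n1.png")
E
```

```text
t41.33 from [0.4388 0.0388 0.0927] yaw 0.007 q6 -0.09 open -0.0000 F [-0.6  0.  -0.2] | dp [ 0.0162 -0.0033 -0.0207] rv [ 0.01  -0.001  0.007] rows 1
[-0.34, 1.59, 2.09] [0.01, -0.001, 0.007]
```

View pics/n1.png

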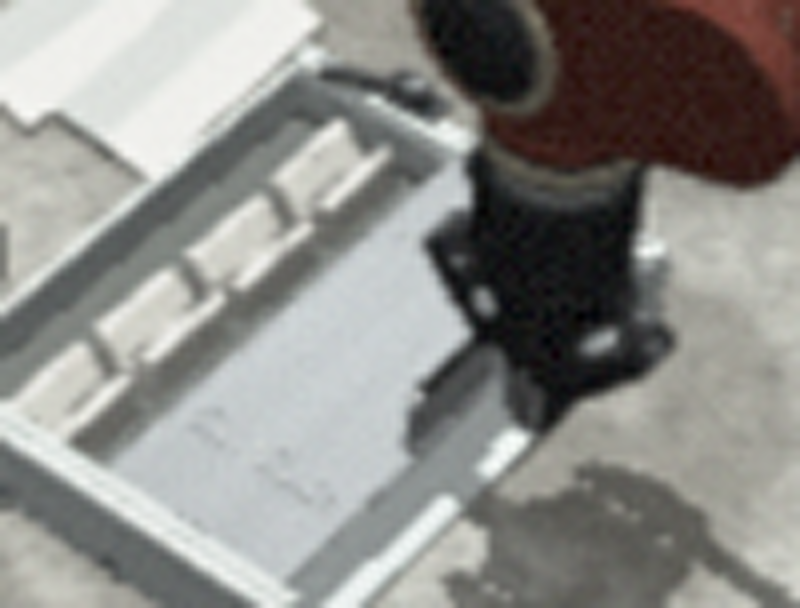

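Call:
send_rows --series '[{"tx": -0.3,"ty": 0,"tz": 1.2,"wx": 0.008,"wy": 0,"wz": 0.006,"jaw": 1.0},{"tx": 0,"ty": 0,"tz": 0.8,"wx": 0,"wy": 0,"wz": 0,"jaw": 1.0},{"tx": 0,"ty": 0.5,"tz": 0,"wx": 0,"wy": 0,"wz": 0,"jaw": 1.0},{"tx": 0,"ty": 1.0,"tz": 0,"wx": 0,"wy": 0,"wz": 0,"jaw": 1.0},{"tx": 0,"ty": 0,"tz": 0,"wx": 0,"wy": 0,"wz": 0,"jaw": 1.0}]'

```text
t: 42.0
tool_pos: [0.4587, 0.0359, 0.076]
tool_rot: [2.215, 2.218, 0.01]
contact_force: [-0.1, -0.0, -0.0]
opening: 0.0002
```

```bash
python3 - <<'E'
from h import *
plan([.475,.0355,.072],0)
E
```

```text
t42.00 from [0.4587 0.0359 0.076 ] yaw 0.001 q6 -0.09 open 0.0002 F [-0.1 -0.  -0. ] | dp [ 0.0163 -0.0004 -0.004 ] rv [ 0.009 -0.     0.001] rows 1
[-0.05, 1.63, 0.41] [0.009, -0.0, 0.001]
```

Call:
send_rows --series '[{"tx": 0,"ty": 0.8,"tz": 0.4,"wx": 0.008,"wy": 0,"wz": 0,"jaw": 1.0},{"tx": 0,"ty": 0.8,"tz": 0,"wx": 0,"wy": 0,"wz": 0,"jaw": 1.0},{"tx": 0,"ty": 0.8,"tz": 0,"wx": 0,"wy": 0,"wz": 0,"jaw": 1.0},{"tx": 0,"ty": 0.8,"tz": 0,"wx": 0,"wy": 0,"wz": 0,"jaw": 1.0}]'

```text
t: 42.5
tool_pos: [0.4912, 0.036, 0.0716]
tool_rot: [-2.218, -2.221, 0.004]
contact_force: [-3.9, 0.3, 4.2]
opening: -0.0001
```

```bash
python3 - <<'E'
from h import *
plan([.58,.0355,.072],0)
E
```

```text
t42.50 from [0.4912 0.036  0.0716] yaw 0.001 q6 -0.08 open -0.0001 F [-3.9  0.3  4.2] | dp [ 0.0888 -0.0005  0.0004] rv [-0.004 -0.     0.001] rows 2
[-0.03, 4.44, -0.04] [-0.002, -0.0, 0.001]
[-0.03, 4.44, -0.03] [-0.002, -0.0, 0.001]
```

Call:
send_rows --series '[{"tx": 0,"ty": 1.0,"tz": 0,"wx": 0,"wy": 0,"wz": 0,"jaw": 1.0},{"tx": 0,"ty": 1.2,"tz": 0,"wx": 0,"wy": 0,"wz": 0,"jaw": 1.0},{"tx": 0,"ty": 1.2,"tz": 0,"wx": 0,"wy": 0,"wz": 0,"jaw": 1.0},{"tx": 0,"ty": 1.2,"tz": 0,"wx": 0,"wy": 0,"wz": 0,"jaw": 1.0}]'

```text
t: 43.0
tool_pos: [0.5398, 0.0362, 0.0714]
tool_rot: [-2.217, -2.22, 0.006]
contact_force: [-5.3, -1.0, 4.2]
opening: 0.0
```

```bash
python3 - <<'E'
from h import *
plan([.58,.0355,.072],0)
E
```

```text
t43.00 from [0.5398 0.0362 0.0714] yaw 0.002 q6 -0.07 open 0.0000 F [-5.3 -1.   4.2] | dp [ 0.0402 -0.0007  0.0006] rv [-0.006 -0.     0.002] rows 1
[-0.07, 4.02, -0.08] [-0.006, -0.0, 0.002]
```

Call:
send_rows --series '[{"tx": 0,"ty": 0.8,"tz": 0,"wx": 0,"wy": 0,"wz": 0,"jaw": 1.0},{"tx": 0,"ty": 0.7,"tz": 0,"wx": 0,"wy": 0,"wz": 0,"jaw": 1.0},{"tx": 0,"ty": 0.6,"tz": 0,"wx": 0,"wy": 0,"wz": 0,"jaw": 1.0},{"tx": 0,"ty": 0.4,"tz": 0,"wx": 0,"wy": 0,"wz": 0,"jaw": 1.0}]'

```text
t: 43.5
tool_pos: [0.5653, 0.0363, 0.0712]
tool_rot: [-2.213, -2.217, 0.013]
contact_force: [-8.1, 0.2, 5.7]
opening: -0.0
```

```bash
python3 - <<'E'
from h import *
plan([.59,.0355,.072],0)
t=grab("top"); crop(t,(290,150),(50,38),8,"pics/p1.png")
s=grab("scene"); crop(s,(265,160),(50,38),8,"pics/p2.png")
E
```

```text
t43.50 from [0.5653 0.0363 0.0712] yaw 0.002 q6 -0.07 open -0.0000 F [-8.1  0.2  5.7] | dp [ 0.0247 -0.0008  0.0008] rv [-0.012 -0.     0.002] rows 1
[-0.08, 2.47, -0.11] [-0.012, -0.0, 0.002]
```

View pics/p1.png

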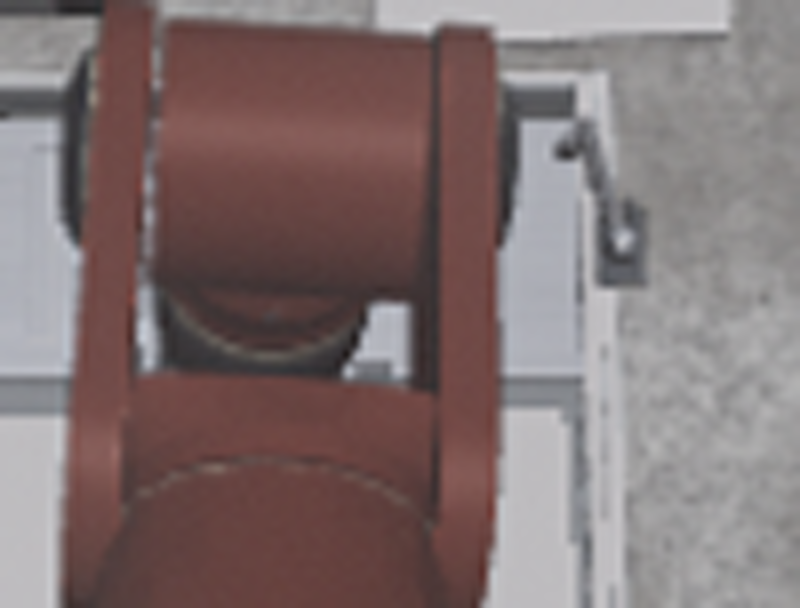

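View pics/p2.png

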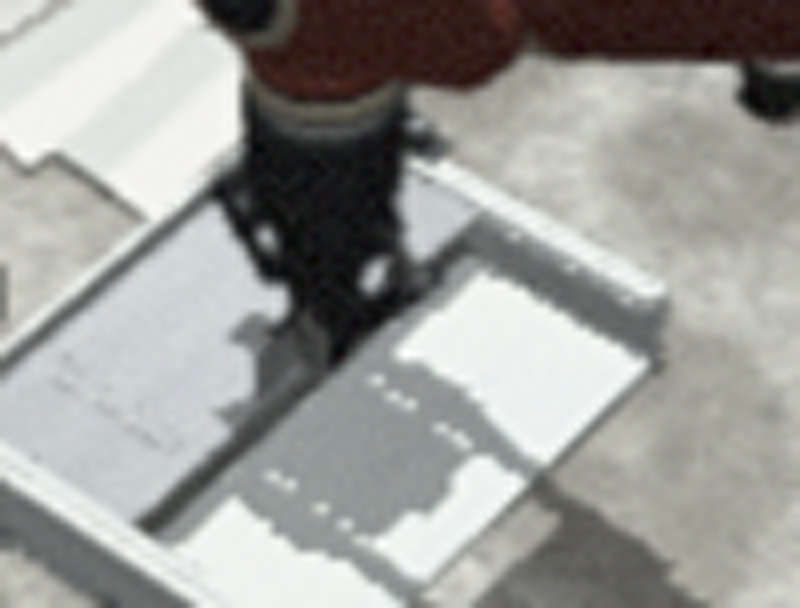

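Call:
send_rows --series '[{"tx": 0,"ty": 0.5,"tz": 0,"wx": 0,"wy": 0,"wz": 0,"jaw": 1.0},{"tx": 0,"ty": 0.5,"tz": 0,"wx": 0,"wy": 0,"wz": 0,"jaw": 1.0},{"tx": 0,"ty": 0.4,"tz": 0,"wx": 0,"wy": 0,"wz": 0,"jaw": 1.0}]'

```text
t: 43.98
tool_pos: [0.5786, 0.0363, 0.0707]
tool_rot: [-2.211, -2.216, 0.017]
contact_force: [-16.3, -0.6, 12.7]
opening: -0.0002
```

```bash
python3 - <<'E'
from h import *
plan([.6,.0355,.072],0)
E
```

```text
t43.98 from [0.5786 0.0363 0.0707] yaw 0.002 q6 -0.07 open -0.0002 F [-16.3  -0.6  12.7] | dp [ 0.0214 -0.0008  0.0013] rv [-0.016 -0.     0.002] rows 1
[-0.09, 2.13, -0.17] [-0.016, -0.0, 0.002]
```

Call:
send_rows --series '[{"tx": 0,"ty": 0.4,"tz": -0.1,"wx": -0.004,"wy": 0,"wz": 0,"jaw": 1.0},{"tx": 0,"ty": 0.4,"tz": -0.05,"wx": 0,"wy": 0,"wz": 0,"jaw": 1.0}]'

```text
t: 44.22
tool_pos: [0.5786, 0.0363, 0.0709]
tool_rot: [-2.2, -2.206, 0.041]
contact_force: [-22.5, -1.1, 18.0]
opening: 0.0001
```

```bash
python3 - <<'E'
from h import *
plan([.6,.0355,.072],0)
t=grab("top"); crop(t,(310,135),(30,25),14,"pics/p3.png")
E
```

```text
t44.23 from [0.5786 0.0363 0.0709] yaw 0.003 q6 -0.07 open 0.0001 F [-22.5  -1.1  18. ] | dp [ 0.0214 -0.0008  0.0011] rv [-0.037  0.001  0.003] rows 1
[-0.09, 2.14, -0.19] [-0.037, 0.001, 0.003]
```

View pics/p3.png

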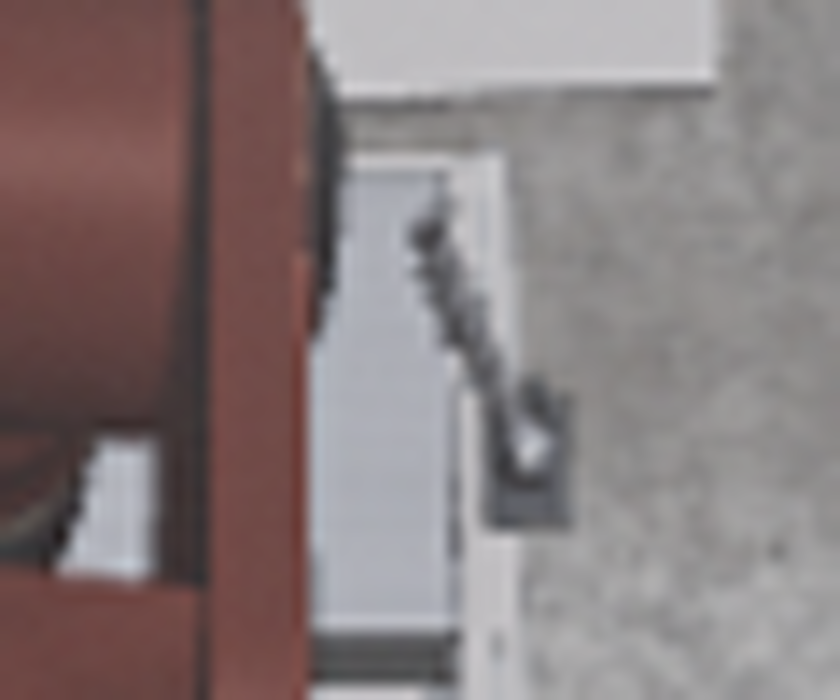

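```bash
python3 - <<'E'
from h import *
print(ray("top",C((280,110),14,[(400,172),(400,632)]),.0495), ray("top",[[305,153.6]],.0495))
t0=cv2.imread("pics/t6.png"); crop(t0,(310,135),(30,25),14,"pics/p4.png")
E
```

```text
[[ 0.69880962 -0.08943759  0.0495    ]
 [ 0.58928153 -0.08671858  0.0495    ]] [[ 0.59280852 -0.07690288  0.0495    ]]
```

View pics/p4.png

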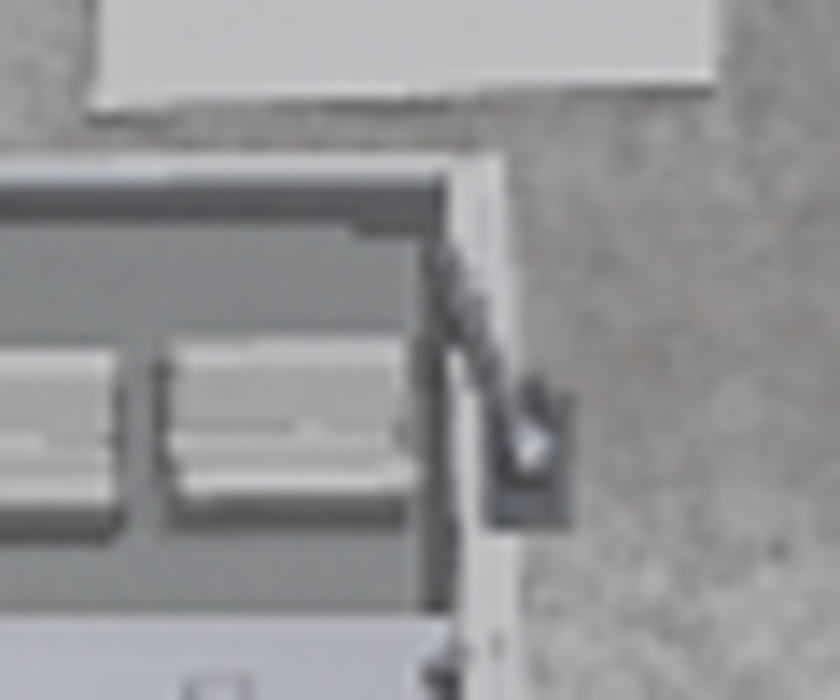

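Call:
send_rows --series '[{"tx": 0,"ty": -1.5,"tz": 0,"wx": -0.02,"wy": 0,"wz": 0,"jaw": 1.0},{"tx": 0,"ty": -1.5,"tz": -0.8,"wx": -0.01,"wy": 0,"wz": 0,"jaw": 1.0},{"tx": 0,"ty": 0,"tz": -0.6,"wx": 0,"wy": 0,"wz": 0,"jaw": 1.0},{"tx": 0,"ty": 0,"tz": 0,"wx": 0,"wy": 0,"wz": 0,"jaw": 1.0}]'

```text
t: 44.78
tool_pos: [0.5519, 0.036, 0.0865]
tool_rot: [2.217, 2.223, 0.001]
contact_force: [0.4, -0.2, 0.6]
opening: -0.0001
```

```bash
python3 - <<'E'
from h import *
plan([.57,.0355,.086],0)
t=grab("top"); crop(t,(290,150),(50,38),8,"pics/p5.png")
s=grab("scene"); crop(s,(250,150),(30,25),14,"pics/p6.png")
E
```

```text
t44.77 from [0.5519 0.036  0.0865] yaw 0.002 q6 -0.07 open -0.0001 F [ 0.4 -0.2  0.6] | dp [ 0.0181 -0.0005 -0.0005] rv [0.002 0.001 0.002] rows 1
[-0.05, 1.81, 0.05] [0.002, 0.001, 0.002]
```

View pics/p5.png

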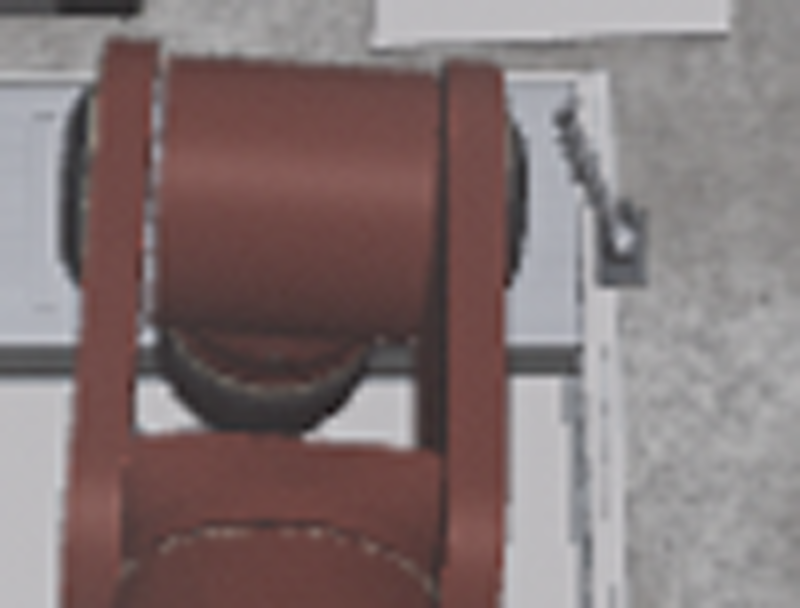

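View pics/p6.png

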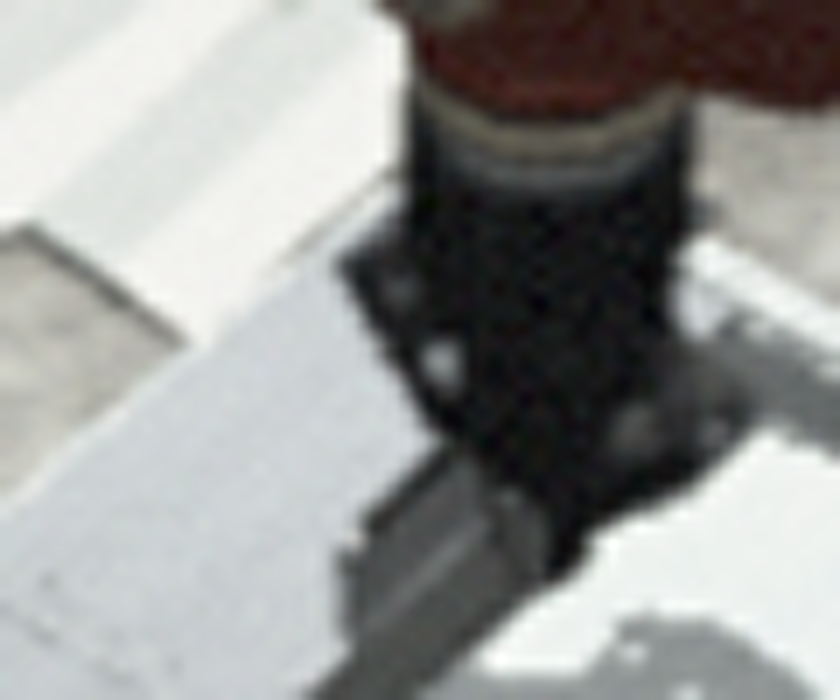

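Call:
send_rows --series '[{"tx": 0,"ty": 0.8,"tz": 0,"wx": 0,"wy": 0,"wz": 0,"jaw": 1.0},{"tx": 0,"ty": 0.8,"tz": 0,"wx": 0,"wy": 0,"wz": 0,"jaw": 1.0},{"tx": 0,"ty": 0.6,"tz": 0,"wx": 0,"wy": 0,"wz": 0,"jaw": 1.0}]'

```text
t: 45.25
tool_pos: [0.5753, 0.036, 0.0851]
tool_rot: [2.218, 2.224, -0.0]
contact_force: [1.1, 0.3, 0.2]
opening: -0.0003
```

```bash
python3 - <<'E'
from h import *
plan([.6,.0355,.086],0)
E
```

```text
t45.25 from [0.5753 0.036  0.0851] yaw 0.002 q6 -0.07 open -0.0003 F [1.1 0.3 0.2] | dp [ 0.0247 -0.0005  0.0009] rv [0.    0.001 0.002] rows 1
[-0.06, 2.47, -0.08] [0.0, 0.001, 0.002]
```

Call:
send_rows --series '[{"tx": 0,"ty": 0.3,"tz": 0,"wx": 0,"wy": 0,"wz": 0,"jaw": 1.0},{"tx": 0,"ty": 0.3,"tz": 0,"wx": 0,"wy": 0,"wz": 0,"jaw": 1.0},{"tx": 0,"ty": 0.3,"tz": 0,"wx": 0,"wy": 0,"wz": 0,"jaw": 1.0}]'

```text
t: 45.62
tool_pos: [0.58, 0.0361, 0.0847]
tool_rot: [-2.21, -2.217, 0.02]
contact_force: [-16.5, -1.5, 12.8]
opening: -0.0001
```

```bash
python3 - <<'E'
from h import *
plan([.6,.0355,.086],0)
E
```

```text
t45.62 from [0.58   0.0361 0.0847] yaw 0.003 q6 -0.07 open -0.0001 F [-16.5  -1.5  12.8] | dp [ 0.02   -0.0006  0.0013] rv [-0.017  0.001  0.003] rows 1
[-0.06, 2.0, -0.16] [-0.017, 0.001, 0.003]
```

```bash
python3 - <<'E'
from h import *
for z in(.0495,.06,.066): print(z,ray("top",C((210,112),6,[(610,278)]),z)[0], ray("top",C((240,112),8,[(565,115)]),z)[0])
t=grab("top"); crop(t,(310,135),(20,16),24,"pics/q1.png"); cv2.imwrite("pics/t7.png",t)
t0=cv2.imread("pics/t6.png"); crop(t0,(310,140),(20,22),18,"pics/q2.png")
# gate far/near edges
g=cv2.cvtColor(t,cv2.COLOR_BGR2GRAY).astype(float)
for v in range(116,166): print(v,g[v,303:308].mean().round(0),end="; ")
E
```

```text
0.0495 [ 0.5786893  -0.09645203  0.0495    ] [ 0.68490407 -0.09581363  0.0495    ]
0.06 [ 0.57600645 -0.09464389  0.06      ] [ 0.68118008 -0.09401174  0.06      ]
0.066 [ 0.5744734  -0.09361067  0.066     ] [ 0.67905209 -0.0929821   0.066     ]
116 148.0; 117 98.0; 118 100.0; 119 102.0; 120 98.0; 121 124.0; 122 111.0; 123 119.0; 124 122.0; 125 122.0; 126 122.0; 127 127.0; 128 132.0; 129 131.0; 130 136.0; 131 142.0; 132 151.0; 133 153.0; 134 165.0; 135 174.0; 136 173.0; 137 174.0; 138 174.0; 139 175.0; 140 175.0; 141 174.0; 142 174.0; 143 173.0; 144 172.0; 145 174.0; 146 175.0; 147 173.0; 148 175.0; 149 175.0; 150 176.0; 151 176.0; 152 175.0; 153 174.0; 154 183.0; 155 109.0; 156 83.0; 157 86.0; 158 89.0; 159 186.0; 160 191.0; 161 188.0; 162 188.0; 163 189.0; 164 189.0; 165 188.0;
```

View pics/q1.png

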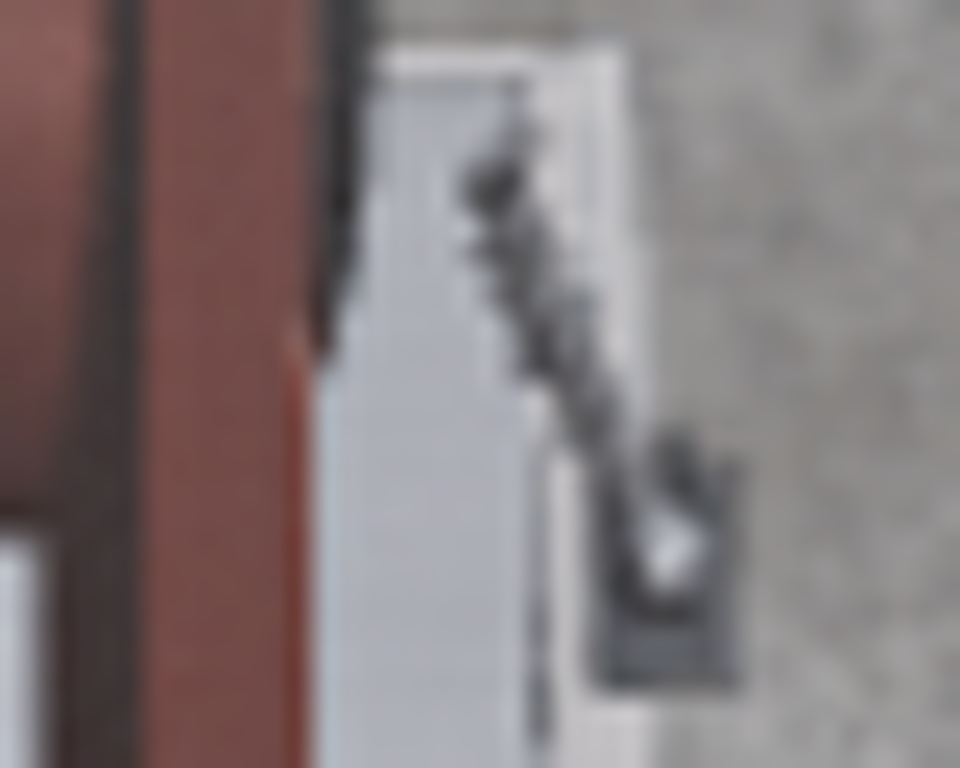

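View pics/q2.png

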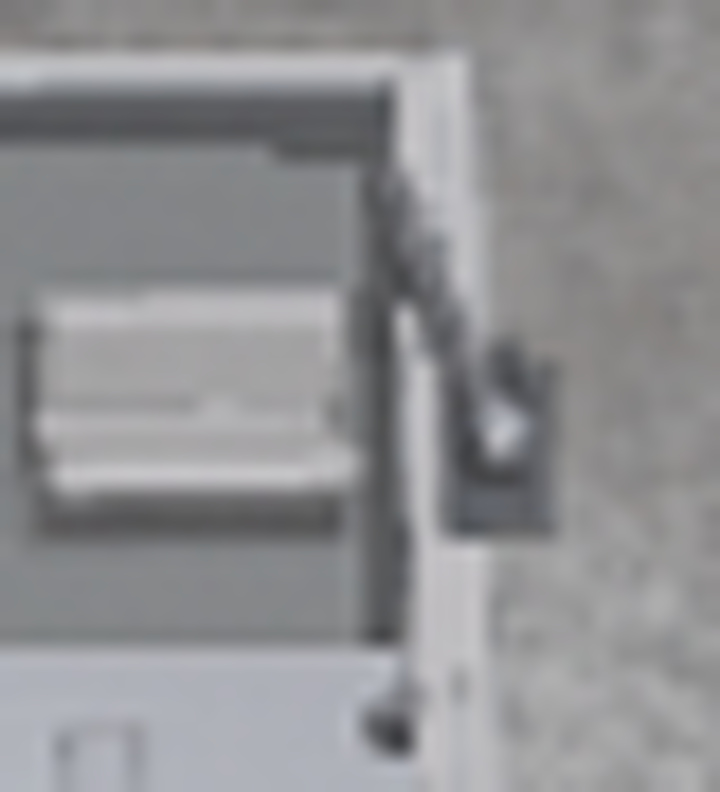

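Call:
send_rows --series '[{"tx": 0,"ty": 0.4,"tz": -0.1,"wx": 0,"wy": 0,"wz": 0,"jaw": 1.0},{"tx": 0,"ty": 0.4,"tz": -0.1,"wx": 0,"wy": 0,"wz": 0,"jaw": 1.0}]'

```text
t: 45.92
tool_pos: [0.58, 0.036, 0.0851]
tool_rot: [-2.197, -2.206, 0.047]
contact_force: [-13.8, -1.2, 7.9]
opening: -0.0001
```

Call:
send_rows --series '[{"tx": 0,"ty": -1.5,"tz": 0,"wx": -0.03,"wy": 0,"wz": 0,"jaw": 1.0},{"tx": 0,"ty": -2,"tz": -3,"wx": 0,"wy": 0,"wz": 0,"jaw": 1.0},{"tx": 2,"ty": -4,"tz": -5,"wx": 0,"wy": 0,"wz": 0,"jaw": 1.0},{"tx": 5,"ty": -4,"tz": -3,"wx": 0,"wy": 0,"wz": 0,"jaw": 1.0},{"tx": 5,"ty": -4,"tz": 0,"wx": 0,"wy": 0,"wz": 0,"jaw": 1.0}]'

```text
t: 46.55
tool_pos: [0.4323, 0.148, 0.1939]
tool_rot: [-2.22, -2.212, 0.011]
contact_force: [1.2, 0.6, -0.5]
opening: -0.0002
```

Call:
send_rows --series '[{"tx": 6,"ty": 0,"tz": 0,"wx": 0,"wy": 0,"wz": 0,"jaw": 1.0},{"tx": 6,"ty": 0,"tz": 0,"wx": 0,"wy": 0,"wz": 0,"jaw": 1.0},{"tx": 6,"ty": 0,"tz": 0,"wx": 0,"wy": 0,"wz": 0,"jaw": 1.0},{"tx": 5,"ty": 0,"tz": 0,"wx": 0,"wy": 0,"wz": 0,"jaw": 1.0},{"tx": 0,"ty": 0,"tz": 0,"wx": 0,"wy": 0,"wz": 0,"jaw": 1.0}]'

```text
t: 47.18
tool_pos: [0.4294, 0.3878, 0.1959]
tool_rot: [-2.217, -2.219, 0.001]
contact_force: [-0.0, -0.9, -0.2]
opening: -0.0002
```

```bash
python3 - <<'E'
from h import *
t=grab("top"); cv2.imwrite("pics/t8.png",t); s=grab("scene"); cv2.imwrite("pics/s8.png",s)
crop(t,(310,135),(20,16),24,"pics/r1.png"); crop(s,(265,145),(40,30),10,"pics/r2.png")
g=cv2.cvtColor(t,cv2.COLOR_BGR2GRAY).astype(float)
print([(v,g[v,290:300].mean().round(0)) for v in list(range(118,127))+list(range(151,162))])
a=cv2.imread("pics/t0.png") if 0 else cv2.imread("pics/top0.png")
print(np.abs(a.astype(int)-t)[165:182,368:388].max())
E
```

```text
[(118, np.float64(137.0)), (119, np.float64(139.0)), (120, np.float64(138.0)), (121, np.float64(189.0)), (122, np.float64(157.0)), (123, np.float64(170.0)), (124, np.float64(173.0)), (125, np.float64(177.0)), (126, np.float64(168.0)), (151, np.float64(178.0)), (152, np.float64(180.0)), (153, np.float64(179.0)), (154, np.float64(188.0)), (155, np.float64(116.0)), (156, np.float64(94.0)), (157, np.float64(97.0)), (158, np.float64(96.0)), (159, np.float64(178.0)), (160, np.float64(192.0)), (161, np.float64(191.0))]
14
```

View pics/r1.png

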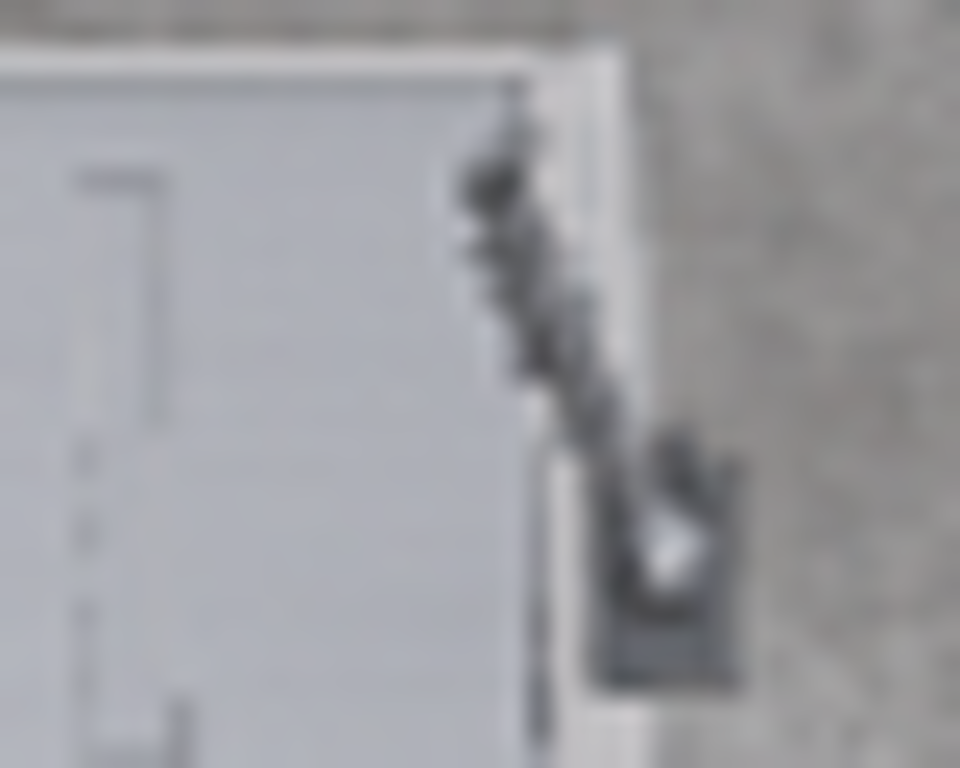

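View pics/r2.png

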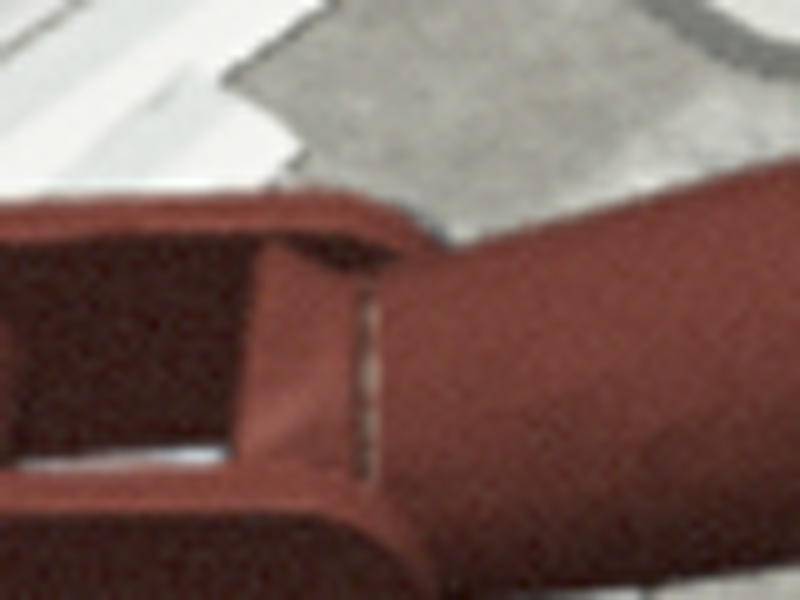

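View pics/t8.png

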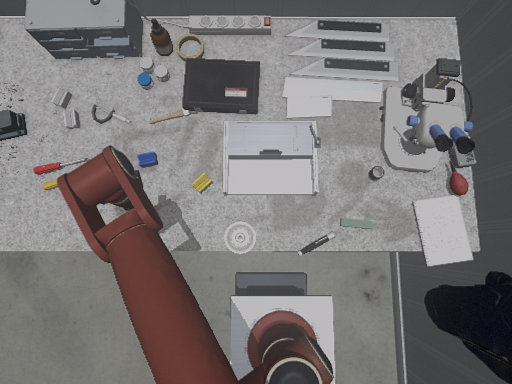

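```bash
python3 - <<'E'
from h import *
a=cv2.imread("pics/t6.png").astype(int).sum(2)//3;b=cv2.imread("pics/t8.png").astype(int).sum(2)//3
for v in range(124,142): print(v,a[v,308:322],b[v,308:322])
E
```

```text
124 [ 92  92  90  92 181 191 181 190 155 138 143 147 141 138] [174 178 161 131 157 187 183 191 156 139 145 149 143 140]
125 [ 95  94  92 101 183 190 180 189 156 133 141 149 141 136] [177 161 135 120 164 189 182 191 159 136 142 151 144 138]
126 [ 90  91  89 102 184 192 181 189 159 136 138 141 140 139] [178 125  86  91 181 194 182 191 161 138 140 142 141 140]
127 [129 130 100 110 158 187 181 188 160 139 136 140 136 137] [180 124  80 108 160 189 182 190 162 141 138 141 139 138]
128 [134 136  90 112 123 184 188 190 162 140 135 136 133 136] [180 177 111 113 125 185 189 192 164 142 137 137 135 137]
129 [133 136  93  91 112 156 178 189 175 150 141 140 141 139] [178 146  99  94 114 158 180 191 177 152 142 142 143 140]
130 [134 135 103  89 113 151 176 189 179 150 138 138 138 135] [178 175 134  96 116 154 176 191 181 150 141 142 138 139]
131 [133 135 103  82 115 126 138 184 180 148 144 143 138 139] [177 179 136  95 117 129 141 186 182 150 146 145 140 140]
132 [134 135 103  81  93 115 136 185 179 151 146 144 138 132] [177 179 177 120  95 117 138 187 181 152 148 147 139 134]
133 [131 136 103  87
[... 359 characters left out ...]
0 175 128  92 113 157 141 127 137 136 136] [177 176 176 179 181 124  96 116 159 143 129 138 138 140]
137 [169 120  89  77 155 143  99 114 142 106  98 130 135 138] [177 178 178 178 163 140 102 117 144 107 101 132 137 141]
138 [156 132  99  83 149 186 124 103 124  97  82 109 107 131] [176 177 177 177 157 185 126 104 125 100  85 112 109 134]
139 [154 134 100  84 147 192 123  86 117 106  78  96 107 135] [177 177 177 178 157 190 126  90 120 109  80  96 109 137]
140 [132 127 100  82 156 193 132  78 110 148 120  92 108 138] [178 177 178 179 152 189 134  80 112 150 123  94 111 139]
141 [134 127 100  86 155 193 130  80 113 170 176 121 110 138] [176 176 176 177 149 190 134  84 114 172 177 124 111 141]
```

```bash
python3 - <<'E'
from h import *
a=cv2.imread("pics/top0.png").astype(int)
for n in("t6","t5","t8"):
    b=cv2.imread(f"pics/{n}.png").astype(int); print(n,np.abs(a-b)[215:248,124:160].max(), np.abs(a-b)[163:183,366:388].max(), np.abs(a-b)[85:130,50:80].max())
print(stone(cv2.imread("pics/t8.png"),.013,(335,215,380,232)))
E
```

```text
t6 13 13 13
t5 101 20 21
t8 121 14 15
((374.4642028808594, -240.78475952148438), (98.93492889404297, 24.141756057739258), 84.34661102294922)
```

Call:
send_rows --series '[{"tx": -5,"ty": 0,"tz": -3,"wx": 0,"wy": 0,"wz": 0,"jaw": 1.0},{"tx": -5,"ty": 0,"tz": -3,"wx": 0,"wy": 0,"wz": 0,"jaw": 1.0},{"tx": -5,"ty": 0,"tz": 0,"wx": 0,"wy": 0,"wz": 0,"jaw": 1.0},{"tx": -5,"ty": 0,"tz": 0,"wx": 0,"wy": 0,"wz": 0,"jaw": 1.0},{"tx": 0,"ty": 0,"tz": 0,"wx": 0,"wy": 0,"wz": 0,"jaw": 1.0}]'

```text
t: 47.9
tool_pos: [0.4288, 0.1734, 0.2567]
tool_rot: [-2.232, -2.211, 0.005]
contact_force: [0.1, -0.1, -0.3]
opening: -0.0002
```

```bash
python3 - <<'E'
from h import *
t=grab("top"); s=grab("scene"); cv2.imwrite("pics/t9.png",t); cv2.imwrite("pics/s9.png",s)
a=cv2.imread("pics/top0.png").astype(int); d=np.abs(a-t)
print(d[215:248,124:160].max(),d[163:183,366:388].max(),d[85:130,50:80].max())
print(ctrl.get_obs()["contact_force"],ctrl.get_obs()["tool_pos"])
E
```

```text
14 13 13
[ 0.07142759 -0.14162009  0.51543669] [0.42876131 0.17574163 0.25650222]
```

View pics/t9.png

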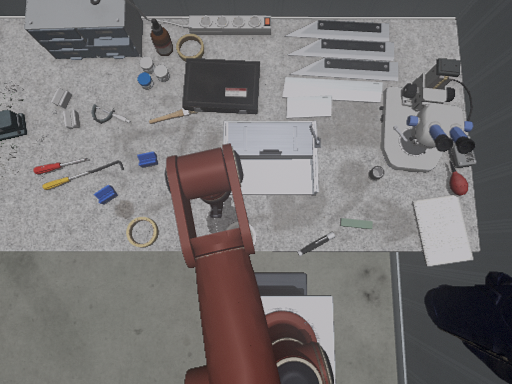

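```bash
python3 -c "
from station import ctrl
print(ctrl.finish_job())"
```

```text
the job is handed in; nothing more can be done
None
```

I moved the dressing stone to the bench first and put the four front V-blocks into the carrier, one per pocket. Then I pushed the gate shut and handed the job in at about 48 s.

**Last checks:**
- **Blocks:** both cameras showed all four upright at the same height in their pockets before the gate closed. One block caught on a pocket edge at first and went in after a shift of about 2 mm. The rightmost sits slightly turned within its pocket's play.
- **Gate:** it stopped at the same place on two separate pushes of 16 to 22 N. Its far edge ended about 56 mm past the pocket row's centre, where I expect the stop to be. It also stayed there after the arm withdrew.
- **Catch:** its pixels match the rest position, with the gate's pin just beyond its tip, so I take it as snapped in. I did not pull the gate back to test it.
- **Stone:** it lies flat at x = 0.374, y = −0.241.
- **Bystanders:** the loupe, the tape roll and the pair at the back left show no change from the first picture beyond image noise.

**What disagreed:**
- **Gate travel:** it measured about 106 mm, not 116 mm. I put this down to the gate not starting fully open, since its end position and the catch both point to shut.
- **Camera views:** the two differed by up to about 4 mm on the block positions, so I averaged them for the last two blocks.

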